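# Glue-up of a small hull in the lidded screw press

### The job

Press the glued layers of a small boat hull. Lay every boat-shaped pale wooden layer flat on top of one another in the open screw press, between its pins with the bows towards the hinge, put the thicker dark pressure block of the same outline flat on top of them, then lower the lid shut and turn the T-handle latch across its slot to lock it. Wind the handwheel clockwise until the pressure foot just meets the block, then give it half a turn more, and leave the press so; do not tip or shove the glue bottle, the spool of thread or the dish of pins.

Things in the scene. Friction and masses are not known exactly. Their poses are not given: they have to be found in the camera images.
- bed (a point): Centre of the bed's top face of the fixed grey press, under the screw axis. Press axes = this point's: x from the front posts to the hinge, y left, z up. On the bed: 8 mm pins, 46 tall, the last 12 tapered, at (x, y) = (-36, +-24), (50, +-16), behind the stern (-52, +-9) and before the bow (72, 0) mm; 3 mm play. Front posts 24 x 34 mm, 52 tall, at (-88, +-32). Finger room on both sides (+-y).
- bed_bow (a point): Point on the bed 65 mm from point bed towards the hinge; bow tips belong above it.
- lid_hinge (a point): Middle of the lid's hinge axis (along the press's y): 82 mm behind point bed (+x of the press), 58 mm above the bed. The lid is a grey plate 172 x 120 x 12 mm that carries the screw; shut, its underside is 52 mm above the bed.
- lid (a joint): Lid angle, rad: 0 shut, level on the front posts; grows as it opens; 1.66 upright, leaning back (its start; it stays there). Damped hinge: let go below about 0.6 rad it sinks slowly shut, higher up it stays. Moving it takes up to 5 N at the knob. Once the screw presses, only the latch holds it down.
- lid_knob (a point): Centre of the lid's knob, a black barrel 18 mm across, 22 long, axis along the press's y, on a post 38 mm above the lid's top at the front right corner. From lid_hinge, in press axes at lid angle a: x = -170 cos a + 44 sin a, y = -38, z = 170 sin a + 44 cos a (mm). Pinch its flat ends (along y) from above; it turns between the pads as the lid swings.
- latch (a joint): Angle of the quarter-turn latch, rad: 0 = T-handle and dog along the press's x, in line with the lid's slot, so that the lid passes; 1.57 = straight across, the dog over the lid (locked). Grows clockwise seen from above; stop at 1.62; light friction holds it. The dog is 34 long and the slot 18 mm wide.
- latch_grip (a point): Centre of the latch's T-handle: black bar 36 long (along this point's x), 11 wide, 16 tall, on a 10 mm stem on the left front post at (-88, 32) mm of the press, 125 mm above the bed.
- wheel (a joint): Handwheel angle, rad: 0 = foot fully raised. Grows clockwise seen from above (lid shut), driving wheel, screw and foot down together 10 mm a turn. Range 0 to 19.8. Friction 0.08 N m; it stays where it is left.
- crank_grip (a point): Centre of the crank handle on the black wheel (100 mm across, 12 thick): upright black, 16 mm across, 30 tall on the wheel, revolving freely on its pin, so a gripper can hold it from above and carry it round without turning itself. Lid shut, wheel angle w: in press axes (40 cos w, -40 sin w) mm from point bed, 137 mm above the bed at w = 0, sinking 10 mm a turn.
- foot_face (a point): Centre of the lower face of the sprung pressure foot, a steel disc 32 mm across at the screw's lower end. Lid shut: 44 mm above the bed at wheel angle 0, 10 mm lower per turn, until it meets the block's top (6 mm per layer + 12 mm above the bed); there it stays while the screw goes on and its spring is pressed in.
- foot (a joint): How far the foot's spring is pressed in, m: 0 = foot hangs free; from contact on it grows 10 mm per turn of the wheel (less a few tenths of a mm of play), up to 0.010. Preload 3 N, then 3 N per mm.
- lift1_mid (a point): Hull layer 1 (two to four are there; absent ones read None): flat boat-shaped pale wood, 110 long, 34 wide, 6 thick, 30 g, all alike, either face up. This point: on the centre line, half-way up, the place to grip across the width; x axis to the bow. Square stern 45 mm behind it, sides parallel to 25 mm ahead, bow tip 65 mm ahead. Its place is above point bed, x axes alike.
- lift1_bow (a point): Bow tip of hull layer 1, half-way up; its place is above point bed_bow.
- lift2_mid (a point): Hull layer 2: the same point on another such piece.
- lift2_bow (a point): Bow tip of hull layer 2, half-way up; its place is above point bed_bow.
- lift3_mid (a point): Hull layer 3: the same point on another such piece.
- lift3_bow (a point): Bow tip of hull layer 3, half-way up; its place is above point bed_bow.
- lift4_mid (a point): Hull layer 4: the same point on another such piece.
- lift4_bow (a point): Bow tip of hull layer 4, half-way up; its place is above point bed_bow.
- block_mid (a point): Pressure block: dark hardwood of the layers' outline (110 long, 34 wide, tapering to the same bow), but 12 mm thick, 60 g, with a 26 mm steel disc in its top. This point: on the disc's axis, half-way up, the place to grip across the width; x axis to the bow, which belongs towards the hinge. Its place is on the top layer above point bed.
- glue_red: Bystander: glue bottle standing upright, 83 mm tall, left of the press; origin at its underside.
- spool: Bystander: wooden spool of thread, 25 mm across, 29 tall, behind the loose layers, right of the press; origin at its underside.
- dish_pins: Bystander: small clear open dish of brass pins, 36 mm across, 16 tall, left of the press; origin at its underside.
Not all that is in view belongs to the job. What is shaped like the part that bears lift4_mid but green is not meant. What is shaped like the part that bears lift2_mid but turquoise is not meant.

How it is judged:
On the way, in this order (a step that is already met when the one before it is completed fails the run):
1. all hull layers lie flat in the press, bows towards the hinge (horizontal distance between each of lift1_mid, lift2_mid, lift3_mid, lift4_mid and bed below 0.007 m and horizontal distance between each of lift1_bow, lift2_bow, lift3_bow, lift4_bow and bed_bow below 0.009 m and z of each of lift1_mid, lift2_mid, lift3_mid, lift4_mid in the frame of bed below 0.0245 m and (angle between lift1_mid's own z axis and vertical below 0.06 rad or angle between lift1_mid's own z axis and vertical above 3.08 rad) and (angle between lift2_mid's own z axis and vertical below 0.06 rad or angle between lift2_mid's own z axis and vertical above 3.08 rad) and (angle between lift3_mid's own z axis and vertical below 0.06 rad or angle between lift3_mid's own z axis and vertical above 3.08 rad) and (angle between lift4_mid's own z axis and vertical below 0.06 rad or angle between lift4_mid's own z axis and vertical above 3.08 rad)), for 0.2 s.
2. the pressure block lies flat on top of the layers (all of step 1 and horizontal distance between block_mid and bed below 0.007 m and x of bed_bow in the frame of block_mid above 0.05 m and angle between the x axis of block_mid and the x axis of bed, either way round below 0.12 rad and (angle between block_mid's own z axis and vertical below 0.06 rad or angle between block_mid's own z axis and vertical above 3.08 rad) and z of block_mid in the frame of bed above 0.016 m), for 0.2 s.
3. the lid is shut (value of joint lid below 0.03 rad), for 0.2 s.
4. the latch is turned across, with the lid shut (value of joint lid below 0.03 rad and value of joint latch above 1.1 rad), for 0.2 s.
5. the screw has been wound down until the foot meets the block (all of step 4 and value of joint foot above 0.0004 m), for 0.05 s.
At the end, for the whole second after the job is handed in: All layers lie flat in the nest within 7 mm (bow tips 9 mm), the block likewise on top within 7 mm, lid shut (0.03 rad), latch across (1.1 rad or more), foot on the block with its spring pressed in 3.3 to 6.7 mm (1/3 to 2/3 turn past contact), wheel still, bystanders in place (all of step 2 and all of step 4 and value of joint foot between 0.0033 and 0.0067 m and velocity of joint wheel between -0.1 and 0.1 rad/s); the robot touches nothing.
It fails at once if the screw is wound so far that the foot's spring is pressed in more than 8.5 mm (glue squeezed out) (value of joint foot above 0.0085 m).
It fails at once if the glue bottle is tipped over or shoved more than 4 cm (angle between glue_red's own z axis and vertical above 0.6 rad or distance of glue_red from where it was at the start of the episode above 0.04 m).
It fails at once if the spool of thread is tipped over or shoved more than 4 cm (angle between spool's own z axis and vertical above 0.6 rad or distance of spool from where it was at the start of the episode above 0.04 m).
It fails at once if the dish of pins is tipped over or shoved more than 4 cm (angle between dish_pins's own z axis and vertical above 0.6 rad or distance of dish_pins from where it was at the start of the episode above 0.04 m).
Of lift1, lift2, lift3, lift4 only 2 to 4 are there at a start; the rules pass over those that are not, and their reading is None.
At some moment in a run one of lift1, lift2, lift3, lift4, block may be knocked a few centimetres aside while the robot is not near it.
Once in a run the grip may slacken for a moment while it holds something.
It also fails if it takes over 210 s, if anything falls off the work surface, if the arm or the gripper's body presses on something with over 40 N, if the wrist force passes 120 N, or if a joint passes its speed limit or range.

### The arm

A 7-joint arm with a two-finger parallel gripper is mounted at the origin on a cart in front of the work surface, level with it; the furniture and walls round the work are solid. World frame = base frame: x ahead of the robot, y to its left, z up, the work surface at z = 0. Lengths are in m, angles in rad, forces in N, time in s.
With the tool pointing down it reaches from about 0.425 to 0.925 m from the base axis. Payload 6.8 kg.
Tool frame: the origin (TCP) lies at the very end of the fingers, on their centre line; the grasp point (between the pads) lies 19 mm behind it (bot.grasp_offset is the distance from the TCP to the grasp point, in m); z points along the fingers, y is the direction in which the jaws open and shut (so a half turn about z gives the same grasp; the last joint's range is limited). The gripper opens to 85 mm and grips with 20 to 120 N. Pads are 22 mm wide; open, the fingers measure 114 mm over their backs; the gripper's body (76 mm by 85 mm) begins 54 mm behind the grasp point. The pads swing forward as they close: fully open they stand 13 mm farther back than shut.
Start: joints at [1.085, 0.477, 0.022, 1.555, -0.011, 1.109, -0.083], TCP at [0.249, -0.627, 0.206] pointing down, gripper open.
Joint ranges: [-2.96, 2.96], [-0.34, 2.1], [-1.41, 1.46], [0.24, 2.44], [-1.37, 4.51], [0.17, 1.92], [-2.96, 2.96]. Speed limits (rad/s): [2.39, 2.39, 3.14, 3.14, 3.14, 3.14, 3.14].

### API

Orientations are given as a unit quaternion [w, x, y, z].
In Python, from station import monitor, cams, bot, finder gives the robot as it stands.
- The arm moves only by the tool jog_arm, never from a script. Its argument "plan" is a list of rows, each an object of numbers: "x", "y", "z": the shift along the tool's x, y, z as a fraction of full scale; "wx", "wy", "wz": the turn, a rotation vector about the tool's x, y, z as a fraction of full scale. A call has 1 to 12 rows; each row is the pose to reach, as a shift and turn from the pose measured when the call began, along the tool's axes at that moment, turning the shorter way round; what a row does not reach only later rows make up. Full scale, the value 1, is 20 cm for a shift and 180 degrees for a turn. A row lasts 1/12 s, in which the tool goes at most 41.7 mm and 7.16 degrees, less where a joint would pass 70% of its speed; a pose out of reach is approached as far as the arm can. A call with a number of a shift or a turn outside -1 to 1 is refused whole. A call with a gripper value outside its range is refused whole. "hand" is the opening, from -1 (shut) to 1 (fully open), set as the call begins (left out, the last holds). The fingers move at their own pace and stop on an object; "grip_force" is the grip in N (left out, the last holds). Time passes only in rows, so rows that repeat a pose let the fingers close. It gives the time, the measured TCP pose, the force and the opening at its end, in the units of the state.
- monitor.get_obs(): the state, without advancing time (a new reading comes with each control period).
- cams.read_camera(name): name is "scene" or "top"; returns the picture (480x640x3 uint8, red, green, blue); there is no depth.
- cams.get_calibration(name): a dict with "fx", "fy", "cx", "cy" (pixels), "extrinsics" (4x4, takes a point from world to camera coordinates). Camera axes: x right, y down, z forward; pixel columns grow to the right and rows downward; lengths in m; the calibration is good to about 2 mm. A picture is of the moment at which its call begins. get_calibration takes no time and is no camera call.
- bot.hand_in(): hands the job in, once; it reports no verdict.
Trained networks look in the newest picture that a camera, given by its name, has taken for a name from the list of things; names that differ only in an ending like _2 or _b are one class to them, and where a whole thing is asked for, a point or a joint stands for the part that bears it (a point fixed in the world has none). Each returns a list of dicts, best first, with "confidence" (0 to 1); they miss things now and then, are a little off and sometimes report something else, mostly with a low value. They report only what shows in the picture. A call takes as long as a camera call. They do not tell look-alikes from the thing itself.
- finder.find_in(camera, target): "bbox" ([left, top, width, height] in pixels, round what is visible of it).
- finder.place_of(camera, target): "location" ([column, row] in pixels: a listed point, or the origin of a listed thing).
The state is a dict: "t": time; "q": joint angles; "joint_vel": joint speeds; "joint_torque": joint torques, N m; "eef_pos": TCP position; "tool_rot": TCP orientation; "contact_force": force on the tool from outside, world axes, zero at the start; "torque": the same for the moment, N m; "gripper_width": opening from 0.0 (shut) to 1.0 (fully open).
Only numpy, scipy, OpenCV 4.12 (cv2) and the standard library are available. Lean on these libraries where they do the work, as an engineer would, in place of code of your own. Each camera call takes 0.05 s, during which the arm holds its last target. There are 200 camera calls.

## Working session

There is one attempt and no reset: what is moved stays moved. The work goes in short steps, Python scripts to look and compute and a tool call to move; the robot and the scene stay as the last step left them, time stands still between calls to the robot, and variables do not carry over. Pictures are saved under pics/ and viewed, about 12 in all and at most 16, crops included, and the job is handed in when it is done.

Besides the shell and the picture viewer there is one more tool, called after "Request:" as name(argument=value, ...), one argument or row to a line, values as JSON. jog_arm: Moves the arm, as the interface text tells. Shift numbers are shares of 20 cm and turn numbers shares of 180 degrees, none past 1 either way. Its arguments: {"type":"object","properties":{"plan":{"type":"array","items":{"type":"object","properties":{"x":{"type":"number","minimum":-1,"maximum":1},"y":{"type":"number","minimum":-1,"maximum":1},"z":{"type":"number","minimum":-1,"maximum":1},"wx":{"type":"number","minimum":-1,"maximum":1},"wy":{"type":"number","minimum":-1,"maximum":1},"wz":{"type":"number","minimum":-1,"maximum":1}}}},"hand":{"type":"number"},"grip_force":{"type":"number"}},"required":["plan"]}

```bash
mkdir -p pics; ls; python3 - <<'E'
from station import monitor,cams,bot,finder
import cv2
o=monitor.get_obs();print(o)
for c in("top","scene"):
    im=cams.read_camera(c);cv2.imwrite(f"pics/{c}0.png",im[:,:,::-1]);k=cams.get_calibration(c);print(c,k)
    for t in("lift1_mid","lift1_bow","block_mid","bed","bed_bow","lid_hinge","lid_knob","latch_grip","crank_grip","glue_red","spool","dish_pins"):
        print(t,[(round(float(d["confidence"]),2),[round(float(v)) for v in d["location"]]) for d in finder.place_of(c,t)][:7])
E
```

```text
pics
{'t': 0.0, 'q': array([ 1.08492337,  0.47781754,  0.0223614 ,  1.55642786, -0.01149868,
        1.10930889, -0.08308128]), 'joint_vel': array([-0.00021165,  0.00151155,  0.0007156 , -0.00095104,  0.00012792,
       -0.00132919,  0.00081033]), 'joint_torque': array([-9.32926099e-06, -5.96441674e+01,  1.60841670e+00, -2.81189561e+01,
        1.27169615e-02,  9.37143923e-03,  2.29093740e-05]), 'eef_pos': array([ 0.24871314, -0.62683152,  0.20532445]), 'tool_rot': array([-8.83461886e-04,  9.82211456e-01,  1.87775972e-01, -2.44140836e-04]), 'contact_force': array([-0.26126528, -0.21088026,  0.11764055]), 'torque': array([-0.02803373,  0.00147491, -0.00797796]), 'gripper_width': 0.9979112728160584}
top {'fx': 491.136279973387, 'fy': 491.136279973387, 'cx': 321.60150348416613, 'cy': 250.20462219357702, 'extrinsics': array([[ 0.02684496, -0.99946687,  0.01858308, -0.17042401],
       [-0.98887845, -0.02927174, -0.14581696,  0.52311591],
       [ 0.14628318, -0.01446196, -0.98913704,  1.46523267],
       [ 0.        ,  0.        ,  0.        ,  1.        ]])}
lift1_mid []
lift1_bow []
bl
[... 371 characters left out ...]
])]
scene {'fx': 445.1908127247291, 'fy': 445.1908127247291, 'cx': 313.40267899411526, 'cy': 248.40917282329855, 'extrinsics': array([[ 0.73063203, -0.68264012, -0.01339074, -0.45359726],
       [-0.47852375, -0.49797904, -0.72320945,  0.25098059],
       [ 0.48702348,  0.53480777, -0.69049894,  1.43322626],
       [ 0.        ,  0.        ,  0.        ,  1.        ]])}
lift1_mid []
lift1_bow []
block_mid [(0.78, [295, 273]), (0.69, [298, 167])]
bed [(0.64, [272, 227]), (0.19, [337, 292])]
bed_bow [(0.72, [284, 219])]
lid_hinge [(0.61, [221, 213])]
lid_knob [(0.77, [298, 168])]
latch_grip [(0.52, [245, 213])]
crank_grip [(0.38, [301, 175])]
glue_red [(0.63, [221, 210])]
spool []
dish_pins []
```

```bash
python3 - <<'E'
import cv2
a=cv2.imread("pics/top0.png");cv2.imwrite("pics/top0c.png",cv2.resize(a[150:370,110:430],None,fx=2.5,fy=2.5,interpolation=cv2.INTER_CUBIC))
a=cv2.imread("pics/scene0.png");cv2.imwrite("pics/scene0c.png",cv2.resize(a[120:400,140:480],None,fx=2.1,fy=2.1,interpolation=cv2.INTER_CUBIC))
E
```

```text
(no output)
```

View pics/top0c.png

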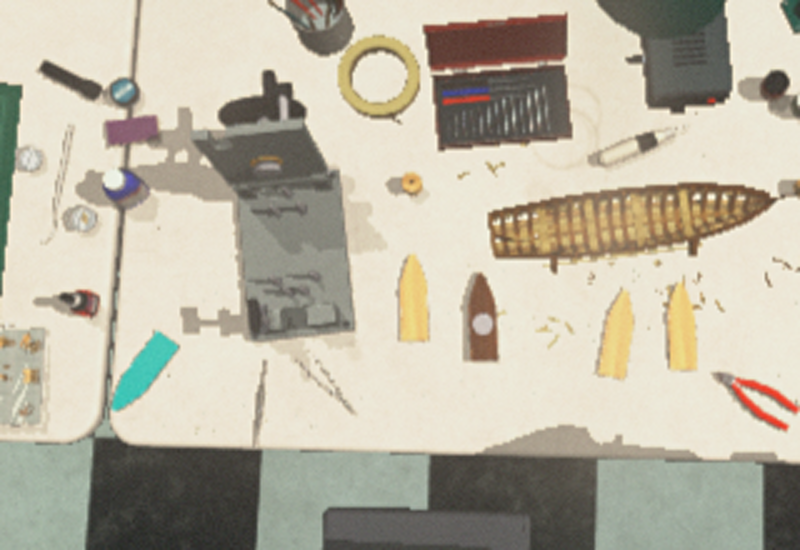

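View pics/scene0c.png

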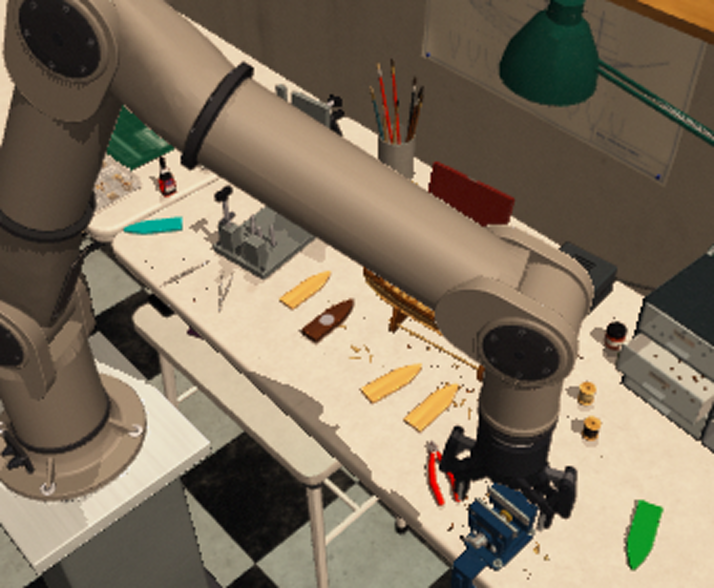

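The crops show three pale layers in the top view at about (276,272), (356,286) and (382,284). The dark block with its steel disc is at (303,280), and the press is at about (228,252). The lookalikes are the turquoise piece at (167,298) and a green one in the scene view at (447,375), neither of which is wanted. Next I'll segment for any fourth layer and zoom in on the press.

```bash
cat > h.py <<'E'
from station import monitor,cams,bot,finder
import cv2,numpy as np
K={c:cams.get_calibration(c) for c in("top","scene")}
def proj(c,P):
    k=K[c];E=k["extrinsics"];p=np.atleast_2d(P)@E[:3,:3].T+E[:3,3]
    return np.c_[k["fx"]*p[:,0]/p[:,2]+k["cx"],k["fy"]*p[:,1]/p[:,2]+k["cy"]]
def back(c,uv,z):
    k=K[c];E=k["extrinsics"];R=E[:3,:3];o=-R.T@E[:3,3]
    uv=np.atleast_2d(uv).astype(float)
    d=np.c_[(uv[:,0]-k["cx"])/k["fx"],(uv[:,1]-k["cy"])/k["fy"],np.ones(len(uv))]@R
    return o+d*((z-o[2])/d[:,2])[:,None]
def snap(c,name=None):
    im=cams.read_camera(c)[:,:,::-1].copy()
    if name: cv2.imwrite(f"pics/{name}.png",im)
    return im
def blobs(im,kind,z,c="top",amin=250):
    "hull-shaped blobs: mid, yaw to the bow, from the outline taken to height z"
    h=cv2.cvtColor(im,cv2.COLOR_BGR2HSV)
    m=cv2.inRange(h,(13,70,150),(28,190,255)) if kind=="pale" else cv2.inRange(h,(0,70,30),(20,255,130))
    m=cv2.morphologyEx(m,cv2.MORPH_OPEN,np.ones((2,2)))
    if kind!="pale": m=cv2.morphologyEx(m,cv2.MORPH_CLOSE,np.ones((9,9)))
    n,l,s,ce=cv2.connectedComponentsWithStats(m);out=[]
    for i in range(1,n):
        if s[i,4]<amin or s[i,4]>900: continue
        v,u=np.nonzero(l==i);P=back(c,np.c_[u,v],z)[:,:2];mu=P.mean(0)
        w,V=np.linalg.eigh(np.cov((P-mu).T));a=V[:,1]
        t=(P-mu)@a
        if (t**3).mean()<0:a=-a;t=-t
        n_=np.array([-a[1],a[0]]);s_=(P-mu)@n_
        # centroid of outline lies 5.1 mm ahead of mid (parallel 70 x34 + taper 40)
        out.append(dict(px=np.round(ce[i],1),n=s[i,4],L=round(t.max()-t.min(),3),W=round(4*s_.std()*.866,3),
          cen=np.round(mu,4),mid=np.round(mu-a*CEN,4),yaw=round(np.arctan2(a[1],a[0]),3)))
    return out
CEN=0.0027
E
python3 - <<'E'
from h import *
a=cv2.imread("pics/top0.png");b=cv2.imread("pics/scene0.png")
for k in("pale","dark"):
    for o in blobs(a,k,.006 if k=="pale" else .012): print(k,o)
for n,p in dict(knob=(356,287)).items(): pass
for p in [(227,251),(224,228),(274,223),(147,269),(147,238)]: print(p,back("top",p,.02).round(3))
A=cv2.resize(a[175:300,180:260],None,fx=4.8,fy=4.8,interpolation=cv2.INTER_CUBIC)
B=cv2.resize(b[150:260,230:315],None,fx=4.6,fy=4.6,interpolation=cv2.INTER_CUBIC)
C=np.zeros((600,A.shape[1]+B.shape[1],3),np.uint8);C[:A.shape[0],:A.shape[1]]=A;C[:B.shape[0],A.shape[1]:]=B;print(A.shape,B.shape)
cv2.imwrite("pics/press.png",C)
E
```

```text
pale {'px': array([507. ,  24.9]), 'n': np.int32(585), 'L': np.float64(0.141), 'W': np.float64(0.116), 'cen': array([ 1.3227, -0.7632]), 'mid': array([ 1.3204, -0.7646]), 'yaw': np.float64(0.546)}
pale {'px': array([262.3, 181.1]), 'n': np.int32(428), 'L': np.float64(0.107), 'W': np.float64(0.109), 'cen': array([0.7503, 0.0394]), 'mid': array([0.7488, 0.0371]), 'yaw': np.float64(1.005)}
pale {'px': array([276. , 271.6]), 'n': np.int32(341), 'L': np.float64(0.107), 'W': np.float64(0.033), 'cen': array([ 0.4614, -0.0161]), 'mid': array([ 0.4587, -0.0163]), 'yaw': np.float64(0.066)}
pale {'px': array([383.2, 282.5]), 'n': np.int32(359), 'L': np.float64(0.107), 'W': np.float64(0.034), 'cen': array([ 0.4368, -0.3504]), 'mid': array([ 0.4341, -0.3506]), 'yaw': np.float64(0.07)}
pale {'px': array([357.4, 285.9]), 'n': np.int32(346), 'L': np.float64(0.109), 'W': np.float64(0.033), 'cen': array([ 0.4242, -0.2704]), 'mid': array([ 0.4215, -0.27  ]), 'yaw': np.float64(-0.145)}
dark {'px': array([325.6,   5. ]), 'n': np.int32(349), 'L': np.float64(0.152), 'W': np.float64(0.044), 'cen': array([ 1.3674, -0.1471]), 'mid': array([ 1.3674, -0.1444]), 'yaw': np.float64(-1.56)}
dark {'px': array([511.5,  17.8]), 'n': np.int32(512), 'L': np.float64(0.107), 'W': np.float64(0.067), 'cen': array([ 1.3454, -0.777 ]), 'mid': array([ 1.3446, -0.7796]), 'yaw': np.float64(1.287)}
dark {'px': array([399.5, 232.8]), 'n': np.int32(440), 'L': np.float64(0.144), 'W': np.float64(0.068), 'cen': array([ 0.5946, -0.3997]), 'mid': array([ 0.5949, -0.4024]), 'yaw': np.float64(1.682)}
(227, 251) [[0.52  0.137 0.02 ]]
(224, 228) [[0.592 0.15  0.02 ]]
(274, 223) [[ 0.612 -0.005  0.02 ]]
(147, 269) [[0.457 0.378 0.02 ]]
(147, 238) [[0.553 0.386 0.02 ]]
(600, 384, 3) (506, 391, 3)
```

View pics/press.png

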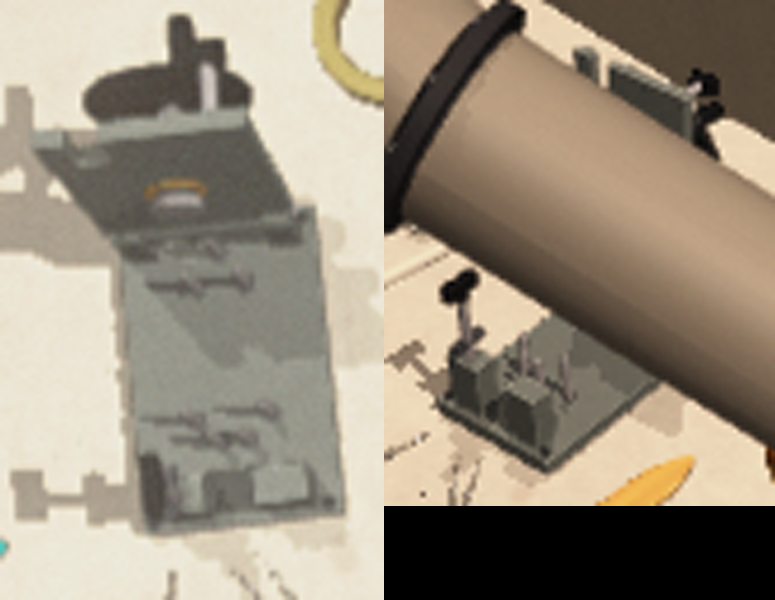

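The zoom shows the press in the top view: latch at (211,275), right post top at about (239,276), knob at (224,185) and crank at about (217,182). In the scene view, the post tops are at about (249,229) and (262,235), and the latch is at (246,212). I'll fit the press pose to these points.

```bash
cat > fit.py <<'E'
from h import *
from scipy.optimize import least_squares
def fit(obs,w0=0.0,p0=(.52,.13,-.1,.02)):
    a=1.66;L={"bed":(0,0,0),"bed_bow":(65,0,0),"hinge":(82,0,58),"knob":(82+59,-38,58+165.4),"latch":(-88,32,125),
     "crank":(82+3.7+78.7,0,58+35),"postR":(-88,-32,52),"postL":(-88,32,52)}
    def W(p,P):
        c,s=np.cos(p[2]),np.sin(p[2]);P=np.array(P)/1e3
        return np.array([p[0]+c*P[0]-s*P[1],p[1]+s*P[0]+c*P[1],p[3]+P[2]])
    f=lambda p:np.concatenate([(proj(c,W(p,L[n]))[0]-uv)*(p*0+1)[0] for c,n,uv in obs])
    r=least_squares(f,p0,loss="soft_l1",f_scale=1.0)
    return r.x,[(c,n,(proj(c,W(r.x,L[n]))[0]-uv).round(1)) for c,n,uv in obs]
E
python3 - <<'E'
from fit import *
T,S="top","scene"
obs=[(T,"bed",(227,251)),(T,"bed_bow",(224,228)),(T,"hinge",(219,219)),(T,"knob",(223.8,186)),(T,"latch",(210.5,275)),(T,"crank",(216,183)),(T,"postR",(238.7,276)),
(S,"bed",(272,227)),(S,"bed_bow",(284,219)),(S,"latch",(246,212.5)),(S,"knob",(298,168)),(S,"postR",(262.4,235.2)),(S,"postL",(249.3,228.7))]
p,r=fit(obs);print(p.round(4));[print(q) for q in r]
a=cv2.imread("pics/top0.png");print(finder.find_in("top","block_mid")[:2])
h=cv2.cvtColor(a,cv2.COLOR_BGR2HSV);print(h[270:292:4,303],h[275,296:312:3])
for c in K: print(c,(-K[c]["extrinsics"][:3,:3].T@K[c]["extrinsics"][:3,3]).round(3))
E
```

```text
[0.5257 0.1385 0.1583 0.0107]
('top', 'bed', array([ 0. , -1.5]))
('top', 'bed_bow', array([0.9, 1.1]))
('top', 'hinge', array([1.9, 1. ]))
('top', 'knob', array([-2.4, -1.6]))
('top', 'latch', array([ 0.9, -0.2]))
('top', 'crank', array([-0.1,  7.6]))
('top', 'postR', array([-0.9, -1.6]))
('scene', 'bed', array([-0.2,  1.8]))
('scene', 'bed_bow', array([-1.5,  1.3]))
('scene', 'latch', array([ 0.6, -0.2]))
('scene', 'knob', array([ 1.8, -0. ]))
('scene', 'postR', array([-1.1, -1.1]))
('scene', 'postL', array([-0.4, -1.4]))
[{'bbox': [295.4, 259.3, 16.2, 35.6], 'confidence': 0.88}, {'bbox': [375.1, 262.8, 13.2, 37.6], 'confidence': 0.27}]
[[ 11 111 131]
 [ 10 103 126]
 [ 11  20 204]
 [ 15  22 209]
 [ 12 118 125]
 [ 13 118 127]] [[ 20  49 171]
 [ 12 124 123]
 [  8  53 165]
 [ 10  86 148]
 [ 15  72 167]
 [ 24  69 223]]
top [ 0.308 -0.134  1.529]
scene [-0.247 -0.951  1.165]
```

```bash
cat > go.py <<'E'
from h import *
import sys
def go(x,y,z,yaw):
    o=monitor.get_obs();p=o["eef_pos"];w,a,b,c=o["tool_rot"]
    R=cv2.Rodrigues(2*np.arctan2(np.linalg.norm([a,b,c]),w)*np.array([a,b,c])/np.linalg.norm([a,b,c]))[0]
    ph=np.arctan2(R[1,0],R[0,0]);d=R.T@(np.array([x,y,z])-p)/.2
    dy=(yaw-ph+np.pi/2)%np.pi-np.pi/2
    # rotation vector incl. levelling
    Rt=np.array([[np.cos(ph+dy),np.sin(ph+dy),0],[np.sin(ph+dy),-np.cos(ph+dy),0],[0,0,-1]]).T.T
    rv=cv2.Rodrigues(R.T@Rt)[0].ravel()/np.pi
    print("t %.1f at"%o["t"],p.round(4),"yaw %.3f"%ph,"grip %.3f"%o["gripper_width"],"F",o["contact_force"].round(1),"| xyz",d.round(3),"w",rv.round(3))
if __name__=="__main__":
    go(*[float(v) for v in sys.argv[1:5]])
E
python3 go.py .434 -.351 .15 .07
```

```text
t 1.4 at [ 0.249  -0.6274  0.2063] yaw 0.378 grip 1.000 F [-0.2  0.4  0.5] | xyz [ 1.37  -0.944  0.282] w [ 0.    -0.     0.098]
```

Request:
jog_arm(
  plan=[
    {"x": 0.2, "y": -0.15, "z": 0.05, "wz": 0.03},
    {"x": 0.4, "y": -0.3, "z": 0.1, "wz": 0.06},
    {"x": 0.6, "y": -0.45, "z": 0.15, "wz": 0.098},
    {"x": 0.8, "y": -0.6, "z": 0.15, "wz": 0.098},
    {"x": 0.95, "y": -0.75, "z": 0.2, "wz": 0.098},
    {"x": 1, "y": -0.94, "z": 0.28, "wz": 0.098},
    {"x": 1, "y": -0.94, "z": 0.28, "wz": 0.098},
    {"x": 1, "y": -0.94, "z": 0.28, "wz": 0.098},
    {"x": 1, "y": -0.94, "z": 0.28, "wz": 0.098},
  ],
  hand=0.3,
)

```text
invalid input at $.plan[0]: expected keys x, y, z, wx, wy, wz
```

```bash
python3 - <<'E'
from go import *
go(.434,-.351,.10,.07)
a=snap("top","top1");b=snap("scene","scene1")
A=cv2.resize(a[255:315,330:410],None,fx=5,fy=5,interpolation=cv2.INTER_CUBIC)
B=cv2.resize(b[130:280,180:360],None,fx=4,fy=4,interpolation=cv2.INTER_CUBIC)
cv2.imwrite("pics/c1.png",np.vstack([cv2.copyMakeBorder(A,0,0,0,B.shape[1]-A.shape[1],cv2.BORDER_CONSTANT),B])[:900])
C=np.vstack([B]);cv2.imwrite("pics/s1.png",C)
E
```

```text
t 1.4 at [ 0.249  -0.6274  0.2063] yaw 0.378 grip 1.000 F [-0.2  0.4  0.5] | xyz [ 1.37  -0.944  0.532] w [ 0.    -0.     0.098]
```

View pics/s1.png

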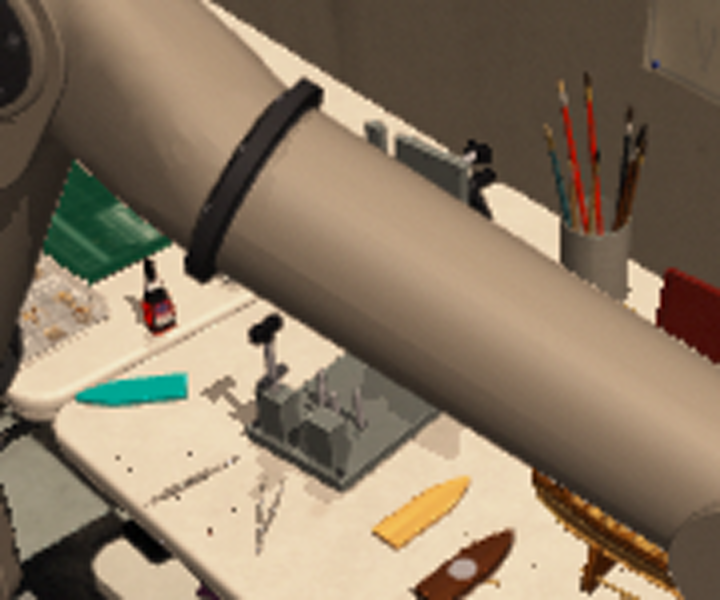

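The call was refused because every row needs all six keys, so the arm hasn't moved. The picture still shows the arm across the press, with the posts in front of it.

Request:
jog_arm(
  plan=[
    {"x": 0.5, "y": -0.4, "z": 0.1, "wx": 0, "wy": 0, "wz": 0.098},
    {"x": 1, "y": -0.94, "z": 0.28, "wx": 0, "wy": 0, "wz": 0.098},
    {"x": 1, "y": -0.94, "z": 0.28, "wx": 0, "wy": 0, "wz": 0.098},
    {"x": 1, "y": -0.94, "z": 0.28, "wx": 0, "wy": 0, "wz": 0.098},
    {"x": 1, "y": -0.94, "z": 0.28, "wx": 0, "wy": 0, "wz": 0.098},
    {"x": 1, "y": -0.94, "z": 0.28, "wx": 0, "wy": 0, "wz": 0.098},
    {"x": 1, "y": -0.94, "z": 0.28, "wx": 0, "wy": 0, "wz": 0.098},
    {"x": 1, "y": -0.94, "z": 0.28, "wx": 0, "wy": 0, "wz": 0.098},
    {"x": 1, "y": -0.94, "z": 0.28, "wx": 0, "wy": 0, "wz": 0.098},
  ],
  hand=0.3,
)

```text
t: 2.2
eef_pos: [0.3666, -0.377, 0.1502]
tool_rot: [-0.0, 0.999, 0.037, 0.0]
contact_force: [0.1, -1.1, -0.3]
gripper_width: 0.646
```

```bash
python3 go.py .434 -.351 .06 .07
```

```text
t 2.2 at [ 0.3666 -0.377   0.1502] yaw 0.074 grip 0.646 F [ 0.1 -1.1 -0.3] | xyz [ 0.346 -0.105  0.451] w [-0.    -0.     0.001]
```

Request:
jog_arm(
  plan=[
    {"x": 0.346, "y": -0.105, "z": 0.2, "wx": 0, "wy": 0, "wz": 0},
    {"x": 0.346, "y": -0.105, "z": 0.2, "wx": 0, "wy": 0, "wz": 0},
    {"x": 0.346, "y": -0.105, "z": 0.45, "wx": 0, "wy": 0, "wz": 0},
    {"x": 0.346, "y": -0.105, "z": 0.45, "wx": 0, "wy": 0, "wz": 0},
    {"x": 0.346, "y": -0.105, "z": 0.45, "wx": 0, "wy": 0, "wz": 0},
    {"x": 0.346, "y": -0.105, "z": 0.45, "wx": 0, "wy": 0, "wz": 0},
  ],
)

```text
t: 2.7
eef_pos: [0.4329, -0.3528, 0.0608]
tool_rot: [0.0, 0.999, 0.036, -0.001]
contact_force: [0.1, -0.3, -0.2]
gripper_width: 0.652
```

```bash
python3 - <<'E'
from go import *
go(.434,-.351,.0,.07)
a=snap("top","top1");b=snap("scene","scene1")
A=cv2.resize(a[245:315,330:430],None,fx=4,fy=4,interpolation=cv2.INTER_CUBIC)
p=proj("scene",[.434,-.351,.03])[0].astype(int);print(p)
B=cv2.resize(b[p[1]-40:p[1]+30,p[0]-50:p[0]+50],None,fx=4,fy=4,interpolation=cv2.INTER_CUBIC)
C=cv2.resize(b[130:210,200:320],None,fx=4,fy=4,interpolation=cv2.INTER_CUBIC)
D=np.zeros((600,800,3),np.uint8);D[:280,:400]=A;D[:280,400:]=B;D[280:600,:480]=C
cv2.imwrite("pics/c1.png",D)
E
```

```text
t 2.7 at [ 0.4329 -0.3528  0.0608] yaw 0.071 grip 0.652 F [ 0.1 -0.3 -0.2] | xyz [ 0.007 -0.008  0.304] w [-0.  0.  0.]
[345 309]
```

View pics/c1.png

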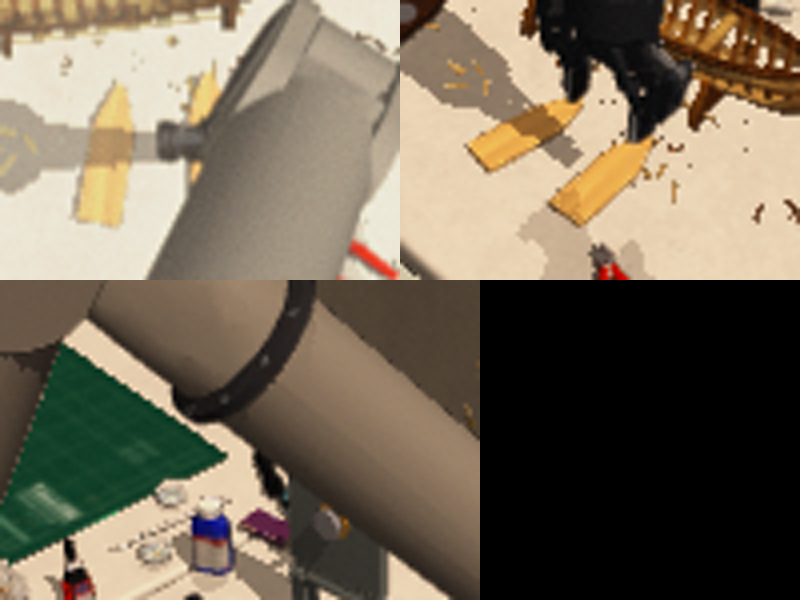

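The gripper straddles the rightmost layer (top view at about (383,283)). The other pale layer is beside it, and there are no lookalikes nearby. I'll go down and grip.

Request:
jog_arm(
  plan=[
    {"x": 0.005, "y": -0.008, "z": 0.15, "wx": 0, "wy": 0, "wz": 0},
    {"x": 0.005, "y": -0.008, "z": 0.25, "wx": 0, "wy": 0, "wz": 0},
    {"x": 0.005, "y": -0.008, "z": 0.295, "wx": 0, "wy": 0, "wz": 0},
    {"x": 0.005, "y": -0.008, "z": 0.295, "wx": 0, "wy": 0, "wz": 0},
    {"x": 0.005, "y": -0.008, "z": 0.295, "wx": 0, "wy": 0, "wz": 0},
  ],
)

```text
t: 3.22
eef_pos: [0.4353, -0.3525, 0.0044]
tool_rot: [0.001, 0.999, 0.035, 0.001]
contact_force: [-0.7, 0.6, 0.2]
gripper_width: 0.651
```

Request:
jog_arm(
  plan=[
    {"x": 0, "y": 0, "z": 0, "wx": 0, "wy": 0, "wz": 0},
    {"x": 0, "y": 0, "z": 0, "wx": 0, "wy": 0, "wz": 0},
    {"x": 0, "y": 0, "z": 0, "wx": 0, "wy": 0, "wz": 0},
    {"x": 0, "y": 0, "z": 0, "wx": 0, "wy": 0, "wz": 0},
    {"x": 0, "y": 0, "z": 0, "wx": 0, "wy": 0, "wz": 0},
    {"x": 0, "y": 0, "z": 0, "wx": 0, "wy": 0, "wz": 0},
    {"x": 0, "y": 0, "z": 0, "wx": 0, "wy": 0, "wz": 0},
    {"x": 0, "y": 0, "z": 0, "wx": 0, "wy": 0, "wz": 0},
  ],
  hand=-0.5,
  grip_force=50,
)

```text
t: 3.88
eef_pos: [0.4353, -0.3525, 0.0044]
tool_rot: [0.001, 0.999, 0.035, 0.001]
contact_force: [-0.3, -0.6, 0.5]
gripper_width: 0.249
```

Request:
jog_arm(
  plan=[
    {"x": 0, "y": 0.01, "z": 0, "wx": 0, "wy": 0, "wz": 0},
    {"x": 0, "y": 0.01, "z": 0, "wx": 0, "wy": 0, "wz": 0},
    {"x": 0, "y": 0.01, "z": 0, "wx": 0, "wy": 0, "wz": 0},
    {"x": 0, "y": 0.01, "z": 0, "wx": 0, "wy": 0, "wz": 0},
    {"x": 0, "y": 0.01, "z": 0.026, "wx": 0, "wy": 0, "wz": 0},
    {"x": 0, "y": 0.01, "z": 0.026, "wx": 0, "wy": 0, "wz": 0},
  ],
  hand=0.2,
)

```text
t: 4.38
eef_pos: [0.435, -0.3541, -0.0016]
tool_rot: [0.001, 0.999, 0.035, 0.001]
contact_force: [-1.0, -0.1, -0.7]
gripper_width: 0.601
```

Request:
jog_arm(
  plan=[
    {"x": 0, "y": 0, "z": 0, "wx": 0, "wy": 0, "wz": 0},
    {"x": 0, "y": 0, "z": 0, "wx": 0, "wy": 0, "wz": 0},
    {"x": 0, "y": 0, "z": 0, "wx": 0, "wy": 0, "wz": 0},
    {"x": 0, "y": 0, "z": 0, "wx": 0, "wy": 0, "wz": 0},
    {"x": 0, "y": 0, "z": 0, "wx": 0, "wy": 0, "wz": 0},
    {"x": 0, "y": 0, "z": 0, "wx": 0, "wy": 0, "wz": 0},
  ],
  hand=-0.5,
  grip_force=50,
)

```text
t: 4.88
eef_pos: [0.4351, -0.3541, -0.0016]
tool_rot: [0.001, 0.999, 0.035, 0.001]
contact_force: [-0.3, 0.2, 0.3]
gripper_width: 0.251
```

```bash
python3 - <<'E'
from h import *
a=snap("top","top2");b=snap("scene","scene2")
A=cv2.resize(a[245:315,330:430],None,fx=4,fy=4,interpolation=cv2.INTER_CUBIC)
p=[345,309]
B=cv2.resize(b[p[1]-40:p[1]+30,p[0]-50:p[0]+50],None,fx=8,fy=8,interpolation=cv2.INTER_CUBIC)
cv2.imwrite("pics/c2.png",B)
E
```

```text
(no output)
```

View pics/c2.png

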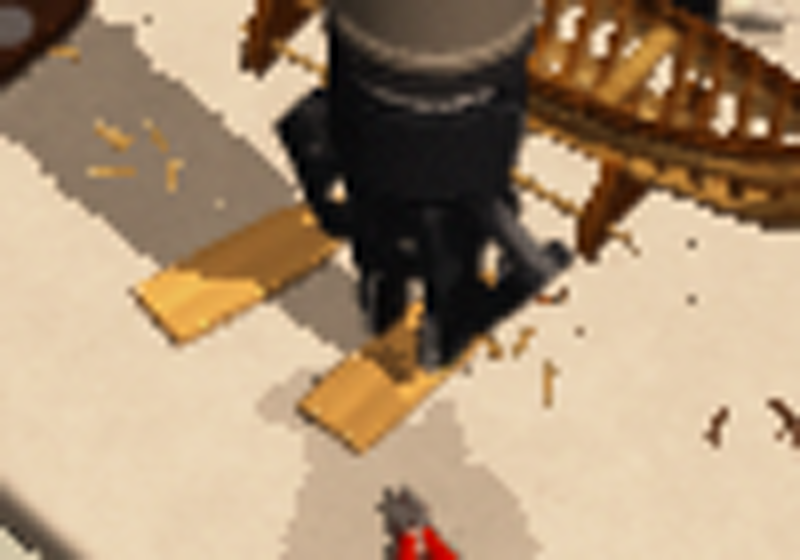

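The scene crop shows the jaws nearly shut just above the layer at about (345,310), so the fingertips sit well behind the TCP when they're open. I'll reopen and go lower, watching the contact force.

Request:
jog_arm(
  plan=[
    {"x": 0, "y": 0, "z": 0, "wx": 0, "wy": 0, "wz": 0},
    {"x": 0, "y": 0, "z": 0, "wx": 0, "wy": 0, "wz": 0},
    {"x": 0, "y": 0, "z": 0, "wx": 0, "wy": 0, "wz": 0},
    {"x": 0, "y": 0, "z": 0, "wx": 0, "wy": 0, "wz": 0},
    {"x": 0, "y": 0, "z": 0.02, "wx": 0, "wy": 0, "wz": 0},
    {"x": 0, "y": 0, "z": 0.02, "wx": 0, "wy": 0, "wz": 0},
  ],
  hand=0.2,
)

```text
t: 5.48
eef_pos: [0.4348, -0.3539, -0.0062]
tool_rot: [0.001, 0.999, 0.035, 0.001]
contact_force: [0.3, 0.4, 0.4]
gripper_width: 0.599
```

Request:
jog_arm(
  plan=[
    {"x": 0, "y": 0, "z": 0.01, "wx": 0, "wy": 0, "wz": 0},
    {"x": 0, "y": 0, "z": 0.01, "wx": 0, "wy": 0, "wz": 0},
  ],
)

```text
t: 5.65
eef_pos: [0.4344, -0.3537, -0.0087]
tool_rot: [0.001, 0.999, 0.035, 0.0]
contact_force: [-0.7, 0.5, 0.4]
gripper_width: 0.599
```

Request:
jog_arm(
  plan=[
    {"x": 0, "y": 0, "z": 0.01, "wx": 0, "wy": 0, "wz": 0},
    {"x": 0, "y": 0, "z": 0.01, "wx": 0, "wy": 0, "wz": 0},
  ],
)

```text
t: 5.82
eef_pos: [0.4342, -0.3535, -0.0112]
tool_rot: [0.0, 0.999, 0.035, 0.0]
contact_force: [-0.7, -0.0, 0.2]
gripper_width: 0.596
```

Request:
jog_arm(
  plan=[
    {"x": 0, "y": 0, "z": 0, "wx": 0, "wy": 0, "wz": 0},
    {"x": 0, "y": 0, "z": 0, "wx": 0, "wy": 0, "wz": 0},
    {"x": 0, "y": 0, "z": 0, "wx": 0, "wy": 0, "wz": 0},
    {"x": 0, "y": 0, "z": 0, "wx": 0, "wy": 0, "wz": 0},
    {"x": 0, "y": 0, "z": 0, "wx": 0, "wy": 0, "wz": 0},
    {"x": 0, "y": 0, "z": 0, "wx": 0, "wy": 0, "wz": 0},
  ],
  hand=-0.5,
  grip_force=50,
)

```text
t: 6.32
eef_pos: [0.4342, -0.3535, -0.0111]
tool_rot: [0.0, 0.999, 0.035, 0.0]
contact_force: [0.2, 0.1, 1.0]
gripper_width: 0.25
```

```bash
python3 - <<'E'
from h import *
b=snap("scene","scene3")
print(proj("scene",monitor.get_obs()["eef_pos"]), proj("scene",[.434,-.351,.003]))
B=cv2.resize(b[279:349,295:395],None,fx=8,fy=8,interpolation=cv2.INTER_CUBIC)
cv2.imwrite("pics/c3.png",B)
E
```

```text
[[345.38559018 317.5518383 ]] [[344.94156762 314.48441792]]
```

View pics/c3.png

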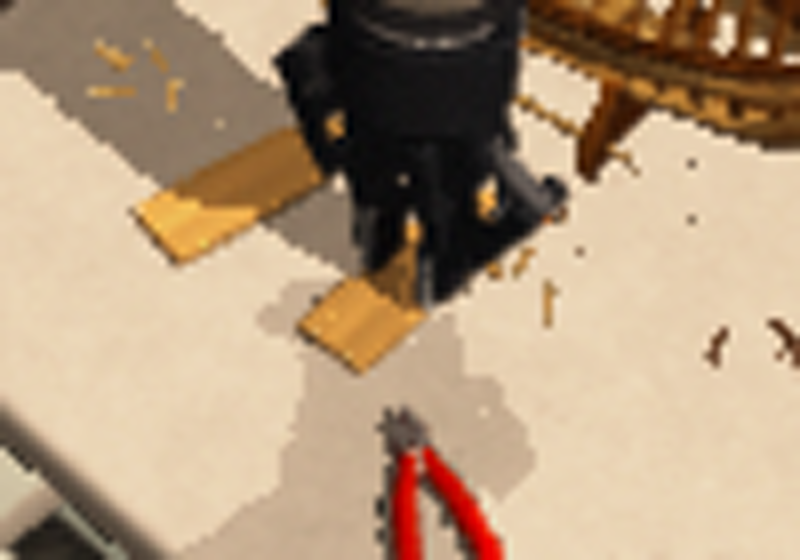

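Request:
jog_arm(
  plan=[
    {"x": 0, "y": 0, "z": 0, "wx": 0, "wy": 0, "wz": 0},
    {"x": 0, "y": 0, "z": 0, "wx": 0, "wy": 0, "wz": 0},
    {"x": 0, "y": 0, "z": 0, "wx": 0, "wy": 0, "wz": 0},
    {"x": 0, "y": 0, "z": 0, "wx": 0, "wy": 0, "wz": 0},
    {"x": 0, "y": 0, "z": 0.0125, "wx": 0, "wy": 0, "wz": 0},
    {"x": 0, "y": 0, "z": 0.0125, "wx": 0, "wy": 0, "wz": 0},
  ],
  hand=0.2,
)

```text
t: 6.87
eef_pos: [0.4341, -0.3533, -0.014]
tool_rot: [0.0, 0.999, 0.035, -0.0]
contact_force: [0.1, -0.7, 0.2]
gripper_width: 0.597
```

Request:
jog_arm(
  plan=[
    {"x": 0, "y": 0, "z": 0.0125, "wx": 0, "wy": 0, "wz": 0},
    {"x": 0, "y": 0, "z": 0.0125, "wx": 0, "wy": 0, "wz": 0},
  ],
)

```text
t: 7.03
eef_pos: [0.4337, -0.3531, -0.017]
tool_rot: [0.0, 0.999, 0.035, -0.0]
contact_force: [-0.7, -0.5, 0.5]
gripper_width: 0.599
```

Request:
jog_arm(
  plan=[
    {"x": 0, "y": 0, "z": 0.0125, "wx": 0, "wy": 0, "wz": 0},
    {"x": 0, "y": 0, "z": 0.0125, "wx": 0, "wy": 0, "wz": 0},
  ],
)

```text
t: 7.2
eef_pos: [0.4335, -0.3529, -0.02]
tool_rot: [-0.0, 0.999, 0.036, -0.001]
contact_force: [-0.3, -0.0, 0.1]
gripper_width: 0.601
```

Request:
jog_arm(
  plan=[
    {"x": 0, "y": 0, "z": 0, "wx": 0, "wy": 0, "wz": 0},
    {"x": 0, "y": 0, "z": 0, "wx": 0, "wy": 0, "wz": 0},
    {"x": 0, "y": 0, "z": 0, "wx": 0, "wy": 0, "wz": 0},
    {"x": 0, "y": 0, "z": 0, "wx": 0, "wy": 0, "wz": 0},
    {"x": 0, "y": 0, "z": 0, "wx": 0, "wy": 0, "wz": 0},
    {"x": 0, "y": 0, "z": 0, "wx": 0, "wy": 0, "wz": 0},
  ],
  hand=-0.5,
  grip_force=50,
)

```text
t: 7.7
eef_pos: [0.4345, -0.3531, -0.0188]
tool_rot: [0.0, 0.999, 0.036, 0.0]
contact_force: [-0.7, 2.5, 10.6]
gripper_width: 0.252
```

```bash
python3 - <<'E'
from h import *
print({k:v for k,v in monitor.get_obs().items() if k in("eef_pos","contact_force","gripper_width")},bot.grasp_offset,[x for x in dir(bot) if x[0]!="_"])
E
```

```text
{'eef_pos': array([ 0.43450961, -0.3531037 , -0.01878186]), 'contact_force': array([-0.69582105,  2.48003414, 10.58257483]), 'gripper_width': 0.25205651020918673} 0.0187 ['PlanningError', 'grasp_offset', 'hand_in']
```

Request:
jog_arm(
  plan=[
    {"x": 0, "y": 0, "z": -0.1, "wx": 0, "wy": 0, "wz": 0},
    {"x": 0, "y": 0, "z": -0.25, "wx": 0, "wy": 0, "wz": 0},
    {"x": 0, "y": 0, "z": -0.4, "wx": 0, "wy": 0, "wz": 0},
    {"x": 0, "y": 0, "z": -0.4, "wx": 0, "wy": 0, "wz": 0},
  ],
)

```text
t: 8.03
eef_pos: [0.4376, -0.3554, 0.0666]
tool_rot: [0.003, 0.999, 0.035, 0.004]
contact_force: [1.2, -0.9, -0.2]
gripper_width: 0.247
```

```bash
python3 - <<'E'
from h import *
b=snap("scene","scene4");a=snap("top","top4")
for o in blobs(a,"pale",.006): print(o["px"],o["mid"],o["yaw"])
print(proj("scene",monitor.get_obs()["eef_pos"]))
B=cv2.resize(b[269:339,295:395],None,fx=8,fy=8,interpolation=cv2.INTER_CUBIC)
cv2.imwrite("pics/c4.png",B)
E
```

```text
[506.7  25. ] [ 1.3202 -0.7639] 0.606
[262.2 181.1] [0.749  0.0372] 1.065
[275.9 271.6] [ 0.4587 -0.0161] 0.052
[357.5 286. ] [ 0.421  -0.2702] -0.146
[[346.52406943 303.10630749]]
```

View pics/c4.png

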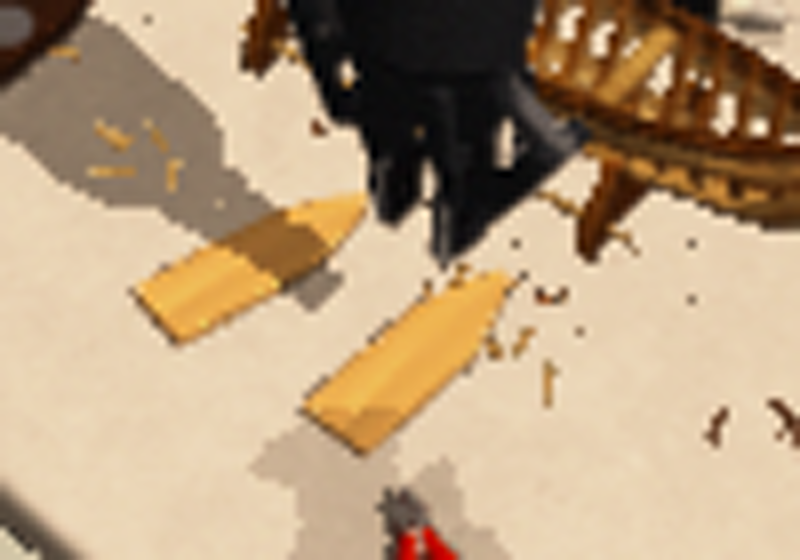

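The crop shows the layer untouched at about (345,315), with the tips about 16–20 mm higher than the TCP reading says. I'll find the table by feel with the jaws open.

```bash
python3 go.py .434 -.352 -.022 .07
```

```text
t 8.1 at [ 0.4354 -0.3537  0.0625] yaw 0.071 grip 0.251 F [ 0.  -0.2 -0.1] | xyz [-0.007 -0.01   0.422] w [ 0.001 -0.001  0.   ]
```

Request:
jog_arm(
  plan=[
    {"x": -0.007, "y": -0.01, "z": 0, "wx": 0.001, "wy": -0.001, "wz": 0},
    {"x": -0.007, "y": -0.01, "z": 0, "wx": 0.001, "wy": -0.001, "wz": 0},
    {"x": -0.007, "y": -0.01, "z": 0, "wx": 0.001, "wy": -0.001, "wz": 0},
    {"x": -0.007, "y": -0.01, "z": 0.15, "wx": 0.001, "wy": -0.001, "wz": 0},
    {"x": -0.007, "y": -0.01, "z": 0.3, "wx": 0.001, "wy": -0.001, "wz": 0},
    {"x": -0.007, "y": -0.01, "z": 0.4, "wx": 0.001, "wy": -0.001, "wz": 0},
    {"x": -0.007, "y": -0.01, "z": 0.42, "wx": 0.001, "wy": -0.001, "wz": 0},
    {"x": -0.007, "y": -0.01, "z": 0.42, "wx": 0.001, "wy": -0.001, "wz": 0},
  ],
  hand=0.15,
)

```text
t: 8.8
eef_pos: [0.4326, -0.351, -0.0234]
tool_rot: [-0.002, 0.999, 0.036, -0.002]
contact_force: [-0.3, -0.4, 0.2]
gripper_width: 0.573
```

Request:
jog_arm(
  plan=[
    {"x": 0, "y": 0, "z": 0.008, "wx": 0, "wy": 0, "wz": 0},
    {"x": 0, "y": 0, "z": 0.008, "wx": 0, "wy": 0, "wz": 0},
  ],
)

```text
t: 8.97
eef_pos: [0.433, -0.3512, -0.0244]
tool_rot: [-0.002, 0.999, 0.036, -0.002]
contact_force: [0.0, -1.5, -0.3]
gripper_width: 0.571
```

Request:
jog_arm(
  plan=[
    {"x": 0, "y": 0, "z": 0.008, "wx": 0, "wy": 0, "wz": 0},
    {"x": 0, "y": 0, "z": 0.008, "wx": 0, "wy": 0, "wz": 0},
  ],
)

```text
t: 9.13
eef_pos: [0.4337, -0.3517, -0.0251]
tool_rot: [-0.001, 0.999, 0.036, -0.001]
contact_force: [0.0, -0.1, -0.8]
gripper_width: 0.578
```

Request:
jog_arm(
  plan=[
    {"x": 0, "y": 0, "z": 0.008, "wx": 0, "wy": 0, "wz": 0},
    {"x": 0, "y": 0, "z": 0.008, "wx": 0, "wy": 0, "wz": 0},
  ],
)

```text
t: 9.3
eef_pos: [0.434, -0.352, -0.0262]
tool_rot: [-0.001, 0.999, 0.036, -0.0]
contact_force: [-0.5, -0.2, 0.8]
gripper_width: 0.576
```

Request:
jog_arm(
  plan=[
    {"x": 0, "y": 0, "z": 0, "wx": 0, "wy": 0, "wz": 0},
    {"x": 0, "y": 0, "z": 0, "wx": 0, "wy": 0, "wz": 0},
    {"x": 0, "y": 0, "z": 0, "wx": 0, "wy": 0, "wz": 0},
    {"x": 0, "y": 0, "z": 0, "wx": 0, "wy": 0, "wz": 0},
    {"x": 0, "y": 0, "z": 0, "wx": 0, "wy": 0, "wz": 0},
  ],
  hand=-0.5,
  grip_force=40,
)

```text
t: 9.72
eef_pos: [0.4345, -0.3526, -0.0254]
tool_rot: [-0.0, 0.999, 0.035, 0.0]
contact_force: [0.1, -0.1, 5.4]
gripper_width: 0.383
```

Request:
jog_arm(
  plan=[
    {"x": 0, "y": 0, "z": -0.2, "wx": 0, "wy": 0, "wz": 0},
    {"x": 0, "y": 0, "z": -0.4, "wx": 0, "wy": 0, "wz": 0},
    {"x": 0, "y": 0, "z": -0.6, "wx": 0, "wy": 0, "wz": 0},
    {"x": 0, "y": 0, "z": -0.75, "wx": 0, "wy": 0, "wz": 0},
    {"x": 0, "y": 0, "z": -0.75, "wx": 0, "wy": 0, "wz": 0},
  ],
)

```text
t: 10.13
eef_pos: [0.4381, -0.3552, 0.1313]
tool_rot: [0.003, 0.999, 0.035, 0.005]
contact_force: [0.9, -0.6, 0.1]
gripper_width: 0.382
```

```bash
python3 - <<'E'
from go import *
b=snap("scene","scene5");a=snap("top","top5")
go(.5257,.1385,.14,.13)
print(proj("scene",monitor.get_obs()["eef_pos"]))
B=cv2.resize(b[249:339,295:395],None,fx=5,fy=5,interpolation=cv2.INTER_CUBIC)
A=cv2.resize(b[145:275,190:330],None,fx=4.4,fy=4.4,interpolation=cv2.INTER_CUBIC)
D=np.zeros((600,1120,3),np.uint8);D[:450,:500]=B;D[:572,500:1116]=A
cv2.imwrite("pics/c5.png",cv2.resize(D,None,fx=.71,fy=.71,interpolation=cv2.INTER_AREA))
E
```

```text
t 10.2 at [ 0.4352 -0.3531  0.1259] yaw 0.071 grip 0.386 F [ 0.2  0.8 -1.2] | xyz [ 0.626 -2.42  -0.073] w [ 0.001 -0.001 -0.019]
[[347.12382799 289.85380708]]
```

View pics/c5.png

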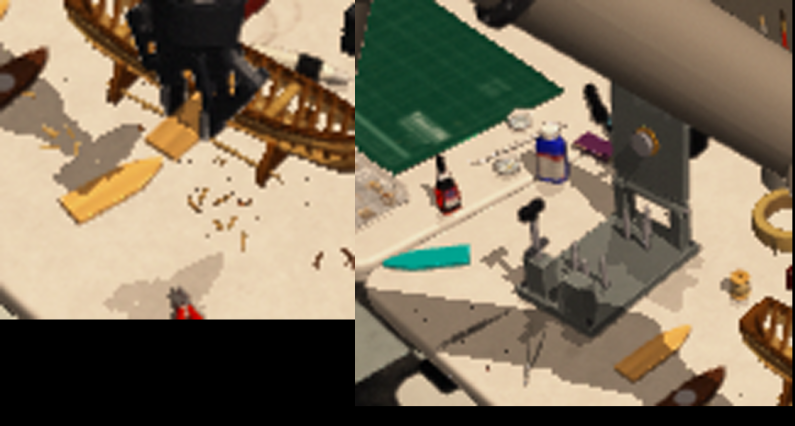

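The layer is held (jaws at 33 mm) and the press is now clear in the scene view, with the posts at about (250,227) and (261,236). I'll refine the press pose and draw the model over the picture.

```bash
cat > ov.py <<'E'
from fit import *
def Wp(p,P):
    c,s=np.cos(p[2]),np.sin(p[2]);P=np.atleast_2d(P)/1e3
    return np.c_[p[0]+c*P[:,0]-s*P[:,1],p[1]+s*P[:,0]+c*P[:,1],p[3]+P[:,2]]
def overlay(im,c,p,x0,y0,w,h,f):
    I=cv2.resize(im[y0:y0+h,x0:x0+w],None,fx=f,fy=f,interpolation=cv2.INTER_CUBIC)
    q=lambda P:tuple(((proj(c,Wp(p,P))[0]+.5-[x0,y0])*f).astype(int).tolist())
    for x,y in[(-36,24),(-36,-24),(50,16),(50,-16),(-52,9),(-52,-9),(72,0)]: cv2.line(I,q((x,y,0)),q((x,y,46)),(0,0,255),1)
    for s in(1,-1):
        for z in (0,52):
            for a,b in[((-100,15),(-76,15)),((-76,15),(-76,49)),((-76,49),(-100,49)),((-100,49),(-100,15))]: cv2.line(I,q((a[0],s*a[1],z)),q((b[0],s*b[1],z)),(255,0,0),1)
    cv2.circle(I,q((-88,32,125)),3,(0,255,0),1);cv2.line(I,q((82,-50,58)),q((82,50,58)),(0,255,0),1)
    cv2.circle(I,q((141,-38,223.4)),4,(0,255,0),1)
    return I
E
python3 - <<'E'
from ov import *
T,S="top","scene"
m={"bed":"bed","bed_bow":"bed_bow","lid_hinge":"hinge","lid_knob":"knob","latch_grip":"latch","crank_grip":"crank"}
obs=[]
for c in(T,S):
    for n,k in m.items():
        r=finder.place_of(c,n)[:2];print(c,n,[(round(float(d["confidence"]),2),[round(float(v),1) for v in d["location"]]) for d in r])
        if r and k!="crank": obs.append((c,k,tuple(r[0]["location"])))
obs+=[(T,"postR",(238.7,276)),(S,"postR",(261.8,235.5)),(S,"postL",(249.6,227.8))]
p,r=fit(obs);print(p.round(4));[print(q) for q in r]
np.save("p.npy",p)
for c in(T,S):
    for w in range(0,360,45):
        cw,sw=np.cos(np.radians(w)),np.sin(np.radians(w));u,h=-82+40*cw,79
        P=(82+u*np.cos(1.66)+h*np.sin(1.66),-40*sw,58-u*np.sin(1.66)+h*np.cos(1.66));print(c,w,proj(c,Wp(p,P))[0].round(0),end=";")
a=overlay(cv2.imread("pics/top5.png"),T,p,180,170,85,125,4.6);b=overlay(cv2.imread("pics/scene5.png"),S,p,228,160,85,100,4.6)
D=np.zeros((600,800,3),np.uint8);D[:a.shape[0],:a.shape[1]]=a;D[:b.shape[0],400:400+b.shape[1]]=b
cv2.imwrite("pics/ov5.png",D)
E
```

```text
top bed [(0.68, [224.1, 248.5])]
top bed_bow [(0.81, [227.4, 230.1])]
top lid_hinge [(0.74, [223.7, 217.8]), (0.37, [222.0, 188.2])]
top lid_knob [(0.7, [389.8, 254.0])]
top latch_grip [(0.66, [213.3, 276.5]), (0.42, [272.1, 271.5])]
top crank_grip [(0.39, [217.3, 183.5])]
scene bed [(0.98, [268.4, 228.6]), (0.26, [236.7, 197.3])]
scene bed_bow [(0.87, [281.8, 217.6])]
scene lid_hinge [(0.81, [281.4, 209.7])]
scene lid_knob []
scene latch_grip [(0.41, [243.3, 211.5])]
scene crank_grip [(0.18, [277.1, 192.4])]
[0.5208 0.1319 0.1258 0.0154]
('top', 'bed', array([4.7, 2.4]))
('top', 'bed_bow', array([-0.1,  0.3]))
('top', 'hinge', array([-0.1,  3.4]))
('top', 'knob', array([-164.6,  -67.9]))
('top', 'latch', array([-1.1, -0.3]))
('scene', 'bed', array([3.4, 0.7]))
('scene', 'bed_bow', array([1.2, 3.3]))
('scene', 'hinge', array([ 3.6, -2.2]))
('scene', 'latch', array([2.8, 0.8]))
('top', 'postR', array([0. , 0.4]))
('scene', 'postR', array([-1.3, -1. ]))
('scene', 'postL', array([-1.2, -0.4]))
top 0 [220. 192.];top 45 [228. 189.];top 90 [231. 186.];top 135 [225. 182.];top 180 [214. 182.];top 225 [205. 184.];top 270 [203. 188.];top 315 [209. 191.];scene 0 [298. 191.];scene 45 [304. 191.];scene 90 [306. 186.];scene 135 [304. 178.];scene 180 [299. 173.];scene 225 [293. 173.];scene 270 [291. 178.];scene 315 [293. 185.];
```

View pics/ov5.png

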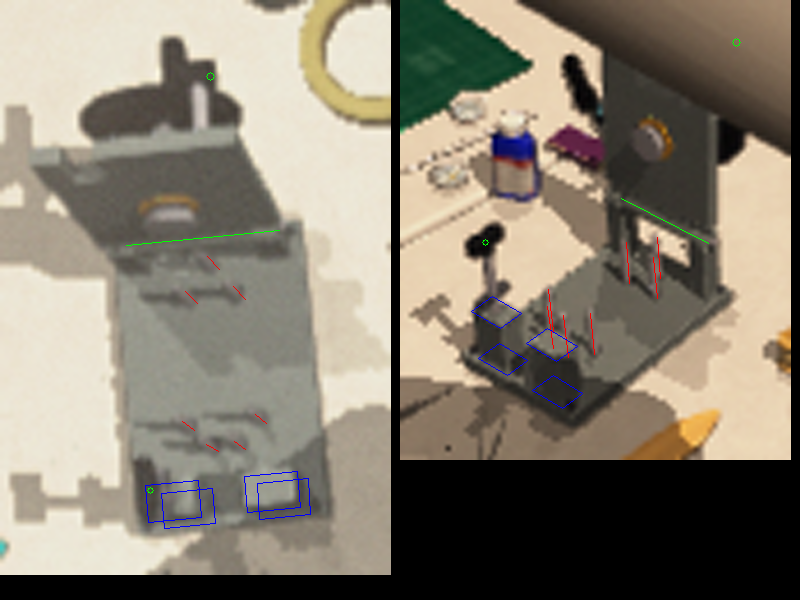

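The overlay fits within about 1 px (3 mm) in both views: pins, posts, hinge and latch. The crank shows at w≈170° in the top view. Now I'll carry the layer over.

Request:
jog_arm(
  plan=[
    {"x": 0.05, "y": -0.2, "z": -0.05, "wx": 0, "wy": 0, "wz": 0},
    {"x": 0.1, "y": -0.4, "z": -0.1, "wx": 0, "wy": 0, "wz": 0},
    {"x": 0.15, "y": -0.6, "z": -0.1, "wx": 0, "wy": 0, "wz": 0},
    {"x": 0.2, "y": -0.8, "z": -0.1, "wx": 0, "wy": 0, "wz": 0},
    {"x": 0.25, "y": -1, "z": -0.1, "wx": 0, "wy": 0, "wz": 0},
  ],
)

```text
t: 11.25
eef_pos: [0.4703, -0.148, 0.1449]
tool_rot: [-0.0, 0.999, 0.035, 0.0]
contact_force: [1.8, 0.5, -0.4]
gripper_width: 0.383
```

Request:
jog_arm(
  plan=[
    {"x": 0.05, "y": -0.2, "z": 0, "wx": 0, "wy": 0, "wz": -0.01},
    {"x": 0.1, "y": -0.4, "z": 0, "wx": 0, "wy": 0, "wz": -0.02},
    {"x": 0.15, "y": -0.6, "z": 0, "wx": 0, "wy": 0, "wz": -0.02},
    {"x": 0.2, "y": -0.8, "z": 0, "wx": 0, "wy": 0, "wz": -0.02},
    {"x": 0.25, "y": -1, "z": 0, "wx": 0, "wy": 0, "wz": -0.02},
    {"x": 0.25, "y": -1, "z": 0, "wx": 0, "wy": 0, "wz": -0.02},
  ],
)

```text
t: 11.75
eef_pos: [0.5074, 0.0653, 0.1458]
tool_rot: [-0.003, 0.997, 0.072, 0.002]
contact_force: [-0.0, -0.3, 0.1]
gripper_width: 0.384
```

```bash
python3 - <<'E'
from go import *
go(.521,.130,.10,.126)
for z in(.0154,):print(back("top",[(245.2,218.9),(251.7,282),(205,227.6),(210.4,285.2)],z).round(3))
E
```

```text
t 11.8 at [0.5074 0.0653 0.1458] yaw 0.145 grip 0.384 F [-0.  -0.3  0.1] | xyz [ 0.113 -0.309  0.231] w [-0.002 -0.001  0.006]
[[0.623 0.086 0.015]
 [0.426 0.056 0.015]
 [0.592 0.21  0.015]
 [0.413 0.182 0.015]]
```

Request:
jog_arm(
  plan=[
    {"x": 0.06, "y": -0.16, "z": 0.1, "wx": -0.002, "wy": -0.001, "wz": 0},
    {"x": 0.118, "y": -0.32, "z": 0.3, "wx": -0.002, "wy": -0.001, "wz": 0},
    {"x": 0.118, "y": -0.32, "z": 0.45, "wx": -0.002, "wy": -0.001, "wz": 0},
    {"x": 0.118, "y": -0.32, "z": 0.45, "wx": -0.002, "wy": -0.001, "wz": 0},
    {"x": 0.118, "y": -0.32, "z": 0.45, "wx": -0.002, "wy": -0.001, "wz": 0},
    {"x": 0.118, "y": -0.32, "z": 0.45, "wx": -0.002, "wy": -0.001, "wz": 0},
  ],
)

```text
t: 12.25
eef_pos: [0.5222, 0.1314, 0.0569]
tool_rot: [0.001, 0.997, 0.072, 0.001]
contact_force: [-0.1, -1.3, 0.5]
gripper_width: 0.381
```

```bash
python3 - <<'E'
from ov import *
from go import go
go(.521,.132,.05,.145)
b=snap("scene","scene6");a=snap("top","top6")
p=np.array([.521,.1335,.145,.0154]);np.save("p.npy",p)
B=overlay(b,"scene",p,228,160,85,100,6);R=cv2.resize(b[160:260,228:313],None,fx=6,fy=6,interpolation=cv2.INTER_CUBIC)
D=np.hstack([R[:600,:],B[:600,:]]);cv2.imwrite("pics/ov6.png",D[:, :][:, 60:860] if D.shape[1]>860 else D)
print(D.shape)
E
```

```text
t 12.2 at [0.5222 0.1314 0.0569] yaw 0.144 grip 0.381 F [-0.1 -1.3  0.5] | xyz [-0.006 -0.004  0.035] w [ 0.001 -0.    -0.   ]
(600, 1020, 3)
```

View pics/ov6.png

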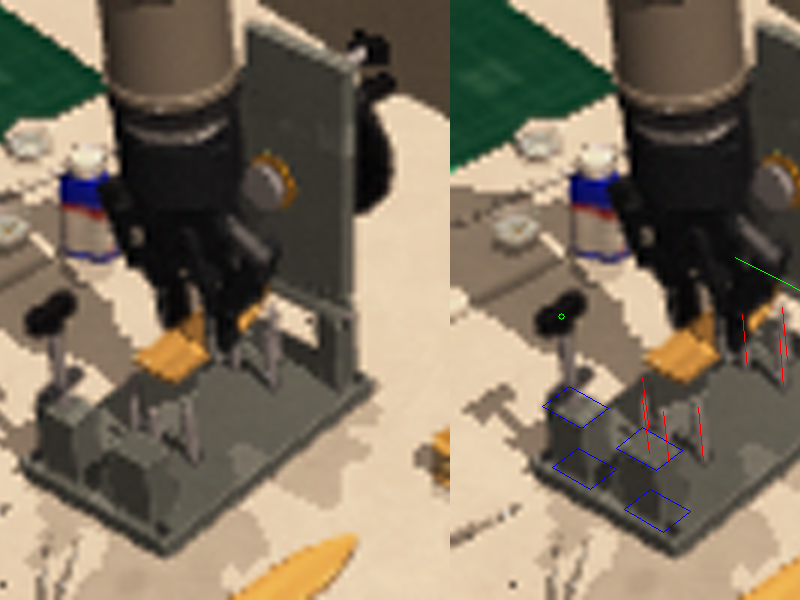

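```bash
python3 - <<'E'
from ov import *
for z in(.078,.082,.086):
    q=np.array([.5222,.1314,.144,z])
    print(z,proj("scene",Wp(q,[(-45,17,3),(-45,-17,3),(-45,-17,-3)])).round(1).tolist())
E
```

```text
0.078 [[259.4, 220.5], [266.0, 224.1], [266.1, 225.3]]
0.082 [[259.3, 219.7], [265.9, 223.3], [266.0, 224.5]]
0.086 [[259.2, 218.9], [265.8, 222.5], [266.0, 223.7]]
```

```bash
python3 go.py .520 .1335 .022 .145
```

```text
t 12.3 at [0.5233 0.1313 0.0582] yaw 0.143 grip 0.383 F [-0.4  0.1  0.5] | xyz [-0.016 -0.014  0.181] w [ 0.001 -0.001 -0.001]
```

Request:
jog_arm(
  plan=[
    {"x": -0.016, "y": -0.014, "z": 0.03, "wx": 0, "wy": 0, "wz": -0.001},
    {"x": -0.016, "y": -0.014, "z": 0.06, "wx": 0, "wy": 0, "wz": -0.001},
    {"x": -0.016, "y": -0.014, "z": 0.09, "wx": 0, "wy": 0, "wz": -0.001},
    {"x": -0.016, "y": -0.014, "z": 0.11, "wx": 0, "wy": 0, "wz": -0.001},
    {"x": -0.016, "y": -0.014, "z": 0.13, "wx": 0, "wy": 0, "wz": -0.001},
  ],
)

```text
t: 12.77
eef_pos: [0.5197, 0.1333, 0.0317]
tool_rot: [0.001, 0.997, 0.073, 0.002]
contact_force: [0.8, -0.6, -0.3]
gripper_width: 0.377
```

Request:
jog_arm(
  plan=[
    {"x": 0, "y": 0, "z": 0.015, "wx": 0, "wy": 0, "wz": 0},
    {"x": 0, "y": 0, "z": 0.03, "wx": 0, "wy": 0, "wz": 0},
    {"x": 0, "y": 0, "z": 0.045, "wx": 0, "wy": 0, "wz": 0},
  ],
)

```text
t: 13.02
eef_pos: [0.5197, 0.1334, 0.0223]
tool_rot: [0.001, 0.997, 0.073, 0.002]
contact_force: [0.3, 0.0, 0.2]
gripper_width: 0.379
```

Request:
jog_arm(
  plan=[
    {"x": 0, "y": 0, "z": 0.015, "wx": 0, "wy": 0, "wz": 0},
    {"x": 0, "y": 0, "z": 0.03, "wx": 0, "wy": 0, "wz": 0},
    {"x": 0, "y": 0, "z": 0.045, "wx": 0, "wy": 0, "wz": 0},
  ],
)

```text
t: 13.27
eef_pos: [0.5198, 0.1336, 0.013]
tool_rot: [0.001, 0.997, 0.073, 0.002]
contact_force: [0.4, -0.2, -0.2]
gripper_width: 0.377
```

```bash
python3 go.py .520 .1335 -.006 .145
```

```text
t 13.3 at [0.5198 0.1336 0.013 ] yaw 0.146 grip 0.377 F [ 0.4 -0.2 -0.2] | xyz [0.001 0.    0.095] w [ 0.001 -0.001  0.   ]
```

Request:
jog_arm(
  plan=[
    {"x": 0, "y": 0, "z": 0.02, "wx": 0, "wy": 0, "wz": 0},
    {"x": 0, "y": 0, "z": 0.04, "wx": 0, "wy": 0, "wz": 0},
    {"x": 0, "y": 0, "z": 0.06, "wx": 0, "wy": 0, "wz": 0},
    {"x": 0, "y": 0, "z": 0.075, "wx": 0, "wy": 0, "wz": 0},
  ],
)

```text
t: 13.6
eef_pos: [0.5196, 0.1335, -0.0026]
tool_rot: [0.001, 0.997, 0.073, 0.002]
contact_force: [-0.2, 0.2, -0.5]
gripper_width: 0.381
```

Request:
jog_arm(
  plan=[
    {"x": 0, "y": 0, "z": 0.01, "wx": 0, "wy": 0, "wz": 0},
    {"x": 0, "y": 0, "z": 0.015, "wx": 0, "wy": 0, "wz": 0},
    {"x": 0, "y": 0, "z": 0.015, "wx": 0, "wy": 0, "wz": 0},
  ],
)

```text
t: 13.85
eef_pos: [0.5195, 0.1335, -0.0059]
tool_rot: [0.001, 0.997, 0.073, 0.002]
contact_force: [-0.5, 0.3, -0.9]
gripper_width: 0.382
```

Request:
jog_arm(
  plan=[
    {"x": 0, "y": 0, "z": 0.01, "wx": 0, "wy": 0, "wz": 0},
    {"x": 0, "y": 0, "z": 0.015, "wx": 0, "wy": 0, "wz": 0},
    {"x": 0, "y": 0, "z": 0.015, "wx": 0, "wy": 0, "wz": 0},
  ],
)

```text
t: 14.1
eef_pos: [0.5195, 0.1335, -0.009]
tool_rot: [0.001, 0.997, 0.073, 0.002]
contact_force: [-1.3, -0.2, -0.4]
gripper_width: 0.381
```

Request:
jog_arm(
  plan=[
    {"x": 0, "y": 0, "z": 0.008, "wx": 0, "wy": 0, "wz": 0},
    {"x": 0, "y": 0, "z": 0.01, "wx": 0, "wy": 0, "wz": 0},
  ],
)

```text
t: 14.27
eef_pos: [0.5197, 0.1335, -0.0095]
tool_rot: [0.001, 0.997, 0.073, 0.002]
contact_force: [-5.9, -2.7, 23.3]
gripper_width: 0.384
```

Request:
jog_arm(
  plan=[
    {"x": 0, "y": 0, "z": 0, "wx": 0, "wy": 0, "wz": 0},
    {"x": 0, "y": 0, "z": 0, "wx": 0, "wy": 0, "wz": 0},
    {"x": 0, "y": 0, "z": 0, "wx": 0, "wy": 0, "wz": 0},
    {"x": 0, "y": 0, "z": -0.1, "wx": 0, "wy": 0, "wz": 0},
    {"x": 0, "y": 0, "z": -0.3, "wx": 0, "wy": 0, "wz": 0},
    {"x": 0, "y": 0, "z": -0.5, "wx": 0, "wy": 0, "wz": 0},
    {"x": 0, "y": 0, "z": -0.7, "wx": 0, "wy": 0, "wz": 0},
  ],
  hand=0.1,
)

```text
t: 14.85
eef_pos: [0.5185, 0.1335, 0.1315]
tool_rot: [0.001, 0.997, 0.073, 0.001]
contact_force: [0.8, -0.0, 0.2]
gripper_width: 0.549
```

```bash
python3 - <<'E'
from ov import *
from go import go
b=snap("scene","scene7")
go(.459,-.016,.10,.06)
h=cv2.cvtColor(b,cv2.COLOR_BGR2HSV);m=cv2.inRange(h,(13,70,110),(28,210,255))
sub=m[195:250,240:300];v,u=np.nonzero(sub);print(len(u),u.mean()+240,v.mean()+195)
p=np.load("p.npy");q=proj("scene",Wp(p,[(-45,17,6),(-45,-17,6),(25,-17,6),(65,0,6),(25,17,6)]));print(q.round(1).tolist())
M=np.zeros(m.shape,np.uint8);cv2.fillPoly(M,[q.round().astype(int)],1);print("pale inside",(m[M>0]>0).mean(),"of",M.sum())
I=overlay(b,"scene",p,238,190,70,60,8);cv2.polylines(I,[((q+.5-[238,190])*8).astype(int)],True,(255,0,255),1);cv2.imwrite("pics/ov7.png",I)
E
```

```text
t 14.9 at [0.5233 0.1354 0.1396] yaw 0.146 grip 0.550 F [2.3 1.7 4.7] | xyz [-0.43   0.702  0.193] w [-0.    -0.004  0.027]
591 262.6802030456853 216.92554991539762
[[260.3, 232.2], [266.8, 235.8], [278.9, 226.3], [282.4, 219.5], [272.5, 222.9]]
pale inside 0.821656050955414 of 157
```

View pics/ov7.png

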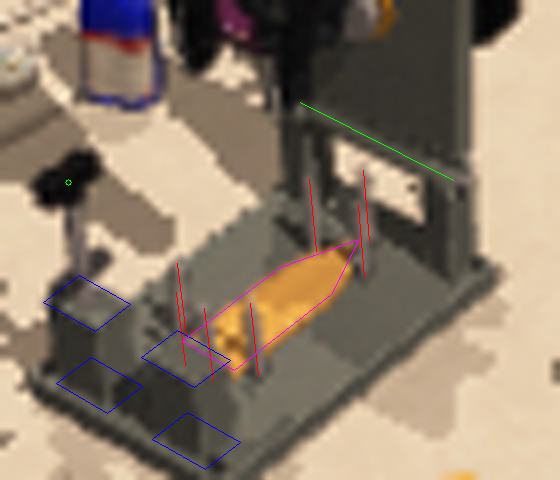

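The crop shows the first layer flat between the pins, right on the predicted outline (about (270,227) in the scene view). Next is the layer beside the press.

Request:
jog_arm(
  plan=[
    {"x": 0, "y": 0.2, "z": 0, "wx": 0, "wy": -0.002, "wz": 0.01},
    {"x": -0.1, "y": 0.4, "z": 0, "wx": 0, "wy": -0.003, "wz": 0.02},
    {"x": -0.25, "y": 0.6, "z": 0, "wx": 0, "wy": -0.003, "wz": 0.027},
    {"x": -0.43, "y": 0.702, "z": 0.1, "wx": 0, "wy": -0.003, "wz": 0.027},
    {"x": -0.43, "y": 0.702, "z": 0.19, "wx": 0, "wy": -0.003, "wz": 0.027},
    {"x": -0.43, "y": 0.702, "z": 0.4, "wx": 0, "wy": -0.003, "wz": 0.027},
    {"x": -0.43, "y": 0.702, "z": 0.4, "wx": 0, "wy": -0.003, "wz": 0.027},
    {"x": -0.43, "y": 0.702, "z": 0.4, "wx": 0, "wy": -0.003, "wz": 0.027},
  ],
  hand=0.2,
)

```text
t: 15.57
eef_pos: [0.4578, -0.0158, 0.0573]
tool_rot: [-0.0, 1.0, 0.03, -0.0]
contact_force: [0.2, -0.8, 1.5]
gripper_width: 0.602
```

```bash
python3 - <<'E'
from go import *
b=snap("scene","scene8");h=cv2.cvtColor(b,cv2.COLOR_BGR2HSV)
for o in blobs(b,"pale",.006,"scene",150): print(o["px"],o["n"],o["mid"],o["yaw"],o["L"])
go(.459,-.017,-.0265,.06)
E
```

```text
[303.6  28.3] 282 [2.2219 1.8258] 0.847 0.664
[169.8  47.1] 335 [1.263  2.2103] 1.454 0.362
[449.2  90.6] 262 [2.0784 0.3798] 0.043 0.266
[ 85.4 153.6] 597 [0.2235 1.2161] 1.565 0.324
[331.3 214.8] 180 [0.7593 0.0393] 1.203 0.12
[286.2 258.4] 207 [ 0.4598 -0.0232] 0.053 0.108
[326.9 302.7] 269 [ 0.4218 -0.2761] -0.138 0.111
[200. 312.] 264 [ 0.0943 -0.0183] 1.396 0.129
[192.4 338.7] 302 [ 0.0227 -0.0901] 3.028 0.127
t 15.6 at [ 0.4599 -0.0153  0.0589] yaw 0.061 grip 0.598 F [-0.5  0.6  0.7] | xyz [-0.006  0.008  0.427] w [-0.    -0.001  0.   ]
```

Request:
jog_arm(
  plan=[
    {"x": -0.006, "y": 0.018, "z": 0.15, "wx": 0, "wy": -0.001, "wz": 0},
    {"x": -0.006, "y": 0.018, "z": 0.3, "wx": 0, "wy": -0.001, "wz": 0},
    {"x": -0.006, "y": 0.018, "z": 0.4, "wx": 0, "wy": -0.001, "wz": 0},
    {"x": -0.006, "y": 0.018, "z": 0.427, "wx": 0, "wy": -0.001, "wz": 0},
    {"x": -0.006, "y": 0.018, "z": 0.427, "wx": 0, "wy": -0.001, "wz": 0},
    {"x": -0.006, "y": 0.018, "z": 0.427, "wx": 0, "wy": -0.001, "wz": 0},
  ],
)

```text
t: 16.12
eef_pos: [0.4609, -0.0184, -0.0248]
tool_rot: [-0.0, 1.0, 0.031, 0.001]
contact_force: [1.0, 0.4, -0.2]
gripper_width: 0.599
```

Request:
jog_arm(
  plan=[
    {"x": 0, "y": 0, "z": 0, "wx": 0, "wy": 0, "wz": 0},
    {"x": 0, "y": 0, "z": 0, "wx": 0, "wy": 0, "wz": 0},
    {"x": 0, "y": 0, "z": 0, "wx": 0, "wy": 0, "wz": 0},
    {"x": 0, "y": 0, "z": 0, "wx": 0, "wy": 0, "wz": 0},
    {"x": 0, "y": 0, "z": 0, "wx": 0, "wy": 0, "wz": 0},
  ],
  hand=-0.5,
  grip_force=40,
)

```text
t: 16.53
eef_pos: [0.463, -0.0181, -0.0226]
tool_rot: [-0.0, 1.0, 0.031, 0.003]
contact_force: [-2.4, 0.7, 10.7]
gripper_width: 0.372
```

Request:
jog_arm(
  plan=[
    {"x": 0, "y": 0, "z": -0.2, "wx": 0, "wy": 0, "wz": 0},
    {"x": 0, "y": 0, "z": -0.4, "wx": 0, "wy": 0, "wz": 0},
    {"x": 0, "y": 0, "z": -0.6, "wx": 0, "wy": 0, "wz": 0},
    {"x": 0, "y": 0, "z": -0.75, "wx": 0, "wy": 0, "wz": 0},
    {"x": 0, "y": 0, "z": -0.75, "wx": 0, "wy": 0, "wz": 0},
    {"x": 0, "y": 0, "z": -0.75, "wx": 0, "wy": 0, "wz": 0},
  ],
)

```text
t: 17.03
eef_pos: [0.4639, -0.0183, 0.1305]
tool_rot: [-0.0, 0.999, 0.031, 0.007]
contact_force: [-0.5, -0.1, -0.3]
gripper_width: 0.371
```

```bash
cat > held.py <<'E'
from ov import *
# compare a held hull with prediction in the scene view: best shift of the stern half mask
def held(b,dz=.0265,lo=(13,70,110),hi=(28,210,255),th=3,show=True):
    o=monitor.get_obs();P=o["eef_pos"];w,a,bb,c=o["tool_rot"];ph=2*np.arctan2(bb,a)
    m=cv2.inRange(cv2.cvtColor(b,cv2.COLOR_BGR2HSV),lo,hi)>0
    best=[]
    for dx in np.arange(-12,12.1,1):
        for dy in np.arange(-10,10.1,1):
            c_,s_=np.cos(ph),np.sin(ph)
            q=np.array([P[0]+(c_*dx-s_*dy)/1e3,P[1]+(s_*dx+c_*dy)/1e3,ph,P[2]+dz])
            u=proj("scene",Wp(q,[(-45,17,th),(-45,-17,th),(-14,-17,th),(-14,17,th)]))
            v=proj("scene",Wp(q,[(-53,20,th),(-53,-20,th),(-14,-20,th),(-14,20,th)]))
            A=np.zeros(m.shape,np.uint8);cv2.fillPoly(A,[(u*16).round().astype(int)],1,shift=4)
            B=np.zeros(m.shape,np.uint8);cv2.fillPoly(B,[(v*16).round().astype(int)],1,shift=4)
            ins=A>0;ring=(B>0)&~ins
            best.append((m[ins].mean()-m[ring].mean(),dx,dy))
    best.sort(reverse=True);T=np.array(best[:12]);print("held score %.2f  d(x,y) mm"%best[0][0],T[:,1:].mean(0).round(1),"yaw",round(ph,3))
E
python3 - <<'E'
from held import *
from go import go
held(cv2.imread("pics/scene6.png")) if 0 else None
b=snap("scene","scene9");held(b)
go(.5195,.1335,.13,.146)
E
```

```text
held score 0.72  d(x,y) mm [-3.1 -6.7] yaw 0.062
t 17.1 at [ 0.4624 -0.0184  0.1288] yaw 0.062 grip 0.378 F [ 0.1  0.  -1.9] | xyz [ 0.332 -0.74  -0.003] w [ 0.    -0.003 -0.027]
```

```bash
python3 - <<'E'
import held as H,numpy as np,cv2
class M:
    @staticmethod
    def get_obs(): return dict(eef_pos=np.array(P),tool_rot=np.array(Q))
H.monitor=M
P,Q=[.5230,.1313,.0578],[.001,.997,.072,.001];H.held(cv2.imread("pics/scene6.png"))
P,Q=[.4355,-.3533,.1265],[.001,.999,.0355,.0];H.held(cv2.imread("pics/scene5.png"))
E
```

```text
held score 0.66  d(x,y) mm [-1.9 -4.8] yaw 0.144
held score 0.75  d(x,y) mm [ 4.9 -2.9] yaw 0.071
```

Request:
jog_arm(
  plan=[
    {"x": 0.05, "y": -0.2, "z": -0.02, "wx": 0, "wy": -0.003, "wz": -0.01},
    {"x": 0.2, "y": -0.4, "z": -0.02, "wx": 0, "wy": -0.003, "wz": -0.02},
    {"x": 0.345, "y": -0.6, "z": 0, "wx": 0, "wy": -0.003, "wz": -0.027},
    {"x": 0.345, "y": -0.742, "z": 0.1, "wx": 0, "wy": -0.003, "wz": -0.027},
    {"x": 0.345, "y": -0.742, "z": 0.3, "wx": 0, "wy": -0.003, "wz": -0.027},
    {"x": 0.345, "y": -0.742, "z": 0.35, "wx": 0, "wy": -0.003, "wz": -0.027},
    {"x": 0.345, "y": -0.742, "z": 0.35, "wx": 0, "wy": -0.003, "wz": -0.027},
    {"x": 0.345, "y": -0.742, "z": 0.35, "wx": 0, "wy": -0.003, "wz": -0.027},
  ],
)

```text
t: 17.75
eef_pos: [0.5217, 0.1328, 0.0587]
tool_rot: [0.001, 0.997, 0.073, -0.001]
contact_force: [0.5, -0.3, 0.3]
gripper_width: 0.376
```

```bash
python3 - <<'E'
from held import *
from go import go
b=snap("scene","scene10");held(b)
go(.522,.134,.022,.146)
E
```

```text
held score 0.65  d(x,y) mm [-5.7 -5.3] yaw 0.145
t 17.8 at [0.5229 0.1329 0.06  ] yaw 0.145 grip 0.373 F [ 0.5  0.1 -0.4] | xyz [-0.004 -0.006  0.19 ] w [ 0. -0. -0.]
```

Request:
jog_arm(
  plan=[
    {"x": 0.001, "y": -0.005, "z": 0.04, "wx": 0, "wy": 0, "wz": 0},
    {"x": 0.001, "y": -0.005, "z": 0.08, "wx": 0, "wy": 0, "wz": 0},
    {"x": 0.001, "y": -0.005, "z": 0.11, "wx": 0, "wy": 0, "wz": 0},
    {"x": 0.001, "y": -0.005, "z": 0.14, "wx": 0, "wy": 0, "wz": 0},
    {"x": 0.001, "y": -0.005, "z": 0.17, "wx": 0, "wy": 0, "wz": 0},
    {"x": 0.001, "y": -0.005, "z": 0.19, "wx": 0, "wy": 0, "wz": 0},
  ],
)

```text
t: 18.3
eef_pos: [0.5227, 0.1339, 0.0212]
tool_rot: [0.0, 0.997, 0.073, -0.0]
contact_force: [-1.1, -0.4, 0.6]
gripper_width: 0.371
```

Request:
jog_arm(
  plan=[
    {"x": 0, "y": 0, "z": 0.02, "wx": 0, "wy": 0, "wz": 0},
    {"x": 0, "y": 0, "z": 0.04, "wx": 0, "wy": 0, "wz": 0},
    {"x": 0, "y": 0, "z": 0.06, "wx": 0, "wy": 0, "wz": 0},
    {"x": 0, "y": 0, "z": 0.08, "wx": 0, "wy": 0, "wz": 0},
    {"x": 0, "y": 0, "z": 0.1, "wx": 0, "wy": 0, "wz": 0},
    {"x": 0, "y": 0, "z": 0.11, "wx": 0, "wy": 0, "wz": 0},
  ],
)

```text
t: 18.8
eef_pos: [0.5227, 0.1339, -0.0007]
tool_rot: [0.0, 0.997, 0.073, -0.0]
contact_force: [-8.9, -2.4, 27.9]
gripper_width: 0.376
```

Request:
jog_arm(
  plan=[
    {"x": 0, "y": 0, "z": 0, "wx": 0, "wy": 0, "wz": 0},
    {"x": 0, "y": 0, "z": 0, "wx": 0, "wy": 0, "wz": 0},
    {"x": 0, "y": 0, "z": 0, "wx": 0, "wy": 0, "wz": 0},
    {"x": 0, "y": 0, "z": -0.1, "wx": 0, "wy": 0, "wz": 0},
    {"x": 0, "y": 0, "z": -0.3, "wx": 0, "wy": 0, "wz": 0},
    {"x": 0, "y": 0, "z": -0.5, "wx": 0, "wy": 0, "wz": 0},
    {"x": 0, "y": 0, "z": -0.7, "wx": 0, "wy": 0, "wz": 0},
    {"x": 0, "y": 0, "z": -0.7, "wx": 0, "wy": 0, "wz": 0},
  ],
  hand=0.1,
)

```text
t: 19.47
eef_pos: [0.5275, 0.1358, 0.147]
tool_rot: [-0.001, 0.997, 0.072, 0.006]
contact_force: [1.4, 1.5, -0.4]
gripper_width: 0.546
```

```bash
cat > nest.py <<'E'
from ov import *
def nest(b,zt,lo=(13,70,90),hi=(28,215,255)):
    p=np.load("p.npy");m=cv2.inRange(cv2.cvtColor(b,cv2.COLOR_BGR2HSV),lo,hi)>0;best=[]
    for z in np.arange(0,40,3):
        q=p.copy()
        u=proj("scene",Wp(q,[(-45,17,z),(-45,-17,z),(25,-17,z),(50,-10,z),(65,0,z),(50,10,z),(25,17,z)]))
        A=np.zeros(m.shape,np.uint8);cv2.fillPoly(A,[(u*16).round().astype(int)],1,shift=4)
        B=cv2.dilate(A,np.ones((5,5)));print(z,"in %.2f ring %.2f"%(m[A>0].mean(),m[(B>0)&(A==0)].mean()),end="; ")
    print()
E
python3 - <<'E'
from nest import *
from go import go
nest(cv2.imread("pics/scene7.png"),6)
b=snap("scene","scene11");nest(b,12)
go(.4215,-.271,.06,-.143)
I=cv2.resize(b[180:250,238:308],None,fx=7,fy=7,interpolation=cv2.INTER_CUBIC);cv2.imwrite("pics/n11.png",I)
E
```

```text
0 in 0.78 ring 0.16; 3 in 0.82 ring 0.14; 6 in 0.82 ring 0.11; 9 in 0.80 ring 0.12; 12 in 0.73 ring 0.17; 15 in 0.66 ring 0.22; 18 in 0.62 ring 0.29; 21 in 0.53 ring 0.32; 24 in 0.46 ring 0.32; 27 in 0.40 ring 0.33; 30 in 0.36 ring 0.34; 33 in 0.31 ring 0.33; 36 in 0.24 ring 0.32; 39 in 0.17 ring 0.30; 
0 in 0.78 ring 0.29; 3 in 0.80 ring 0.28; 6 in 0.84 ring 0.22; 9 in 0.86 ring 0.20; 12 in 0.86 ring 0.18; 15 in 0.81 ring 0.22; 18 in 0.77 ring 0.29; 21 in 0.68 ring 0.32; 24 in 0.61 ring 0.32; 27 in 0.55 ring 0.33; 30 in 0.51 ring 0.34; 33 in 0.45 ring 0.34; 36 in 0.37 ring 0.34; 39 in 0.31 ring 0.33; 
t 19.5 at [0.5259 0.1351 0.1438] yaw 0.145 grip 0.546 F [ 0.4 -1.2 -1.2] | xyz [-0.813  1.934  0.412] w [-0.    -0.003  0.092]
```

The outline match peaks at 12 mm, so two layers are stacked. On to the third.

Request:
jog_arm(
  plan=[
    {"x": 0, "y": 0.2, "z": 0, "wx": 0, "wy": -0.003, "wz": 0.02},
    {"x": -0.1, "y": 0.4, "z": 0, "wx": 0, "wy": -0.003, "wz": 0.04},
    {"x": -0.2, "y": 0.6, "z": 0, "wx": 0, "wy": -0.003, "wz": 0.06},
    {"x": -0.3, "y": 0.8, "z": 0, "wx": 0, "wy": -0.003, "wz": 0.08},
    {"x": -0.4, "y": 1, "z": 0, "wx": 0, "wy": -0.003, "wz": 0.092},
    {"x": -0.4, "y": 1, "z": 0, "wx": 0, "wy": -0.003, "wz": 0.092},
  ],
  hand=0.2,
)

```text
t: 20.02
eef_pos: [0.472, -0.0811, 0.1419]
tool_rot: [0.001, 0.997, -0.077, -0.002]
contact_force: [0.6, -0.6, -0.4]
gripper_width: 0.596
```

```bash
python3 - <<'E'
from go import *
a=snap("top","top12");b=snap("scene","scene12")
for o in blobs(a,"pale",.006): print("T",o["px"],o["mid"],o["yaw"],o["L"])
for o in blobs(b,"pale",.006,"scene",150): 
    if abs(o["mid"][0]-.45)<.1: print("S",o["px"],o["mid"],o["yaw"],o["L"])
for c in("top","scene"):print(c,[(round(float(d["confidence"]),2),back(c,d["location"],.012).round(4).tolist()) for d in finder.place_of(c,"block_mid")][:2])
go(.4215,-.272,.05,-.143)
E
```

```text
T [506.7  25. ] [ 1.32   -0.7638] 0.61 0.141
T [262.2 181. ] [0.749  0.0372] 1.043 0.107
T [228.6 250.3] [0.5213 0.134 ] 0.128 0.096
T [357.5 285.9] [ 0.4214 -0.27  ] -0.146 0.109
S [326.9 302.7] [ 0.4219 -0.2762] -0.134 0.111
top [(0.55, [[0.6187, 0.1591, 0.012]])]
scene [(0.62, [[0.4318, -0.1097, 0.012]]), (0.45, [[0.5986, 0.1523, 0.012]])]
t 20.2 at [ 0.4754 -0.0739  0.1425] yaw -0.144 grip 0.599 F [-0.5  0.4 -0.1] | xyz [-0.124  1.02   0.461] w [-0.001  0.001 -0.   ]
```

Request:
jog_arm(
  plan=[
    {"x": -0.03, "y": 0.2, "z": 0, "wx": -0.001, "wy": 0.001, "wz": 0},
    {"x": -0.06, "y": 0.4, "z": 0, "wx": -0.001, "wy": 0.001, "wz": 0},
    {"x": -0.1, "y": 0.6, "z": 0, "wx": -0.001, "wy": 0.001, "wz": 0},
    {"x": -0.13, "y": 0.8, "z": 0.1, "wx": -0.001, "wy": 0.001, "wz": 0},
    {"x": -0.13, "y": 1, "z": 0.2, "wx": -0.001, "wy": 0.001, "wz": 0},
    {"x": -0.13, "y": 1, "z": 0.35, "wx": -0.001, "wy": 0.001, "wz": 0},
    {"x": -0.13, "y": 1, "z": 0.46, "wx": -0.001, "wy": 0.001, "wz": 0},
    {"x": -0.13, "y": 1, "z": 0.46, "wx": -0.001, "wy": 0.001, "wz": 0},
    {"x": -0.13, "y": 1, "z": 0.46, "wx": -0.001, "wy": 0.001, "wz": 0},
  ],
)

```text
t: 20.97
eef_pos: [0.421, -0.2659, 0.0493]
tool_rot: [-0.0, 0.998, -0.071, -0.001]
contact_force: [-0.4, -0.5, 0.4]
gripper_width: 0.603
```

```bash
python3 go.py .4205 -.272 -.0235 -.143
```

```text
t 21.0 at [ 0.421  -0.2659  0.0493] yaw -0.141 grip 0.603 F [-0.4 -0.5  0.4] | xyz [0.002 0.031 0.364] w [-0.     0.001  0.001]
```

Request:
jog_arm(
  plan=[
    {"x": 0.002, "y": 0.031, "z": 0.1, "wx": 0, "wy": 0.001, "wz": 0.001},
    {"x": 0.002, "y": 0.031, "z": 0.2, "wx": 0, "wy": 0.001, "wz": 0.001},
    {"x": 0.002, "y": 0.031, "z": 0.3, "wx": 0, "wy": 0.001, "wz": 0.001},
    {"x": 0.002, "y": 0.031, "z": 0.362, "wx": 0, "wy": 0.001, "wz": 0.001},
    {"x": 0.002, "y": 0.031, "z": 0.362, "wx": 0, "wy": 0.001, "wz": 0.001},
    {"x": 0.002, "y": 0.031, "z": 0.362, "wx": 0, "wy": 0.001, "wz": 0.001},
  ],
)

```text
t: 21.47
eef_pos: [0.422, -0.2712, -0.022]
tool_rot: [-0.0, 0.997, -0.071, 0.001]
contact_force: [-0.5, -0.0, 0.1]
gripper_width: 0.601
```

Request:
jog_arm(
  plan=[
    {"x": 0, "y": 0, "z": 0, "wx": 0, "wy": 0, "wz": 0},
    {"x": 0, "y": 0, "z": 0, "wx": 0, "wy": 0, "wz": 0},
    {"x": 0, "y": 0, "z": 0, "wx": 0, "wy": 0, "wz": 0},
    {"x": 0, "y": 0, "z": 0, "wx": 0, "wy": 0, "wz": 0},
    {"x": 0, "y": 0, "z": 0, "wx": 0, "wy": 0, "wz": 0},
  ],
  hand=-0.5,
  grip_force=40,
)

```text
t: 21.88
eef_pos: [0.4239, -0.2712, -0.0199]
tool_rot: [0.0, 0.997, -0.071, 0.003]
contact_force: [-1.1, 2.7, 6.9]
gripper_width: 0.345
```

Request:
jog_arm(
  plan=[
    {"x": 0, "y": 0, "z": 0, "wx": 0, "wy": 0, "wz": 0},
    {"x": 0, "y": 0, "z": 0, "wx": 0, "wy": 0, "wz": 0},
  ],
)

```text
t: 22.05
eef_pos: [0.4257, -0.2718, -0.0181]
tool_rot: [0.001, 0.997, -0.071, 0.005]
contact_force: [0.2, -0.2, 0.6]
gripper_width: 0.249
```

The jaws slipped over the top, so I need to go lower. I'll reopen, lift and measure the layer again first.

Request:
jog_arm(
  plan=[
    {"x": 0, "y": 0, "z": 0, "wx": 0, "wy": 0, "wz": 0},
    {"x": 0, "y": 0, "z": 0, "wx": 0, "wy": 0, "wz": 0},
    {"x": 0, "y": 0, "z": -0.2, "wx": 0, "wy": 0, "wz": 0},
    {"x": 0, "y": 0, "z": -0.35, "wx": 0, "wy": 0, "wz": 0},
    {"x": 0, "y": 0, "z": -0.35, "wx": 0, "wy": 0, "wz": 0},
    {"x": 0, "y": 0, "z": -0.35, "wx": 0, "wy": 0, "wz": 0},
  ],
  hand=0.2,
)

```text
t: 22.55
eef_pos: [0.4262, -0.2723, 0.0534]
tool_rot: [0.002, 0.997, -0.071, 0.007]
contact_force: [-0.2, 0.7, -0.2]
gripper_width: 0.603
```

```bash
python3 - <<'E'
from go import *
b=snap("scene","scene13")
for o in blobs(b,"pale",.006,"scene",150): 
    if abs(o["mid"][0]-.45)<.1: print("S",o["px"],o["n"],o["mid"],o["yaw"],o["L"])
go(.4205,-.272,-.027,-.143)
E
```

```text
S [325.8 301.4] 258 [ 0.423  -0.2696] -0.157 0.108
t 22.6 at [ 0.4251 -0.2717  0.0522] yaw -0.141 grip 0.597 F [ 0.4 -0.4 -0.8] | xyz [-0.027  0.004  0.396] w [ 0.    -0.003  0.001]
```

Request:
jog_arm(
  plan=[
    {"x": -0.02, "y": -0.008, "z": 0.1, "wx": 0, "wy": -0.003, "wz": 0.001},
    {"x": -0.02, "y": -0.008, "z": 0.2, "wx": 0, "wy": -0.003, "wz": 0.001},
    {"x": -0.02, "y": -0.008, "z": 0.3, "wx": 0, "wy": -0.003, "wz": 0.001},
    {"x": -0.02, "y": -0.008, "z": 0.38, "wx": 0, "wy": -0.003, "wz": 0.001},
    {"x": -0.02, "y": -0.008, "z": 0.4, "wx": 0, "wy": -0.003, "wz": 0.001},
    {"x": -0.02, "y": -0.008, "z": 0.4, "wx": 0, "wy": -0.003, "wz": 0.001},
    {"x": -0.02, "y": -0.008, "z": 0.4, "wx": 0, "wy": -0.003, "wz": 0.001},
  ],
)

```text
t: 23.18
eef_pos: [0.4205, -0.2687, -0.0282]
tool_rot: [-0.0, 0.997, -0.072, -0.001]
contact_force: [-4.0, 2.1, 14.2]
gripper_width: 0.601
```

Request:
jog_arm(
  plan=[
    {"x": 0, "y": 0, "z": 0.005, "wx": 0, "wy": 0, "wz": 0},
    {"x": 0, "y": 0, "z": 0.005, "wx": 0, "wy": 0, "wz": 0},
    {"x": 0, "y": 0, "z": 0.005, "wx": 0, "wy": 0, "wz": 0},
    {"x": 0, "y": 0, "z": 0.005, "wx": 0, "wy": 0, "wz": 0},
    {"x": 0, "y": 0, "z": 0.005, "wx": 0, "wy": 0, "wz": 0},
  ],
  hand=-0.5,
  grip_force=40,
)

```text
t: 23.6
eef_pos: [0.423, -0.2699, -0.0257]
tool_rot: [0.001, 0.997, -0.072, 0.001]
contact_force: [-5.9, 4.5, 50.6]
gripper_width: 0.388
```

Request:
jog_arm(
  plan=[
    {"x": 0, "y": 0, "z": 0, "wx": 0, "wy": 0, "wz": 0},
    {"x": 0, "y": 0, "z": 0, "wx": 0, "wy": 0, "wz": 0},
  ],
)

```text
t: 23.77
eef_pos: [0.4233, -0.2699, -0.0254]
tool_rot: [0.001, 0.997, -0.072, 0.001]
contact_force: [0.1, -0.1, 5.9]
gripper_width: 0.384
```

Request:
jog_arm(
  plan=[
    {"x": 0, "y": 0, "z": -0.2, "wx": 0, "wy": 0, "wz": 0},
    {"x": 0, "y": 0, "z": -0.4, "wx": 0, "wy": 0, "wz": 0},
    {"x": 0, "y": 0, "z": -0.6, "wx": 0, "wy": 0, "wz": 0},
    {"x": 0, "y": -0.1, "z": -0.75, "wx": 0, "wy": 0, "wz": 0},
    {"x": 0.05, "y": -0.3, "z": -0.8, "wx": 0, "wy": 0, "wz": 0},
    {"x": 0.1, "y": -0.5, "z": -0.8, "wx": 0, "wy": 0, "wz": -0.02},
    {"x": 0.15, "y": -0.7, "z": -0.8, "wx": 0, "wy": 0, "wz": -0.04},
    {"x": 0.2, "y": -0.9, "z": -0.8, "wx": 0, "wy": 0, "wz": -0.06},
    {"x": 0.25, "y": -1, "z": -0.8, "wx": 0, "wy": 0, "wz": -0.09},
    {"x": 0.25, "y": -1, "z": -0.8, "wx": 0, "wy": 0, "wz": -0.09},
  ],
)

```text
t: 24.6
eef_pos: [0.5028, -0.0724, 0.1333]
tool_rot: [-0.0, 0.997, 0.076, 0.001]
contact_force: [0.8, 0.2, -0.1]
gripper_width: 0.384
```

```bash
python3 go.py .5215 .1337 .12 .146
```

```text
t 24.6 at [ 0.5028 -0.0724  0.1333] yaw 0.152 grip 0.384 F [ 0.8  0.2 -0.1] | xyz [ 0.249 -1.004  0.067] w [-0.    -0.001  0.002]
```

Request:
jog_arm(
  plan=[
    {"x": 0.06, "y": -0.2, "z": -0.02, "wx": 0, "wy": 0, "wz": 0.002},
    {"x": 0.12, "y": -0.4, "z": -0.02, "wx": 0, "wy": 0, "wz": 0.002},
    {"x": 0.18, "y": -0.6, "z": -0.02, "wx": 0, "wy": 0, "wz": 0.002},
    {"x": 0.249, "y": -0.8, "z": 0, "wx": 0, "wy": 0, "wz": 0.002},
    {"x": 0.249, "y": -1, "z": 0.15, "wx": 0, "wy": 0, "wz": 0.002},
    {"x": 0.249, "y": -1, "z": 0.3, "wx": 0, "wy": 0, "wz": 0.002},
    {"x": 0.249, "y": -1, "z": 0.37, "wx": 0, "wy": 0, "wz": 0.002},
    {"x": 0.249, "y": -1, "z": 0.37, "wx": 0, "wy": 0, "wz": 0.002},
    {"x": 0.249, "y": -1, "z": 0.37, "wx": 0, "wy": 0, "wz": 0.002},
  ],
)

```text
t: 25.35
eef_pos: [0.5205, 0.1316, 0.0579]
tool_rot: [0.0, 0.997, 0.072, -0.001]
contact_force: [0.2, 0.3, -0.3]
gripper_width: 0.383
```

```bash
python3 - <<'E'
from held import *
from go import go
b=snap("scene","scene14");held(b)
go(.5215,.1337,.022,.146)
I=cv2.resize(b[180:250,238:308],None,fx=8,fy=8,interpolation=cv2.INTER_CUBIC);cv2.imwrite("pics/n14.png",I)
E
```

```text
held score 0.66  d(x,y) mm [ 1.7 -2.7] yaw 0.144
t 25.4 at [0.5218 0.1316 0.0592] yaw 0.144 grip 0.380 F [ 0.4 -0.4 -0.4] | xyz [-0.    -0.011  0.186] w [ 0.    -0.    -0.001]
```

Request:
jog_arm(
  plan=[
    {"x": -0.02, "y": -0.01, "z": 0.03, "wx": 0, "wy": 0, "wz": 0},
    {"x": -0.02, "y": -0.01, "z": 0.05, "wx": 0, "wy": 0, "wz": 0},
    {"x": -0.02, "y": -0.01, "z": 0.08, "wx": 0, "wy": 0, "wz": 0},
    {"x": -0.02, "y": -0.01, "z": 0.11, "wx": 0, "wy": 0, "wz": 0},
    {"x": -0.02, "y": -0.01, "z": 0.14, "wx": 0, "wy": 0, "wz": 0},
    {"x": -0.02, "y": -0.01, "z": 0.16, "wx": 0, "wy": 0, "wz": 0},
  ],
)

```text
t: 25.9
eef_pos: [0.5174, 0.1328, 0.0265]
tool_rot: [0.0, 0.997, 0.072, 0.0]
contact_force: [-0.4, 1.1, 0.4]
gripper_width: 0.382
```

Request:
jog_arm(
  plan=[
    {"x": 0, "y": 0, "z": 0.02, "wx": 0, "wy": 0, "wz": 0},
    {"x": 0, "y": 0, "z": 0.04, "wx": 0, "wy": 0, "wz": 0},
    {"x": 0, "y": 0, "z": 0.06, "wx": 0, "wy": 0, "wz": 0},
    {"x": 0, "y": 0, "z": 0.08, "wx": 0, "wy": 0, "wz": 0},
  ],
)

```text
t: 26.23
eef_pos: [0.5175, 0.1331, 0.0101]
tool_rot: [0.0, 0.997, 0.072, 0.0]
contact_force: [-0.1, 0.9, -0.3]
gripper_width: 0.374
```

Request:
jog_arm(
  plan=[
    {"x": 0, "y": 0, "z": 0.015, "wx": 0, "wy": 0, "wz": 0},
    {"x": 0, "y": 0, "z": 0.03, "wx": 0, "wy": 0, "wz": 0},
    {"x": 0, "y": 0, "z": 0.03, "wx": 0, "wy": 0, "wz": 0},
  ],
)

```text
t: 26.48
eef_pos: [0.5172, 0.1331, 0.0035]
tool_rot: [0.0, 0.997, 0.072, 0.0]
contact_force: [-0.1, 0.9, -0.4]
gripper_width: 0.377
```

Request:
jog_arm(
  plan=[
    {"x": 0, "y": 0, "z": 0.005, "wx": 0, "wy": 0, "wz": 0},
    {"x": 0, "y": 0, "z": 0.007, "wx": 0, "wy": 0, "wz": 0},
  ],
)

```text
t: 26.65
eef_pos: [0.5174, 0.1331, 0.0023]
tool_rot: [0.0, 0.997, 0.072, 0.0]
contact_force: [-1.9, 1.2, 6.6]
gripper_width: 0.378
```

Request:
jog_arm(
  plan=[
    {"x": 0, "y": 0, "z": 0, "wx": 0, "wy": 0, "wz": 0},
    {"x": 0, "y": 0, "z": 0, "wx": 0, "wy": 0, "wz": 0},
    {"x": 0, "y": 0, "z": 0, "wx": 0, "wy": 0, "wz": 0},
    {"x": 0, "y": 0, "z": -0.1, "wx": 0, "wy": 0, "wz": 0},
    {"x": 0, "y": 0, "z": -0.3, "wx": 0, "wy": 0, "wz": 0},
    {"x": 0, "y": 0, "z": -0.5, "wx": 0, "wy": 0, "wz": 0},
    {"x": 0, "y": 0, "z": -0.65, "wx": 0, "wy": 0, "wz": 0},
    {"x": 0, "y": 0, "z": -0.65, "wx": 0, "wy": 0, "wz": 0},
  ],
  hand=0.1,
)

```text
t: 27.32
eef_pos: [0.5214, 0.1345, 0.1387]
tool_rot: [-0.001, 0.997, 0.072, 0.005]
contact_force: [1.2, 0.3, -0.1]
gripper_width: 0.55
```

```bash
python3 - <<'E'
from nest import *
from go import go
b=snap("scene","scene15");nest(b,18);a=snap("top","top15")
for c in("top","scene"):print(c,[(round(float(d["confidence"]),2),back(c,d["location"],.012).round(4).tolist()) for d in finder.place_of(c,"block_mid")][:2])
h=cv2.cvtColor(a,cv2.COLOR_BGR2HSV);m=cv2.inRange(h,(0,0,0),(179,255,170))[250:305,285:325]
n,l,s,ce=cv2.connectedComponentsWithStats(m);print([(s[i].tolist(),(ce[i]+[285,250]).round(1).tolist()) for i in range(1,n) if s[i,4]>100])
p=np.load("p.npy")
I=overlay(b,"scene",p,238,180,70,70,8)
q=proj("scene",Wp(p,[(-45,17,18),(-45,-17,18),(25,-17,18),(65,0,18),(25,17,18)]));cv2.polylines(I,[((q+.5-[238,180])*8).astype(int)],True,(255,0,255),1)
cx,cy=291,268
J=cv2.resize(a[250:305,285:325],None,fx=6,fy=6,interpolation=cv2.INTER_CUBIC)
D=np.zeros((560,800,3),np.uint8);D[:560,:560]=I;D[:330,560:800]=J;cv2.imwrite("pics/n15.png",D)
go(.43,-.10,.1,.03)
E
```

```text
0 in 0.78 ring 0.34; 3 in 0.80 ring 0.38; 6 in 0.83 ring 0.34; 9 in 0.85 ring 0.33; 12 in 0.87 ring 0.29; 15 in 0.88 ring 0.26; 18 in 0.89 ring 0.30; 21 in 0.82 ring 0.31; 24 in 0.74 ring 0.32; 27 in 0.68 ring 0.33; 30 in 0.64 ring 0.34; 33 in 0.58 ring 0.36; 36 in 0.50 ring 0.36; 39 in 0.43 ring 0.35; 
top [(0.86, [[0.3939, -0.0688, 0.012]])]
scene [(0.8, [[0.3934, -0.0909, 0.012]])]
[([2, 23, 13, 32, 273], [293.1, 290.2])]
t 27.5 at [0.5164 0.1326 0.1313] yaw 0.144 grip 0.553 F [ 0.7 -0.5 -0.8] | xyz [-0.594  1.089  0.158] w [0.    0.    0.036]
```

View pics/n15.png

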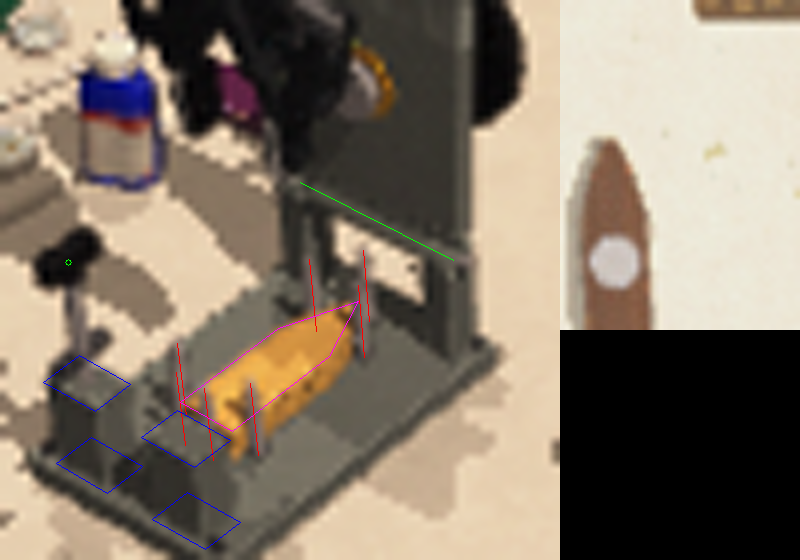

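The nest shows all three layers stacked on the predicted outline. The block has been knocked towards the robot, with its disc now at (294,294) in the top view. I'll measure it again; it's near the inner reach limit, so I'll grip ahead of mid.

```bash
cat > blk.py <<'E'
from ov import *
def blk(im,c,cx,cy,z=.012):
    h=cv2.cvtColor(im,cv2.COLOR_BGR2HSV);x0,y0=int(cx-35),int(cy-35);s=h[y0:y0+70,x0:x0+70]
    m=cv2.inRange(s,(0,70,40),(22,255,175));m=cv2.morphologyEx(m,cv2.MORPH_CLOSE,cv2.getStructuringElement(2,(13,13)))
    n,l,st,ce=cv2.connectedComponentsWithStats(m);i=1+np.argmin([np.hypot(*(ce[k]-35))-st[k,4]/20 for k in range(1,n)])
    v,u=np.nonzero(l==i);P=back(c,np.c_[u+x0,v+y0],z)[:,:2];mu=P.mean(0);w,V=np.linalg.eigh(np.cov((P-mu).T));a=V[:,1];t=(P-mu)@a
    if (t**3).mean()<0:a=-a;t=-t
    d=cv2.inRange(s,(0,0,150),(179,60,255));d[l!=i]=0;vv,uu=np.nonzero(d)
    D=back(c,[[uu.mean()+x0,vv.mean()+y0]],z)[0,:2] if len(uu) else None
    print(c,"n",st[i,4],"L %.3f W %.3f"%(t.max()-t.min(),4*.866*((P-mu)@[-a[1],a[0]]).std()),"mid",(mu-a*.0027).round(4),"yaw %.3f"%np.arctan2(a[1],a[0]),"disc",D,len(uu))
E
python3 - <<'E'
from blk import *
blk(cv2.imread("pics/top15.png"),"top",294,295)
q=proj("scene",[.394,-.08,.012])[0];blk(cv2.imread("pics/scene15.png"),"scene",*q)
q=proj("scene",[.4318,-.1097,.012])[0];blk(cv2.imread("pics/scene12.png"),"scene",*q)
E
```

```text
top n 334 L 0.105 W 0.032 mid [ 0.3962 -0.0739] yaw 0.077 disc [ 0.3960361  -0.07338343] 60
scene n 268 L 0.115 W 0.042 mid [ 0.3918 -0.0803] yaw 0.074 disc [ 0.4009899  -0.07935593] 28
scene n 787 L 0.272 W 0.113 mid [ 0.5273 -0.0987] yaw -2.871 disc [ 0.53553922 -0.08801351] 113
```

```bash
python3 go.py .417 -.074 .05 .075
```

```text
t 27.5 at [0.5164 0.1326 0.1313] yaw 0.144 grip 0.553 F [ 0.7 -0.5 -0.8] | xyz [-0.639  0.951  0.408] w [0.    0.    0.022]
```

Request:
jog_arm(
  plan=[
    {"x": 0, "y": 0.2, "z": -0.05, "wx": 0, "wy": 0, "wz": 0.01},
    {"x": -0.1, "y": 0.4, "z": -0.05, "wx": 0, "wy": 0, "wz": 0.022},
    {"x": -0.25, "y": 0.6, "z": 0, "wx": 0, "wy": 0, "wz": 0.022},
    {"x": -0.4, "y": 0.8, "z": 0.1, "wx": 0, "wy": 0, "wz": 0.022},
    {"x": -0.55, "y": 0.951, "z": 0.2, "wx": 0, "wy": 0, "wz": 0.022},
    {"x": -0.639, "y": 0.951, "z": 0.3, "wx": 0, "wy": 0, "wz": 0.022},
    {"x": -0.639, "y": 0.951, "z": 0.408, "wx": 0, "wy": 0, "wz": 0.022},
    {"x": -0.639, "y": 0.951, "z": 0.408, "wx": 0, "wy": 0, "wz": 0.022},
    {"x": -0.639, "y": 0.951, "z": 0.408, "wx": 0, "wy": 0, "wz": 0.022},
    {"x": -0.639, "y": 0.951, "z": 0.408, "wx": 0, "wy": 0, "wz": 0.022},
  ],
  hand=0.2,
)

```text
t: 28.35
eef_pos: [0.4185, -0.073, 0.0504]
tool_rot: [0.0, 0.999, 0.038, -0.0]
contact_force: [0.2, -0.2, -0.4]
gripper_width: 0.6
```

```bash
python3 - <<'E'
from blk import *
from go import go
b=snap("scene","scene16");q=proj("scene",[.394,-.08,.012])[0];blk(b,"scene",*q)
print(monitor.get_obs()["q"].round(3),monitor.get_obs()["tool_rot"].round(4))
go(.417,-.0755,-.023,.075)
E
```

```text
scene n 1071 L 0.264 W 0.205 mid [ 0.4366 -0.0049] yaw -0.648 disc [ 0.47238035 -0.01001879] 168
[ 0.185  0.322 -0.184  2.252  0.108  0.575 -1.574] [2.000e-04 9.993e-01 3.840e-02 4.000e-04]
t 28.4 at [ 0.4192 -0.0729  0.0509] yaw 0.077 grip 0.602 F [ 0.1 -0.2 -0.1] | xyz [-0.012  0.012  0.37 ] w [ 0.    -0.     0.001]
```

Request:
jog_arm(
  plan=[
    {"x": -0.008, "y": 0.012, "z": 0.1, "wx": 0, "wy": 0, "wz": 0.001},
    {"x": -0.008, "y": 0.012, "z": 0.2, "wx": 0, "wy": 0, "wz": 0.001},
    {"x": -0.008, "y": 0.012, "z": 0.28, "wx": 0, "wy": 0, "wz": 0.001},
    {"x": -0.008, "y": 0.012, "z": 0.35, "wx": 0, "wy": 0, "wz": 0.001},
    {"x": -0.008, "y": 0.012, "z": 0.365, "wx": 0, "wy": 0, "wz": 0.001},
    {"x": -0.008, "y": 0.012, "z": 0.365, "wx": 0, "wy": 0, "wz": 0.001},
  ],
)

```text
t: 28.9
eef_pos: [0.4189, -0.0746, -0.0219]
tool_rot: [0.0, 0.999, 0.038, 0.001]
contact_force: [-0.2, 0.8, -0.1]
gripper_width: 0.6
```

Request:
jog_arm(
  plan=[
    {"x": 0, "y": 0, "z": 0, "wx": 0, "wy": 0, "wz": 0},
    {"x": 0, "y": 0, "z": 0, "wx": 0, "wy": 0, "wz": 0},
    {"x": 0, "y": 0, "z": 0, "wx": 0, "wy": 0, "wz": 0},
    {"x": 0, "y": 0, "z": 0, "wx": 0, "wy": 0, "wz": 0},
    {"x": 0, "y": 0, "z": 0, "wx": 0, "wy": 0, "wz": 0},
    {"x": 0, "y": 0, "z": 0, "wx": 0, "wy": 0, "wz": 0},
  ],
  hand=-0.5,
  grip_force=60,
)

```text
t: 29.4
eef_pos: [0.4206, -0.0741, -0.0204]
tool_rot: [0.0, 0.999, 0.038, 0.002]
contact_force: [-0.2, 1.0, 5.1]
gripper_width: 0.369
```

Request:
jog_arm(
  plan=[
    {"x": 0, "y": 0, "z": -0.2, "wx": 0, "wy": 0, "wz": 0},
    {"x": 0, "y": 0, "z": -0.4, "wx": 0, "wy": 0, "wz": 0},
    {"x": 0, "y": 0, "z": -0.6, "wx": 0, "wy": 0, "wz": 0},
    {"x": 0.1, "y": 0, "z": -0.75, "wx": 0, "wy": 0, "wz": 0},
    {"x": 0.25, "y": 0, "z": -0.8, "wx": 0, "wy": 0, "wz": 0},
    {"x": 0.25, "y": 0, "z": -0.8, "wx": 0, "wy": 0, "wz": 0},
  ],
)

```text
t: 29.9
eef_pos: [0.4779, -0.0696, 0.1455]
tool_rot: [0.0, 0.999, 0.038, 0.009]
contact_force: [0.7, -0.4, 0.5]
gripper_width: 0.365
```

```bash
python3 - <<'E'
from go import *
snap("scene","scene17")
go(.5442,.1371,.14,.146)
E
```

```text
t 29.9 at [ 0.4741 -0.0698  0.1432] yaw 0.077 grip 0.361 F [ 0.3  0.2 -0.7] | xyz [ 0.429 -1.004  0.02 ] w [ 0.    -0.004 -0.022]
```

Placing with this off-centre grip would bring the gripper close to the upright lid and foot. I'll set the block down here and regrip it at its middle.

Request:
jog_arm(
  plan=[
    {"x": 0.03, "y": 0, "z": 0.2, "wx": 0, "wy": -0.004, "wz": 0},
    {"x": 0.03, "y": 0, "z": 0.4, "wx": 0, "wy": -0.004, "wz": 0},
    {"x": 0.03, "y": 0, "z": 0.6, "wx": 0, "wy": -0.004, "wz": 0},
    {"x": 0.03, "y": 0, "z": 0.74, "wx": 0, "wy": -0.004, "wz": 0},
    {"x": 0.03, "y": 0, "z": 0.8, "wx": 0, "wy": -0.004, "wz": 0},
    {"x": 0.03, "y": 0, "z": 0.81, "wx": 0, "wy": -0.004, "wz": 0},
    {"x": 0.03, "y": 0, "z": 0.81, "wx": 0, "wy": -0.004, "wz": 0},
  ],
)

```text
t: 30.53
eef_pos: [0.4809, -0.0692, -0.0192]
tool_rot: [0.0, 0.999, 0.039, -0.001]
contact_force: [-0.5, -0.0, -0.4]
gripper_width: 0.365
```

Request:
jog_arm(
  plan=[
    {"x": 0, "y": 0, "z": 0, "wx": 0, "wy": 0, "wz": 0},
    {"x": 0, "y": 0, "z": 0, "wx": 0, "wy": 0, "wz": 0},
    {"x": 0, "y": 0, "z": 0, "wx": 0, "wy": 0, "wz": 0},
    {"x": 0, "y": 0, "z": -0.1, "wx": 0, "wy": 0, "wz": 0},
    {"x": 0, "y": 0.1, "z": -0.3, "wx": 0, "wy": 0, "wz": 0},
    {"x": 0, "y": 0.4, "z": -0.5, "wx": 0, "wy": 0, "wz": 0},
    {"x": 0, "y": 0.7, "z": -0.5, "wx": 0, "wy": 0, "wz": 0},
    {"x": 0, "y": 0.7, "z": -0.5, "wx": 0, "wy": 0, "wz": 0},
  ],
  hand=0.2,
)

```text
t: 31.2
eef_pos: [0.4929, -0.2044, 0.0828]
tool_rot: [0.001, 0.999, 0.04, 0.001]
contact_force: [1.2, 0.3, 0.2]
gripper_width: 0.602
```

```bash
python3 - <<'E'
from blk import *
from go import go
a=snap("top","top18");b=snap("scene","scene18")
q=proj("top",[.454,-.07,.012])[0];blk(a,"top",*q)
q=proj("scene",[.454,-.076,.012])[0];blk(b,"scene",*q)
for c in("top","scene"):print(c,[(round(float(d["confidence"]),2),back(c,d["location"],.012).round(4).tolist()) for d in finder.place_of(c,"block_mid")][:2])
go(.454,-.07,.05,.077)
E
```

```text
top n 330 L 0.106 W 0.033 mid [ 0.4552 -0.0708] yaw 0.058 disc [ 0.45649554 -0.07046862] 55
scene n 1662 L 0.371 W 0.159 mid [ 0.5051 -0.0505] yaw 1.589 disc [ 0.50081099 -0.10959828] 289
top [(0.53, [[0.4597, -0.0693, 0.012]])]
scene [(0.72, [[0.5198, 0.3062, 0.012]]), (0.59, [[0.4556, -0.08, 0.012]])]
t 31.4 at [ 0.4916 -0.2047  0.0807] yaw 0.073 grip 0.602 F [-0.1  0.7 -0.4] | xyz [-0.138 -0.686  0.153] w [ 0.001  0.    -0.001]
```

Request:
jog_arm(
  plan=[
    {"x": -0.07, "y": -0.3, "z": 0, "wx": 0, "wy": 0, "wz": 0},
    {"x": -0.136, "y": -0.6, "z": 0.05, "wx": 0, "wy": 0, "wz": 0.002},
    {"x": -0.136, "y": -0.684, "z": 0.15, "wx": 0, "wy": 0, "wz": 0.002},
    {"x": -0.136, "y": -0.684, "z": 0.25, "wx": 0, "wy": 0, "wz": 0.002},
    {"x": -0.136, "y": -0.684, "z": 0.25, "wx": 0, "wy": 0, "wz": 0.002},
    {"x": -0.136, "y": -0.684, "z": 0.25, "wx": 0, "wy": 0, "wz": 0.002},
  ],
)

```text
t: 31.9
eef_pos: [0.4528, -0.0679, 0.0297]
tool_rot: [0.0, 0.999, 0.036, -0.002]
contact_force: [1.0, -0.6, -0.1]
gripper_width: 0.598
```

```bash
python3 go.py .4545 -.0707 -.023 .066
```

```text
t 31.9 at [ 0.4528 -0.0679  0.0297] yaw 0.072 grip 0.598 F [ 1.  -0.6 -0.1] | xyz [0.008 0.014 0.264] w [0.    0.001 0.002]
```

Request:
jog_arm(
  plan=[
    {"x": 0.004, "y": 0.014, "z": 0.1, "wx": 0, "wy": 0.001, "wz": 0.002},
    {"x": 0.004, "y": 0.014, "z": 0.2, "wx": 0, "wy": 0.001, "wz": 0.002},
    {"x": 0.004, "y": 0.014, "z": 0.26, "wx": 0, "wy": 0.001, "wz": 0.002},
    {"x": 0.004, "y": 0.014, "z": 0.26, "wx": 0, "wy": 0.001, "wz": 0.002},
    {"x": 0.004, "y": 0.014, "z": 0.26, "wx": 0, "wy": 0.001, "wz": 0.002},
  ],
)

```text
t: 32.32
eef_pos: [0.4539, -0.0712, -0.0219]
tool_rot: [0.001, 0.999, 0.033, -0.0]
contact_force: [-0.3, 0.3, -0.3]
gripper_width: 0.601
```

Request:
jog_arm(
  plan=[
    {"x": 0, "y": 0, "z": 0, "wx": 0, "wy": 0, "wz": 0},
    {"x": 0, "y": 0, "z": 0, "wx": 0, "wy": 0, "wz": 0},
    {"x": 0, "y": 0, "z": 0, "wx": 0, "wy": 0, "wz": 0},
    {"x": 0, "y": 0, "z": 0, "wx": 0, "wy": 0, "wz": 0},
    {"x": 0, "y": 0, "z": 0, "wx": 0, "wy": 0, "wz": 0},
    {"x": 0, "y": 0, "z": 0, "wx": 0, "wy": 0, "wz": 0},
  ],
  hand=-0.5,
  grip_force=60,
)

```text
t: 32.82
eef_pos: [0.4551, -0.0717, -0.0203]
tool_rot: [0.001, 0.999, 0.032, 0.001]
contact_force: [-1.6, -0.9, 5.7]
gripper_width: 0.372
```

Request:
jog_arm(
  plan=[
    {"x": 0, "y": 0, "z": -0.2, "wx": 0, "wy": 0, "wz": 0},
    {"x": 0, "y": 0, "z": -0.4, "wx": 0, "wy": 0, "wz": 0},
    {"x": 0, "y": 0, "z": -0.6, "wx": 0, "wy": 0, "wz": 0},
    {"x": 0, "y": 0, "z": -0.8, "wx": 0, "wy": 0, "wz": 0},
    {"x": 0, "y": 0, "z": -0.8, "wx": 0, "wy": 0, "wz": 0},
  ],
)

```text
t: 33.23
eef_pos: [0.46, -0.0719, 0.148]
tool_rot: [0.002, 0.999, 0.032, 0.008]
contact_force: [1.6, 0.4, -1.7]
gripper_width: 0.375
```

```bash
python3 go.py .5195 .1335 .13 .146
```

```text
t 33.2 at [ 0.46   -0.0719  0.148 ] yaw 0.064 grip 0.375 F [ 1.6  0.4 -1.7] | xyz [ 0.361 -1.006  0.092] w [ 0.002 -0.005 -0.026]
```

Request:
jog_arm(
  plan=[
    {"x": 0.05, "y": -0.2, "z": -0.03, "wx": 0.002, "wy": -0.005, "wz": -0.01},
    {"x": 0.15, "y": -0.4, "z": -0.03, "wx": 0.002, "wy": -0.005, "wz": -0.026},
    {"x": 0.25, "y": -0.6, "z": -0.03, "wx": 0.002, "wy": -0.005, "wz": -0.026},
    {"x": 0.361, "y": -0.8, "z": 0, "wx": 0.002, "wy": -0.005, "wz": -0.026},
    {"x": 0.361, "y": -1, "z": 0.1, "wx": 0.002, "wy": -0.005, "wz": -0.026},
    {"x": 0.361, "y": -1, "z": 0.3, "wx": 0.002, "wy": -0.005, "wz": -0.026},
    {"x": 0.361, "y": -1, "z": 0.42, "wx": 0.002, "wy": -0.005, "wz": -0.026},
    {"x": 0.361, "y": -1, "z": 0.42, "wx": 0.002, "wy": -0.005, "wz": -0.026},
    {"x": 0.361, "y": -1, "z": 0.42, "wx": 0.002, "wy": -0.005, "wz": -0.026},
  ],
)

```text
t: 33.98
eef_pos: [0.5196, 0.1313, 0.0642]
tool_rot: [-0.0, 0.997, 0.073, -0.001]
contact_force: [-0.7, -0.5, -0.7]
gripper_width: 0.373
```

```bash
python3 - <<'E'
from held import *
from go import go
b=snap("scene","scene19");held(b,lo=(0,80,30),hi=(20,255,170),th=6)
go(.5195,.1335,.03,.146)
E
```

```text
held score 0.87  d(x,y) mm [-11.1  -2.7] yaw 0.145
t 34.0 at [0.5211 0.1313 0.0656] yaw 0.145 grip 0.375 F [-0.2 -0.5 -0.3] | xyz [-0.007 -0.012  0.178] w [-0. -0. -0.]
```

```bash
python3 - <<'E'
from ov import *
def prof(f,P,ph,zt,cv):
    b=cv2.imread(f);h=cv2.cvtColor(b,cv2.COLOR_BGR2HSV)
    for y in(-8,0,8):
        out=[]
        for x in range(-66,-15,3):
            u,v=np.rint(proj("scene",Wp(np.array([P[0],P[1],ph,zt]),[(x,y,0)]))[0]).astype(int);out.append((x,*h[v,u].tolist()))
        print(y,out)
prof("pics/scene19.png",[.5211,.1313],.145,.0656+.0323,0)
E
```

```text
-8 [(-66, 9, 40, 63), (-63, 17, 55, 74), (-60, 22, 41, 68), (-57, 13, 130, 57), (-54, 9, 174, 38), (-51, 8, 185, 40), (-48, 9, 206, 63), (-45, 9, 203, 74), (-42, 9, 200, 74), (-39, 10, 211, 75), (-36, 10, 211, 75), (-33, 10, 217, 73), (-30, 10, 217, 73), (-27, 9, 207, 75), (-24, 9, 207, 75), (-21, 9, 201, 76), (-18, 9, 150, 112)]
0 [(-66, 16, 74, 138), (-63, 14, 74, 131), (-60, 14, 74, 131), (-57, 12, 89, 103), (-54, 11, 148, 43), (-51, 8, 179, 40), (-48, 9, 209, 67), (-45, 9, 209, 67), (-42, 10, 204, 70), (-39, 10, 218, 69), (-36, 10, 206, 73), (-33, 10, 202, 72), (-30, 9, 203, 73), (-27, 9, 203, 73), (-24, 8, 202, 72), (-21, 8, 202, 72), (-18, 10, 170, 75)]
8 [(-66, 15, 74, 138), (-63, 15, 74, 138), (-60, 14, 74, 135), (-57, 14, 74, 135), (-54, 12, 106, 82), (-51, 12, 106, 82), (-48, 11, 197, 31), (-45, 10, 212, 66), (-42, 10, 212, 66), (-39, 8, 202, 67), (-36, 8, 202, 67), (-33, 9, 206, 68), (-30, 10, 214, 68), (-27, 10, 212, 66), (-24, 10, 210, 68), (-21, 10, 202, 67), (-18, 10, 202, 67)]
```

Request:
jog_arm(
  plan=[
    {"x": 0.002, "y": -0.011, "z": 0.04, "wx": 0, "wy": 0, "wz": 0},
    {"x": 0.002, "y": -0.011, "z": 0.08, "wx": 0, "wy": 0, "wz": 0},
    {"x": 0.002, "y": -0.011, "z": 0.11, "wx": 0, "wy": 0, "wz": 0},
    {"x": 0.002, "y": -0.011, "z": 0.14, "wx": 0, "wy": 0, "wz": 0},
    {"x": 0.002, "y": -0.011, "z": 0.16, "wx": 0, "wy": 0, "wz": 0},
    {"x": 0.002, "y": -0.011, "z": 0.18, "wx": 0, "wy": 0, "wz": 0},
  ],
)

```text
t: 34.53
eef_pos: [0.5211, 0.1335, 0.0292]
tool_rot: [-0.001, 0.997, 0.072, 0.0]
contact_force: [0.2, 0.3, -0.0]
gripper_width: 0.375
```

Request:
jog_arm(
  plan=[
    {"x": 0, "y": 0, "z": 0.02, "wx": 0, "wy": 0, "wz": 0},
    {"x": 0, "y": 0, "z": 0.04, "wx": 0, "wy": 0, "wz": 0},
    {"x": 0, "y": 0, "z": 0.06, "wx": 0, "wy": 0, "wz": 0},
    {"x": 0, "y": 0, "z": 0.06, "wx": 0, "wy": 0, "wz": 0},
  ],
)

```text
t: 34.87
eef_pos: [0.5208, 0.1336, 0.0164]
tool_rot: [-0.001, 0.997, 0.072, -0.0]
contact_force: [0.6, 0.9, -1.6]
gripper_width: 0.374
```

Request:
jog_arm(
  plan=[
    {"x": 0, "y": 0, "z": 0.008, "wx": 0, "wy": 0, "wz": 0},
    {"x": 0, "y": 0, "z": 0.014, "wx": 0, "wy": 0, "wz": 0},
    {"x": 0, "y": 0, "z": 0.014, "wx": 0, "wy": 0, "wz": 0},
  ],
)

```text
t: 35.12
eef_pos: [0.5207, 0.1337, 0.0138]
tool_rot: [-0.001, 0.997, 0.072, -0.0]
contact_force: [-0.8, 0.6, 0.3]
gripper_width: 0.373
```

Request:
jog_arm(
  plan=[
    {"x": 0, "y": 0, "z": 0, "wx": 0, "wy": 0, "wz": 0},
    {"x": 0, "y": 0, "z": 0, "wx": 0, "wy": 0, "wz": 0},
    {"x": 0, "y": 0, "z": 0, "wx": 0, "wy": 0, "wz": 0},
    {"x": 0, "y": 0, "z": -0.1, "wx": 0, "wy": 0, "wz": 0},
    {"x": 0, "y": 0, "z": -0.3, "wx": 0, "wy": 0, "wz": 0},
    {"x": 0, "y": 0, "z": -0.5, "wx": 0, "wy": 0, "wz": 0},
    {"x": 0, "y": 0.1, "z": -0.6, "wx": 0, "wy": 0, "wz": 0},
    {"x": -0.1, "y": 0.3, "z": -0.7, "wx": 0, "wy": 0, "wz": 0},
    {"x": -0.2, "y": 0.5, "z": -0.7, "wx": 0, "wy": 0, "wz": 0},
    {"x": -0.2, "y": 0.7, "z": -0.7, "wx": 0, "wy": 0, "wz": 0},
    {"x": -0.2, "y": 0.7, "z": -0.7, "wx": 0, "wy": 0, "wz": 0},
  ],
  hand=0.1,
)

```text
t: 36.03
eef_pos: [0.5008, -0.0189, 0.1542]
tool_rot: [0.001, 0.998, 0.068, -0.0]
contact_force: [-0.7, -0.7, -1.1]
gripper_width: 0.55
```

```bash
python3 - <<'E'
from ov import *
from go import go
b=snap("scene","scene20");a=snap("top","top20");p=np.load("p.npy")
D=np.zeros((560,800,3),np.uint8)
for im,c,x0,y0,ox in((b,"scene",238,180,0),(a,"top",195,170,430)):
    w,h=(70,70) if c=="scene" else (60,110)
    f=6 if c=="scene" else 5
    I=overlay(im,c,p,x0,y0,w,h,f) if c=="scene" else cv2.resize(im[y0:y0+h,x0:x0+w],None,fx=f,fy=f,interpolation=cv2.INTER_CUBIC)
    q=proj(c,Wp(p,[(-45,17,30),(-45,-17,30),(25,-17,30),(65,0,30),(25,17,30)]));cv2.polylines(I,[((q+.5-[x0,y0])*f).astype(int)],True,(255,0,255),1)
    D[:I.shape[0],ox:ox+I.shape[1]]=I[:560]
cv2.imwrite("pics/n20.png",D)
for c in("top","scene"):
    for n in("lid_knob","crank_grip"):print(c,n,[(round(float(d["confidence"]),2),[round(float(v),1) for v in d["location"]]) for d in finder.place_of(c,n)][:3])
k=Wp(p,[(141.2,-38,223.4)])[0];print("knob",k.round(4),proj("top",k).round(1),proj("scene",k).round(1))
go(k[0],k[1],.26,p[2])
E
```

```text
top lid_knob [(0.76, [221.9, 185.3])]
top crank_grip [(0.57, [213.0, 185.3])]
scene lid_knob [(0.8, [300.3, 170.2])]
scene crank_grip []
knob [0.6662 0.1163 0.2388] [[223.6 185.7]] [[300.1 168.1]]
t 36.3 at [ 0.5015 -0.0091  0.1535] yaw 0.147 grip 0.552 F [-0.4 -0.4 -0.2] | xyz [ 0.906 -0.501 -0.532] w [-0.001  0.     0.001]
```

View pics/n20.png

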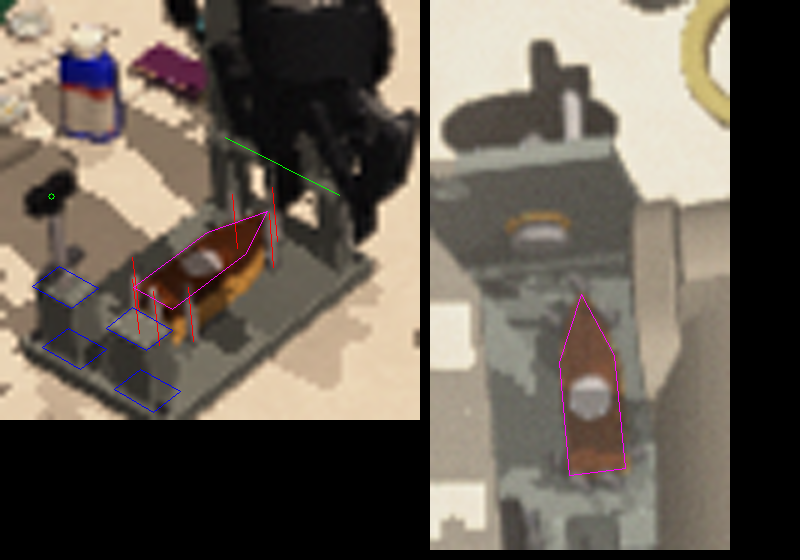

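The block sits on the stack inside the outline, with its disc centred, and the predicted knob position agrees with the finder within 2 px. Now for the lid knob.

Request:
jog_arm(
  plan=[
    {"x": 0, "y": 0, "z": -0.2, "wx": 0, "wy": 0, "wz": 0},
    {"x": 0, "y": 0, "z": -0.4, "wx": 0, "wy": 0, "wz": 0},
    {"x": 0.1, "y": 0, "z": -0.6, "wx": 0, "wy": 0, "wz": 0},
    {"x": 0.3, "y": 0, "z": -0.65, "wx": 0, "wy": 0, "wz": 0},
    {"x": 0.5, "y": -0.1, "z": -0.65, "wx": 0, "wy": 0, "wz": 0},
    {"x": 0.7, "y": -0.3, "z": -0.65, "wx": 0, "wy": 0, "wz": 0},
    {"x": 0.9, "y": -0.5, "z": -0.65, "wx": 0, "wy": 0, "wz": 0},
    {"x": 0.906, "y": -0.501, "z": -0.65, "wx": 0, "wy": 0, "wz": 0},
    {"x": 0.906, "y": -0.501, "z": -0.65, "wx": 0, "wy": 0, "wz": 0},
    {"x": 0.906, "y": -0.501, "z": -0.65, "wx": 0, "wy": 0, "wz": 0},
  ],
  hand=0.0,
)

```text
t: 37.17
eef_pos: [0.6659, 0.1212, 0.2823]
tool_rot: [-0.002, 0.997, 0.077, -0.001]
contact_force: [-1.5, -0.6, -0.9]
gripper_width: 0.5
```

```bash
python3 - <<'E'
from go import *
go(.6662,.1163,.205,.145)
a0=1.66
f=lambda a:np.array([-170*np.cos(a)+44*np.sin(a),170*np.sin(a)+44*np.cos(a)])
for A,B,n in((1.66,1.0,12),(1.0,.35,12)):
    print([((f(A+(B-A)*(k+1)/n)-f(A))/200*[1,-1]).round(3).tolist() for k in range(n)])
E
```

```text
t 37.2 at [0.6659 0.1212 0.2823] yaw 0.154 grip 0.500 F [-1.5 -0.6 -0.9] | xyz [-0.001  0.026  0.386] w [-0.001  0.001  0.003]
[[-0.046, -0.015], [-0.093, -0.027], [-0.14, -0.037], [-0.188, -0.044], [-0.236, -0.049], [-0.284, -0.051], [-0.332, -0.05], [-0.38, -0.047], [-0.428, -0.041], [-0.476, -0.032], [-0.523, -0.021], [-0.569, -0.007]]
[[-0.045, 0.016], [-0.089, 0.035], [-0.131, 0.055], [-0.173, 0.078], [-0.213, 0.104], [-0.252, 0.131], [-0.289, 0.161], [-0.325, 0.192], [-0.359, 0.226], [-0.391, 0.261], [-0.421, 0.298], [-0.449, 0.336]]
```

Request:
jog_arm(
  plan=[
    {"x": -0.001, "y": 0.026, "z": 0.1, "wx": 0, "wy": 0, "wz": 0.003},
    {"x": -0.001, "y": 0.026, "z": 0.2, "wx": 0, "wy": 0, "wz": 0.003},
    {"x": -0.001, "y": 0.026, "z": 0.3, "wx": 0, "wy": 0, "wz": 0.003},
    {"x": -0.001, "y": 0.026, "z": 0.38, "wx": 0, "wy": 0, "wz": 0.003},
    {"x": -0.001, "y": 0.026, "z": 0.38, "wx": 0, "wy": 0, "wz": 0.003},
    {"x": -0.001, "y": 0.026, "z": 0.38, "wx": 0, "wy": 0, "wz": 0.003},
  ],
)

```text
t: 37.67
eef_pos: [0.6655, 0.1156, 0.2058]
tool_rot: [-0.001, 0.997, 0.072, -0.002]
contact_force: [-0.2, 0.6, 0.8]
gripper_width: 0.5
```

Request:
jog_arm(
  plan=[
    {"x": 0, "y": 0, "z": 0, "wx": 0, "wy": 0, "wz": 0},
    {"x": 0, "y": 0, "z": 0, "wx": 0, "wy": 0, "wz": 0},
    {"x": 0, "y": 0, "z": 0, "wx": 0, "wy": 0, "wz": 0},
    {"x": 0, "y": 0, "z": 0, "wx": 0, "wy": 0, "wz": 0},
    {"x": 0, "y": 0, "z": 0, "wx": 0, "wy": 0, "wz": 0},
    {"x": 0, "y": 0, "z": 0, "wx": 0, "wy": 0, "wz": 0},
  ],
  hand=-0.8,
  grip_force=30,
)

```text
t: 38.17
eef_pos: [0.6656, 0.12, 0.2079]
tool_rot: [-0.004, 0.997, 0.073, -0.001]
contact_force: [-0.9, 6.8, -0.3]
gripper_width: 0.246
```

The knob is gripped (21 mm). Now I'll swing the lid down.

Request:
jog_arm(
  plan=[
    {"x": -0.046, "y": -0.005, "z": -0.015, "wx": 0, "wy": 0, "wz": 0},
    {"x": -0.093, "y": -0.01, "z": -0.027, "wx": 0, "wy": 0, "wz": 0},
    {"x": -0.14, "y": -0.01, "z": -0.037, "wx": 0, "wy": 0, "wz": 0},
    {"x": -0.188, "y": -0.01, "z": -0.044, "wx": 0, "wy": 0, "wz": 0},
    {"x": -0.236, "y": -0.01, "z": -0.049, "wx": 0, "wy": 0, "wz": 0},
    {"x": -0.284, "y": -0.01, "z": -0.051, "wx": 0, "wy": 0, "wz": 0},
    {"x": -0.332, "y": -0.01, "z": -0.05, "wx": 0, "wy": 0, "wz": 0},
    {"x": -0.38, "y": -0.01, "z": -0.047, "wx": 0, "wy": 0, "wz": 0},
    {"x": -0.428, "y": -0.01, "z": -0.041, "wx": 0, "wy": 0, "wz": 0},
    {"x": -0.476, "y": -0.01, "z": -0.032, "wx": 0, "wy": 0, "wz": 0},
    {"x": -0.523, "y": -0.01, "z": -0.021, "wx": 0, "wy": 0, "wz": 0},
    {"x": -0.569, "y": -0.01, "z": -0.007, "wx": 0, "wy": 0, "wz": 0},
  ],
)

```text
t: 39.17
eef_pos: [0.5536, 0.1037, 0.2112]
tool_rot: [-0.003, 0.997, 0.073, 0.001]
contact_force: [4.3, -5.5, -0.2]
gripper_width: 0.246
```

```bash
python3 go.py .5523 .103 .2065 .145
```

```text
t 39.2 at [0.5536 0.1037 0.2112] yaw 0.145 grip 0.246 F [ 4.3 -5.5 -0.2] | xyz [-0.007  0.003  0.023] w [-0.002 -0.001  0.   ]
```

Request:
jog_arm(
  plan=[
    {"x": -0.05, "y": 0.005, "z": 0.016, "wx": 0, "wy": 0, "wz": 0},
    {"x": -0.094, "y": 0.01, "z": 0.035, "wx": 0, "wy": 0, "wz": 0},
    {"x": -0.136, "y": 0.01, "z": 0.06, "wx": 0, "wy": 0, "wz": 0},
    {"x": -0.178, "y": 0.01, "z": 0.083, "wx": 0, "wy": 0, "wz": 0},
    {"x": -0.218, "y": 0.01, "z": 0.109, "wx": 0, "wy": 0, "wz": 0},
    {"x": -0.257, "y": 0.01, "z": 0.136, "wx": 0, "wy": 0, "wz": 0},
    {"x": -0.294, "y": 0.01, "z": 0.166, "wx": 0, "wy": 0, "wz": 0},
    {"x": -0.33, "y": 0.01, "z": 0.197, "wx": 0, "wy": 0, "wz": 0},
    {"x": -0.364, "y": 0.01, "z": 0.231, "wx": 0, "wy": 0, "wz": 0},
    {"x": -0.396, "y": 0.01, "z": 0.266, "wx": 0, "wy": 0, "wz": 0},
    {"x": -0.426, "y": 0.01, "z": 0.303, "wx": 0, "wy": 0, "wz": 0},
    {"x": -0.454, "y": 0.01, "z": 0.34, "wx": 0, "wy": 0, "wz": 0},
  ],
)

```text
t: 40.17
eef_pos: [0.4623, 0.09, 0.144]
tool_rot: [-0.003, 0.997, 0.073, 0.001]
contact_force: [-4.9, 1.8, 5.4]
gripper_width: 0.243
```

```bash
python3 go.py .466 .088 .14 .145
```

```text
t 40.2 at [0.4623 0.09   0.144 ] yaw 0.146 grip 0.243 F [-4.9  1.8  5.4] | xyz [0.017 0.013 0.02 ] w [-0.002 -0.001  0.   ]
```

Request:
jog_arm(
  plan=[
    {"x": 0, "y": 0, "z": 0, "wx": 0, "wy": 0, "wz": 0},
    {"x": 0, "y": 0, "z": 0, "wx": 0, "wy": 0, "wz": 0},
    {"x": 0, "y": 0, "z": 0, "wx": 0, "wy": 0, "wz": 0},
    {"x": 0, "y": 0, "z": -0.1, "wx": 0, "wy": 0, "wz": 0},
    {"x": 0, "y": 0, "z": -0.3, "wx": 0, "wy": 0, "wz": 0},
    {"x": 0, "y": 0.2, "z": -0.4, "wx": 0, "wy": 0, "wz": 0},
    {"x": 0, "y": 0.4, "z": -0.4, "wx": 0, "wy": 0, "wz": 0},
    {"x": 0, "y": 0.6, "z": -0.4, "wx": 0, "wy": 0, "wz": 0},
    {"x": 0, "y": 0.8, "z": -0.4, "wx": 0, "wy": 0, "wz": 0},
    {"x": 0, "y": 0.8, "z": -0.4, "wx": 0, "wy": 0, "wz": 0},
    {"x": 0, "y": 0.8, "z": -0.4, "wx": 0, "wy": 0, "wz": 0},
  ],
  hand=0.0,
)

```text
t: 41.08
eef_pos: [0.4862, -0.0715, 0.2236]
tool_rot: [-0.003, 0.998, 0.07, 0.002]
contact_force: [-0.2, 1.9, -0.0]
gripper_width: 0.504
```

Request:
jog_arm(
  plan=[
    {"x": 0, "y": 0, "z": 0, "wx": 0, "wy": 0, "wz": 0},
    {"x": 0, "y": 0, "z": 0, "wx": 0, "wy": 0, "wz": 0},
    {"x": 0, "y": 0, "z": 0, "wx": 0, "wy": 0, "wz": 0},
    {"x": 0, "y": 0, "z": 0, "wx": 0, "wy": 0, "wz": 0},
    {"x": 0, "y": 0, "z": 0, "wx": 0, "wy": 0, "wz": 0},
    {"x": 0, "y": 0, "z": 0, "wx": 0, "wy": 0, "wz": 0},
    {"x": 0, "y": 0, "z": 0, "wx": 0, "wy": 0, "wz": 0},
    {"x": 0, "y": 0, "z": 0, "wx": 0, "wy": 0, "wz": 0},
    {"x": 0, "y": 0, "z": 0, "wx": 0, "wy": 0, "wz": 0},
    {"x": 0, "y": 0, "z": 0, "wx": 0, "wy": 0, "wz": 0},
    {"x": 0, "y": 0, "z": 0, "wx": 0, "wy": 0, "wz": 0},
    {"x": 0, "y": 0, "z": 0, "wx": 0, "wy": 0, "wz": 0},
  ],
)

```text
t: 42.08
eef_pos: [0.4861, -0.0716, 0.2236]
tool_rot: [-0.003, 0.998, 0.07, 0.002]
contact_force: [0.1, -0.3, 0.0]
gripper_width: 0.501
```

```bash
cat > loc.py <<'E'
from ov import *
def chk(tag):
    a=snap("top","top"+tag);b=snap("scene","scene"+tag);p=np.load("p.npy")
    for c in("top","scene"):
        for n,P in(("lid_knob",(-88,-38,102)),("latch_grip",(-88,32,125)),("crank_grip",(-40,0,132))):
            print(c,n,[(round(float(d["confidence"]),2),[round(float(v),1) for v in d["location"]]) for d in finder.place_of(c,n)][:2],"pred",proj(c,Wp(p,[P]))[0].round(1))
    for w in range(0,360,45): print(w,[proj(c,Wp(p,[(40*np.cos(np.radians(w)),-40*np.sin(np.radians(w)),137-w/36)]))[0].round(1).tolist() for c in("top","scene")],end=" ")
    return a,b
E
python3 - <<'E'
from loc import *
a,b=chk("21")
D=np.zeros((560,800,3),np.uint8)
D[:480,:400]=cv2.resize(b[165:245,240:307],(400,480),interpolation=cv2.INTER_CUBIC);D[:480,400:]=cv2.resize(a[205:285,195:262],(400,480),interpolation=cv2.INTER_CUBIC)
cv2.imwrite("pics/n21.png",D)
E
```

```text
top lid_knob [(0.98, [235.6, 275.7])] pred [238.3 274.2]
top latch_grip [(0.75, [220.6, 218.3]), (0.62, [212.2, 274.6])] pred [212.3 276.3]
top crank_grip [(0.38, [223.1, 255.2])] pred [221.7 257.9]
scene lid_knob [(0.61, [257.9, 222.2])] pred [260.6 224.7]
scene latch_grip [(0.54, [244.7, 210.8])] pred [246.1 212.3]
scene crank_grip [(0.59, [266.6, 206.6])] pred [261.4 207.7]
0 [[218.8, 229.9], [275.9, 196.1]] 45 [[229.3, 232.9], [279.5, 200.7]] 90 [[234.4, 242.3], [276.7, 205.9]] 135 [[231.2, 252.6], [269.2, 208.8]] 180 [[221.7, 257.9], [261.4, 207.7]] 225 [[211.4, 255.0], [258.0, 203.5]] 270 [[206.5, 245.8], [261.0, 198.9]] 315 [[209.9, 235.6], [268.5, 196.7]]
```

Request:
jog_arm(
  plan=[
    {"x": 0, "y": 0, "z": 0, "wx": 0, "wy": 0, "wz": 0},
    {"x": 0, "y": 0, "z": 0, "wx": 0, "wy": 0, "wz": 0},
    {"x": 0, "y": 0, "z": 0, "wx": 0, "wy": 0, "wz": 0},
    {"x": 0, "y": 0, "z": 0, "wx": 0, "wy": 0, "wz": 0},
    {"x": 0, "y": 0, "z": 0, "wx": 0, "wy": 0, "wz": 0},
    {"x": 0, "y": 0, "z": 0, "wx": 0, "wy": 0, "wz": 0},
    {"x": 0, "y": 0, "z": 0, "wx": 0, "wy": 0, "wz": 0},
    {"x": 0, "y": 0, "z": 0, "wx": 0, "wy": 0, "wz": 0},
    {"x": 0, "y": 0, "z": 0, "wx": 0, "wy": 0, "wz": 0},
    {"x": 0, "y": 0, "z": 0, "wx": 0, "wy": 0, "wz": 0},
    {"x": 0, "y": 0, "z": 0, "wx": 0, "wy": 0, "wz": 0},
    {"x": 0, "y": 0, "z": 0, "wx": 0, "wy": 0, "wz": 0},
  ],
)

```text
t: 43.48
eef_pos: [0.4861, -0.0716, 0.2236]
tool_rot: [-0.003, 0.998, 0.07, 0.002]
contact_force: [0.1, -0.5, 0.2]
gripper_width: 0.503
```

```bash
python3 - <<'E'
from loc import *
a,b=chk("22");p=np.load("p.npy")
b0=cv2.imread("pics/scene21.png");print("\ndiff",np.abs(b.astype(int)-b0)[165:245,240:307].mean().round(2))
D=np.zeros((480,800,3),np.uint8)
for im,c,x0,y0,ox in((b,"scene",236,165,0),(a,"top",195,210,400)):
    f=6;I=cv2.resize(im[y0:y0+80,x0:x0+67],None,fx=f,fy=f,interpolation=cv2.INTER_CUBIC)
    q=lambda P:tuple(((proj(c,Wp(p,[P]))[0]+.5-[x0,y0])*f).astype(int).tolist())
    cv2.polylines(I,[np.array([q((82-172,60,64)),q((82-172,-60,64)),q((82,-60,64)),q((82,60,64))])],True,(255,0,255),1)
    cv2.circle(I,q((-88,32,125)),3,(0,255,0),1);cv2.circle(I,q((-88,-38,102)),3,(0,255,255),1)
    for w in range(0,360,30):cv2.circle(I,q((40*np.cos(np.radians(w)),-40*np.sin(np.radians(w)),137-w/36)),1,(0,0,255) if w else (255,0,0),-1)
    D[:480,ox:ox+400]=I[:480,:400]
cv2.imwrite("pics/n22.png",D)
E
```

```text
top lid_knob [(0.74, [236.4, 273.6])] pred [238.3 274.2]
top latch_grip [(0.6, [210.8, 278.3])] pred [212.3 276.3]
top crank_grip [(0.47, [224.5, 255.9])] pred [221.7 257.9]
scene lid_knob [(0.72, [258.3, 224.0])] pred [260.6 224.7]
scene latch_grip [(0.55, [245.0, 214.5])] pred [246.1 212.3]
scene crank_grip [] pred [261.4 207.7]
0 [[218.8, 229.9], [275.9, 196.1]] 45 [[229.3, 232.9], [279.5, 200.7]] 90 [[234.4, 242.3], [276.7, 205.9]] 135 [[231.2, 252.6], [269.2, 208.8]] 180 [[221.7, 257.9], [261.4, 207.7]] 225 [[211.4, 255.0], [258.0, 203.5]] 270 [[206.5, 245.8], [261.0, 198.9]] 315 [[209.9, 235.6], [268.5, 196.7]] 
diff 0.96
```

View pics/n22.png

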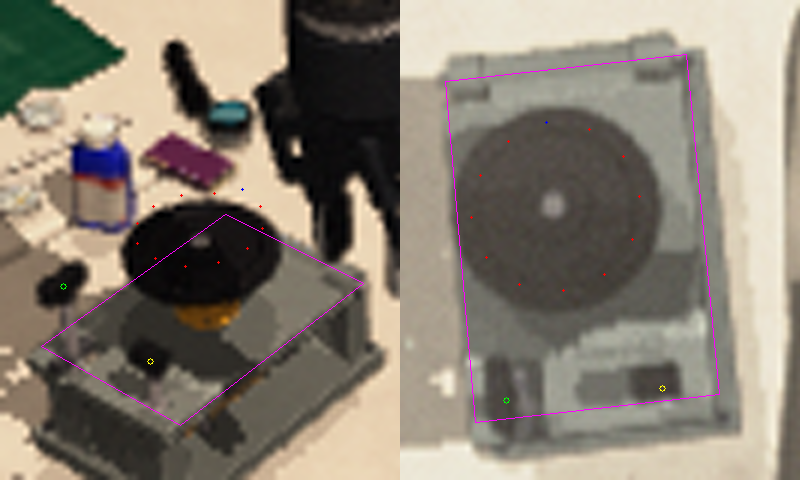

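The lid is level and its outline matches. The latch is at (211,277) and the knob at (236,274) in the top view. The handle looks black on the black wheel, so I'm taking w≈165° from the finder and the earlier views. Next is the latch, with the gripper turned half round first for joint range.

```bash
python3 - <<'E'
from loc import *
from go import go
p=np.load("p.npy");L=Wp(p,[(-88,32,125)])[0];print(L,monitor.get_obs()["q"].round(2))
go(L[0],L[1],.2236,p[2])
h=cv2.imread("pics/top22.png").astype(float).mean(2)
for z in(150,137):
    print(z,[(w,round(np.mean([h[tuple(np.rint(proj("top",Wp(p,[(r*np.cos(np.radians(w)),-r*np.sin(np.radians(w)),z-w/36)]))[0])[::-1].astype(int))] for r in(36,40,44)]))) for w in range(0,360,15)])
E
```

```text
[0.42929972 0.15244886 0.1404    ] [ 0.25  0.17 -0.25  1.95  0.04  1.02 -1.45]
t 43.9 at [ 0.4861 -0.0715  0.2236] yaw 0.140 grip 0.505 F [-0.2 -0.8 -0.3] | xyz [-0.125 -1.149  0.006] w [-0.002 -0.001 -0.002]
150 [(0, 82), (15, 76), (30, 76), (45, 74), (60, 72), (75, 70), (90, 73), (105, 68), (120, 67), (135, 68), (150, 61), (165, 66), (180, 67), (195, 67), (210, 68), (225, 68), (240, 72), (255, 67), (270, 74), (285, 73), (300, 79), (315, 79), (330, 80), (345, 79)]
137 [(0, 74), (15, 74), (30, 74), (45, 72), (60, 71), (75, 72), (90, 70), (105, 66), (120, 64), (135, 63), (150, 63), (165, 63), (180, 67), (195, 66), (210, 65), (225, 67), (240, 67), (255, 68), (270, 71), (285, 71), (300, 78), (315, 78), (330, 78), (345, 76)]
```

Request:
jog_arm(
  plan=[
    {"x": 0, "y": -0.1, "z": 0, "wx": 0, "wy": 0, "wz": -0.5},
    {"x": 0, "y": -0.2, "z": 0, "wx": 0, "wy": 0, "wz": -0.5},
    {"x": -0.05, "y": -0.4, "z": 0, "wx": 0, "wy": 0, "wz": -0.5},
    {"x": -0.1, "y": -0.6, "z": 0, "wx": 0, "wy": 0, "wz": -0.5},
    {"x": -0.125, "y": -0.8, "z": 0, "wx": 0, "wy": 0, "wz": -0.5},
    {"x": -0.125, "y": -0.9, "z": 0, "wx": 0, "wy": 0, "wz": -0.5},
    {"x": -0.125, "y": -1, "z": 0, "wx": 0, "wy": 0, "wz": -0.5},
    {"x": -0.125, "y": -1, "z": 0, "wx": 0, "wy": 0, "wz": -0.5},
    {"x": -0.125, "y": -1, "z": 0, "wx": 0, "wy": 0, "wz": -0.5},
    {"x": -0.125, "y": -1, "z": 0, "wx": 0, "wy": 0, "wz": -0.5},
    {"x": -0.125, "y": -1, "z": 0, "wx": 0, "wy": 0, "wz": -0.5},
    {"x": -0.125, "y": -1, "z": 0, "wx": 0, "wy": 0, "wz": -0.5},
  ],
  hand=-0.2,
)

```text
t: 44.88
eef_pos: [0.4334, 0.123, 0.2247]
tool_rot: [-0.001, 0.68, 0.733, 0.003]
contact_force: [-0.3, 0.4, -0.2]
gripper_width: 0.399
```

Request:
jog_arm(
  plan=[
    {"x": 0, "y": 0, "z": 0, "wx": 0, "wy": 0, "wz": -0.5},
    {"x": 0, "y": 0, "z": 0, "wx": 0, "wy": 0, "wz": -0.5},
    {"x": 0, "y": 0, "z": 0, "wx": 0, "wy": 0, "wz": -0.5},
    {"x": 0, "y": 0, "z": 0, "wx": 0, "wy": 0, "wz": -0.5},
    {"x": 0, "y": 0, "z": 0, "wx": 0, "wy": 0, "wz": -0.5},
    {"x": 0, "y": 0, "z": 0, "wx": 0, "wy": 0, "wz": -0.5},
    {"x": 0, "y": 0, "z": 0, "wx": 0, "wy": 0, "wz": -0.5},
    {"x": 0, "y": 0, "z": 0, "wx": 0, "wy": 0, "wz": -0.5},
    {"x": 0, "y": 0, "z": 0, "wx": 0, "wy": 0, "wz": -0.5},
    {"x": 0, "y": 0, "z": 0, "wx": 0, "wy": 0, "wz": -0.5},
    {"x": 0, "y": 0, "z": 0, "wx": 0, "wy": 0, "wz": -0.5},
    {"x": 0, "y": 0, "z": 0, "wx": 0, "wy": 0, "wz": -0.5},
  ],
)

```text
t: 45.88
eef_pos: [0.4334, 0.123, 0.2248]
tool_rot: [0.002, -0.002, 1.0, 0.003]
contact_force: [-0.1, -0.1, 0.3]
gripper_width: 0.397
```

```bash
python3 - <<'E'
from go import *
print(monitor.get_obs()["q"].round(2))
go(.4293,.1525,.15,.145)
E
```

```text
[ 0.23  0.14 -0.69  2.01  0.1   1.02  1.07]
t 45.9 at [0.4334 0.123  0.2248] yaw -3.137 grip 0.397 F [-0.1 -0.1  0.3] | xyz [0.021 0.145 0.375] w [ 0.002  0.001 -0.045]
```

Request:
jog_arm(
  plan=[
    {"x": 0.021, "y": 0.145, "z": 0, "wx": 0.002, "wy": 0.001, "wz": -0.045},
    {"x": 0.021, "y": 0.145, "z": 0.1, "wx": 0.002, "wy": 0.001, "wz": -0.045},
    {"x": 0.021, "y": 0.145, "z": 0.2, "wx": 0.002, "wy": 0.001, "wz": -0.045},
    {"x": 0.021, "y": 0.145, "z": 0.35, "wx": 0.002, "wy": 0.001, "wz": -0.045},
    {"x": 0.021, "y": 0.145, "z": 0.375, "wx": 0.002, "wy": 0.001, "wz": -0.045},
    {"x": 0.021, "y": 0.145, "z": 0.375, "wx": 0.002, "wy": 0.001, "wz": -0.045},
  ],
)

```text
t: 46.38
eef_pos: [0.4278, 0.1519, 0.1486]
tool_rot: [-0.002, -0.073, 0.997, -0.0]
contact_force: [-0.3, 0.6, -0.0]
gripper_width: 0.4
```

```bash
python3 - <<'E'
from loc import *
from go import go
b=snap("scene","scene23")
print([(round(float(d["confidence"]),2),[round(float(v),1) for v in d["location"]]) for d in finder.place_of("scene","latch_grip")][:2])
p=np.load("p.npy");L=Wp(p,[(-88,32,125)])[0];go(L[0],L[1],.109,p[2])
E
```

```text
[(0.41, [244.7, 213.1])]
t 46.5 at [0.4298 0.1528 0.1509] yaw -2.995 grip 0.400 F [-0.1  0.6 -0.4] | xyz [ 0.003 -0.002  0.21 ] w [0. 0. 0.]
```

Request:
jog_arm(
  plan=[
    {"x": 0.006, "y": 0.008, "z": 0.08, "wx": 0, "wy": 0, "wz": 0},
    {"x": 0.006, "y": 0.008, "z": 0.15, "wx": 0, "wy": 0, "wz": 0},
    {"x": 0.006, "y": 0.008, "z": 0.21, "wx": 0, "wy": 0, "wz": 0},
    {"x": 0.006, "y": 0.008, "z": 0.21, "wx": 0, "wy": 0, "wz": 0},
    {"x": 0.006, "y": 0.008, "z": 0.21, "wx": 0, "wy": 0, "wz": 0},
  ],
)

```text
t: 46.9
eef_pos: [0.4287, 0.1544, 0.1094]
tool_rot: [0.001, -0.073, 0.997, 0.0]
contact_force: [0.4, -0.1, -0.3]
gripper_width: 0.4
```

Request:
jog_arm(
  plan=[
    {"x": 0, "y": 0, "z": 0, "wx": 0, "wy": 0, "wz": 0},
    {"x": 0, "y": 0, "z": 0, "wx": 0, "wy": 0, "wz": 0},
    {"x": 0, "y": 0, "z": 0, "wx": 0, "wy": 0, "wz": 0},
    {"x": 0, "y": 0, "z": 0, "wx": 0, "wy": 0, "wz": 0},
    {"x": 0, "y": 0, "z": 0, "wx": 0, "wy": 0, "wz": 0},
  ],
  hand=-1,
  grip_force=30,
)

```text
t: 47.32
eef_pos: [0.4295, 0.1555, 0.1105]
tool_rot: [0.002, -0.073, 0.997, 0.001]
contact_force: [-0.7, 1.4, 6.6]
gripper_width: 0.117
```

Request:
jog_arm(
  plan=[
    {"x": 0, "y": 0, "z": 0, "wx": 0, "wy": 0, "wz": 0.04},
    {"x": 0, "y": 0, "z": 0, "wx": 0, "wy": 0, "wz": 0.08},
    {"x": 0, "y": 0, "z": 0, "wx": 0, "wy": 0, "wz": 0.12},
    {"x": 0, "y": 0, "z": 0, "wx": 0, "wy": 0, "wz": 0.16},
    {"x": 0, "y": 0, "z": 0, "wx": 0, "wy": 0, "wz": 0.2},
    {"x": 0, "y": 0, "z": 0, "wx": 0, "wy": 0, "wz": 0.24},
    {"x": 0, "y": 0, "z": 0, "wx": 0, "wy": 0, "wz": 0.28},
    {"x": 0, "y": 0, "z": 0, "wx": 0, "wy": 0, "wz": 0.32},
    {"x": 0, "y": 0, "z": 0, "wx": 0, "wy": 0, "wz": 0.36},
    {"x": 0, "y": 0, "z": 0, "wx": 0, "wy": 0, "wz": 0.4},
    {"x": 0, "y": 0, "z": 0, "wx": 0, "wy": 0, "wz": 0.44},
    {"x": 0, "y": 0, "z": 0, "wx": 0, "wy": 0, "wz": 0.48},
  ],
)

```text
t: 48.32
eef_pos: [0.4308, 0.1576, 0.1107]
tool_rot: [0.001, 0.628, 0.778, 0.004]
contact_force: [4.5, 7.3, -10.9]
gripper_width: 0.115
```

Request:
jog_arm(
  plan=[
    {"x": 0, "y": 0, "z": 0, "wx": 0, "wy": 0, "wz": 0.015},
    {"x": 0, "y": 0, "z": 0, "wx": 0, "wy": 0, "wz": 0.015},
  ],
)

```text
t: 48.48
eef_pos: [0.431, 0.1579, 0.1107]
tool_rot: [0.001, 0.647, 0.763, 0.004]
contact_force: [2.6, 2.4, -5.9]
gripper_width: 0.119
```

Request:
jog_arm(
  plan=[
    {"x": 0, "y": 0, "z": 0, "wx": 0, "wy": 0, "wz": 0},
    {"x": 0, "y": 0, "z": 0, "wx": 0, "wy": 0, "wz": 0},
    {"x": 0, "y": 0, "z": 0, "wx": 0, "wy": 0, "wz": 0},
    {"x": 0, "y": 0, "z": -0.1, "wx": 0, "wy": 0, "wz": 0},
    {"x": 0, "y": 0, "z": -0.25, "wx": 0, "wy": 0, "wz": 0},
    {"x": 0, "y": 0, "z": -0.4, "wx": 0, "wy": 0, "wz": 0},
    {"x": 0, "y": 0, "z": -0.55, "wx": 0, "wy": 0, "wz": 0},
    {"x": 0, "y": 0, "z": -0.55, "wx": 0, "wy": 0, "wz": 0},
  ],
  hand=-0.1,
)

```text
t: 49.15
eef_pos: [0.4333, 0.1586, 0.2263]
tool_rot: [0.003, 0.647, 0.763, 0.008]
contact_force: [0.7, 0.3, 0.7]
gripper_width: 0.448
```

```bash
python3 - <<'E'
from loc import *
from go import go
a,b=chk("24");print(monitor.get_obs()["q"].round(2));p=np.load("p.npy")
for w in(150,165): print(w,Wp(p,[(40*np.cos(np.radians(w)),-40*np.sin(np.radians(w)),137-w/36)])[0].round(4))
C=Wp(p,[(40*np.cos(np.radians(158)),-40*np.sin(np.radians(158)),137)])[0];go(C[0],C[1],.2,.145)
D=[]
for im,c,x0,y0 in((b,"scene",236,180),(a,"top",195,230)):
    I=cv2.resize(im[y0:y0+60,x0:x0+50],None,fx=8,fy=8,interpolation=cv2.INTER_CUBIC);D.append(np.clip(I.astype(float)*1.0,0,255))
D=np.hstack(D);D=255*(np.clip(D/160,0,1)**.7);cv2.imwrite("pics/n24.png",D)
E
```

```text
top lid_knob [(0.91, [235.1, 277.1])] pred [238.3 274.2]
top latch_grip [(0.4, [211.7, 275.8])] pred [212.3 276.3]
top crank_grip [(0.36, [222.7, 255.0]), (0.3, [276.9, 225.5])] pred [221.7 257.9]
scene lid_knob [(0.89, [258.5, 223.4])] pred [260.6 224.7]
scene latch_grip [(0.45, [244.5, 210.6])] pred [246.1 212.3]
scene crank_grip [] pred [261.4 207.7]
0 [[218.8, 229.9], [275.9, 196.1]] 45 [[229.3, 232.9], [279.5, 200.7]] 90 [[234.4, 242.3], [276.7, 205.9]] 135 [[231.2, 252.6], [269.2, 208.8]] 180 [[221.7, 257.9], [261.4, 207.7]] 225 [[211.4, 255.0], [258.0, 203.5]] 270 [[206.5, 245.8], [261.0, 198.9]] 315 [[209.9, 235.6], [268.5, 196.7]] [-0.12  0.12 -0.39  2.02  0.05  1.   -0.37]
150 [0.4896 0.1087 0.1482]
165 [0.4843 0.1177 0.1478]
t 49.5 at [0.4296 0.157  0.2196] yaw 1.735 grip 0.449 F [-0.8  0.1  0. ] | xyz [-0.262  0.244  0.098] w [ 0.002  0.    -0.494][ WARN:0@9.488] global loadsave.cpp:1063 imwrite_ Unsupported depth image for selected encoder is fallbacked to CV_8U.
```

View pics/n24.png

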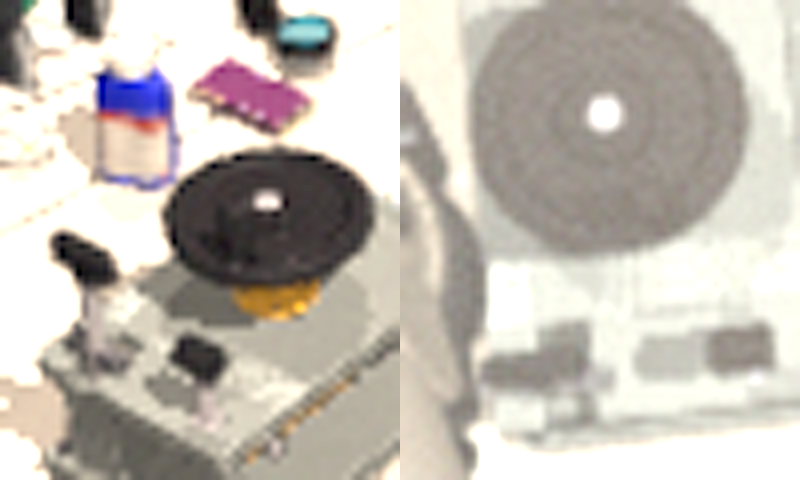

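The latch handle is now straight across (top view at about (211,276)). The crank handle shows dark on the wheel at about (265,209) in the scene view, giving w≈160°. I'll go there with the jaws across the travel.

Request:
jog_arm(
  plan=[
    {"x": 0, "y": 0, "z": 0, "wx": 0, "wy": 0, "wz": -0.494},
    {"x": 0, "y": 0, "z": 0, "wx": 0, "wy": 0, "wz": -0.494},
    {"x": 0, "y": 0, "z": 0, "wx": 0, "wy": 0, "wz": -0.494},
    {"x": 0, "y": 0, "z": 0, "wx": 0, "wy": 0, "wz": -0.494},
    {"x": 0, "y": 0, "z": 0, "wx": 0, "wy": 0, "wz": -0.494},
    {"x": -0.1, "y": 0.1, "z": 0, "wx": 0, "wy": 0, "wz": -0.494},
    {"x": -0.244, "y": 0.244, "z": 0, "wx": 0, "wy": 0, "wz": -0.494},
    {"x": -0.244, "y": 0.244, "z": 0, "wx": 0, "wy": 0, "wz": -0.494},
    {"x": -0.244, "y": 0.244, "z": 0, "wx": 0, "wy": 0, "wz": -0.494},
    {"x": -0.244, "y": 0.244, "z": 0, "wx": 0, "wy": 0, "wz": -0.494},
    {"x": -0.244, "y": 0.244, "z": 0, "wx": 0, "wy": 0, "wz": -0.494},
    {"x": -0.244, "y": 0.244, "z": 0, "wx": 0, "wy": 0, "wz": -0.494},
  ],
  hand=0.0,
)

```text
t: 50.55
eef_pos: [0.4853, 0.1166, 0.2188]
tool_rot: [0.002, -0.05, 0.999, 0.002]
contact_force: [-0.0, 0.5, 0.4]
gripper_width: 0.501
```

```bash
python3 go.py .4863 .1175 .118 .145
```

```text
t 50.5 at [0.4853 0.1166 0.2188] yaw -3.042 grip 0.501 F [-0.   0.5  0.4] | xyz [-0.004  0.002  0.504] w [ 0.001  0.001 -0.015]
```

Request:
jog_arm(
  plan=[
    {"x": -0.004, "y": 0.002, "z": 0.15, "wx": 0, "wy": 0, "wz": -0.015},
    {"x": -0.004, "y": 0.002, "z": 0.3, "wx": 0, "wy": 0, "wz": -0.015},
    {"x": -0.004, "y": 0.002, "z": 0.4, "wx": 0, "wy": 0, "wz": -0.015},
    {"x": -0.004, "y": 0.002, "z": 0.43, "wx": 0, "wy": 0, "wz": -0.015},
    {"x": -0.004, "y": 0.002, "z": 0.46, "wx": 0, "wy": 0, "wz": -0.015},
    {"x": -0.004, "y": 0.002, "z": 0.49, "wx": 0, "wy": 0, "wz": -0.015},
    {"x": -0.004, "y": 0.002, "z": 0.49, "wx": 0, "wy": 0, "wz": -0.015},
  ],
)

```text
t: 51.13
eef_pos: [0.4864, 0.1177, 0.1206]
tool_rot: [0.002, -0.073, 0.997, 0.002]
contact_force: [-0.0, -0.8, 0.6]
gripper_width: 0.5
```

Request:
jog_arm(
  plan=[
    {"x": 0, "y": 0, "z": 0, "wx": 0, "wy": 0, "wz": 0},
    {"x": 0, "y": 0, "z": 0, "wx": 0, "wy": 0, "wz": 0},
    {"x": 0, "y": 0, "z": 0, "wx": 0, "wy": 0, "wz": 0},
    {"x": 0, "y": 0, "z": 0, "wx": 0, "wy": 0, "wz": 0},
    {"x": 0, "y": 0, "z": 0, "wx": 0, "wy": 0, "wz": 0},
    {"x": 0, "y": 0, "z": 0, "wx": 0, "wy": 0, "wz": 0},
  ],
  hand=-1,
  grip_force=25,
)

```text
t: 51.63
eef_pos: [0.487, 0.1175, 0.1214]
tool_rot: [0.002, -0.073, 0.997, 0.002]
contact_force: [-1.2, -1.6, 6.7]
gripper_width: 0.171
```

```bash
cat > crank.py <<'E'
from h import *
import sys,json
# usage: crank.py w_end n  -> rows (tool frame) from the measured pose along the circle to w_end (deg, total)
C=np.array([.5215,.1365]);YAW=.145
def state():
    o=monitor.get_obs();p=o["eef_pos"];w,a,b,c=o["tool_rot"];q=np.array([a,b,c]);n=np.linalg.norm(q)
    R=cv2.Rodrigues(2*np.arctan2(n,w)*q/n)[0];d=p[:2]-C;x=d@[np.cos(YAW),np.sin(YAW)];y=d@[-np.sin(YAW),np.cos(YAW)]
    return o,p,R,np.degrees(np.arctan2(-y,x))%360,np.hypot(x,y)
if __name__=="__main__":
    turns=int(sys.argv[1]);we=float(sys.argv[2]);n=int(sys.argv[3])
    o,p,R,w,r=state();w+=360*turns
    print("t %.1f w %.1f r %.4f z %.4f zref %.4f"%(o["t"],w,r,p[2],.1225-.01*(w-160)/360),"F",o["contact_force"].round(1),"grip",o["gripper_width"].round(3),"q7",o["q"][6].round(2))
    for k in range(1,n+1):
        v=w+(we-w)*k/n;a=np.radians(v);x,y=.04*np.cos(a),-.04*np.sin(a)
        P=np.array([C[0]+np.cos(YAW)*x-np.sin(YAW)*y,C[1]+np.sin(YAW)*x+np.cos(YAW)*y,.1225-.01*(v-160)/360])
        print("%.0f"%v,(R.T@(P-p)/.2).round(3).tolist())
E
python3 crank.py 0 330 11
```

```text
Traceback (most recent call last):
  File "crank.py", line 12, in <module>
    print("t %.1f w %.1f r %.4f z %.4f zref %.4f"%(o["t"],w,r,p[2],.1225-.01*(w-160)/360),"F",o["contact_force"].round(1),"grip",o["gripper_width"].round(3),"q7",o["q"][6].round(2))
                                                                                                                                 ^^^^^^^^^^^^^^^^^^^^^^^^
AttributeError: 'float' object has no attribute 'round'
```

```bash
sed -i 's/o\["gripper_width"\].round(3)/round(o["gripper_width"],3)/' crank.py; python3 crank.py 0 325 11
```

```text
t 51.6 w 159.5 r 0.0394 z 0.1214 zref 0.1225 F [-1.2 -1.6  6.7] grip 0.171 q7 1.16
175 [0.015, 0.05, -0.004]
190 [0.013, 0.102, -0.001]
205 [-0.003, 0.152, 0.001]
220 [-0.031, 0.197, 0.003]
235 [-0.069, 0.232, 0.006]
250 [-0.116, 0.256, 0.008]
265 [-0.167, 0.268, 0.011]
280 [-0.219, 0.266, 0.013]
295 [-0.269, 0.25, 0.015]
310 [-0.313, 0.222, 0.017]
325 [-0.348, 0.183, 0.019]
```

Request:
jog_arm(
  plan=[
    {"x": 0.015, "y": 0.05, "z": -0.004, "wx": 0, "wy": 0, "wz": 0},
    {"x": 0.013, "y": 0.102, "z": -0.001, "wx": 0, "wy": 0, "wz": 0},
    {"x": -0.003, "y": 0.152, "z": 0.001, "wx": 0, "wy": 0, "wz": 0},
    {"x": -0.031, "y": 0.197, "z": 0.003, "wx": 0, "wy": 0, "wz": 0},
  ],
)

```text
t: 51.97
eef_pos: [0.487, 0.1571, 0.1204]
tool_rot: [0.002, -0.073, 0.997, 0.001]
contact_force: [3.9, -5.6, -6.5]
gripper_width: 0.172
```

```bash
python3 crank.py 0 335 10
```

```text
t 52.0 w 219.1 r 0.0402 z 0.1204 zref 0.1209 F [ 3.9 -5.6 -6.5] grip 0.172 q7 1.08
231 [-0.029, 0.028, -0.0]
242 [-0.063, 0.05, 0.001]
254 [-0.1, 0.065, 0.003]
265 [-0.14, 0.072, 0.005]
277 [-0.18, 0.072, 0.007]
289 [-0.22, 0.062, 0.008]
300 [-0.257, 0.046, 0.01]
312 [-0.289, 0.022, 0.012]
323 [-0.316, -0.008, 0.013]
335 [-0.337, -0.043, 0.015]
```

Request:
jog_arm(
  plan=[
    {"x": -0.029, "y": 0.028, "z": 0.002, "wx": 0, "wy": 0, "wz": 0},
    {"x": -0.063, "y": 0.05, "z": 0.003, "wx": 0, "wy": 0, "wz": 0},
    {"x": -0.1, "y": 0.065, "z": 0.005, "wx": 0, "wy": 0, "wz": 0},
    {"x": -0.14, "y": 0.072, "z": 0.007, "wx": 0, "wy": 0, "wz": 0},
    {"x": -0.18, "y": 0.072, "z": 0.009, "wx": 0, "wy": 0, "wz": 0},
    {"x": -0.22, "y": 0.062, "z": 0.01, "wx": 0, "wy": 0, "wz": 0},
    {"x": -0.257, "y": 0.046, "z": 0.012, "wx": 0, "wy": 0, "wz": 0},
    {"x": -0.289, "y": 0.022, "z": 0.014, "wx": 0, "wy": 0, "wz": 0},
    {"x": -0.316, "y": -0.008, "z": 0.015, "wx": 0, "wy": 0, "wz": 0},
    {"x": -0.337, "y": -0.043, "z": 0.017, "wx": 0, "wy": 0, "wz": 0},
  ],
)

```text
t: 52.8
eef_pos: [0.5555, 0.1588, 0.117]
tool_rot: [0.002, -0.073, 0.997, 0.002]
contact_force: [-3.1, 1.7, -6.2]
gripper_width: 0.17
```

```bash
python3 crank.py 0 500 12
```

```text
t 52.8 w 335.1 r 0.0407 z 0.1170 zref 0.1176 F [-3.1  1.7 -6.2] grip 0.17 q7 1.11
349 [-0.012, -0.047, -0.001]
363 [-0.015, -0.095, 0.001]
376 [-0.007, -0.142, 0.002]
390 [0.012, -0.186, 0.004]
404 [0.041, -0.224, 0.006]
418 [0.078, -0.254, 0.007]
431 [0.121, -0.275, 0.009]
445 [0.168, -0.285, 0.011]
459 [0.215, -0.283, 0.012]
473 [0.261, -0.27, 0.014]
486 [0.303, -0.246, 0.016]
500 [0.338, -0.214, 0.018]
```

Request:
jog_arm(
  plan=[
    {"x": -0.012, "y": -0.047, "z": 0.003, "wx": 0, "wy": 0, "wz": 0},
    {"x": -0.015, "y": -0.095, "z": 0.005, "wx": 0, "wy": 0, "wz": 0},
    {"x": -0.007, "y": -0.142, "z": 0.006, "wx": 0, "wy": 0, "wz": 0},
    {"x": 0.012, "y": -0.186, "z": 0.008, "wx": 0, "wy": 0, "wz": 0},
    {"x": 0.041, "y": -0.224, "z": 0.01, "wx": 0, "wy": 0, "wz": 0},
    {"x": 0.078, "y": -0.254, "z": 0.011, "wx": 0, "wy": 0, "wz": 0},
    {"x": 0.121, "y": -0.275, "z": 0.013, "wx": 0, "wy": 0, "wz": 0},
    {"x": 0.168, "y": -0.285, "z": 0.015, "wx": 0, "wy": 0, "wz": 0},
    {"x": 0.215, "y": -0.283, "z": 0.016, "wx": 0, "wy": 0, "wz": 0},
    {"x": 0.261, "y": -0.27, "z": 0.018, "wx": 0, "wy": 0, "wz": 0},
    {"x": 0.303, "y": -0.246, "z": 0.02, "wx": 0, "wy": 0, "wz": 0},
    {"x": 0.338, "y": -0.214, "z": 0.022, "wx": 0, "wy": 0, "wz": 0},
  ],
)

```text
t: 53.8
eef_pos: [0.4964, 0.1061, 0.1126]
tool_rot: [0.004, -0.073, 0.997, 0.002]
contact_force: [6.1, 3.9, -12.6]
gripper_width: 0.174
```

```bash
python3 crank.py 1 640 11
```

```text
t 53.8 w 497.9 r 0.0395 z 0.1126 zref 0.1131 F [  6.1   3.9 -12.6] grip 0.174 q7 1.18
511 [0.028, 0.035, -0.001]
524 [0.046, 0.076, 0.001]
537 [0.053, 0.121, 0.003]
550 [0.051, 0.166, 0.005]
562 [0.038, 0.209, 0.007]
575 [0.017, 0.248, 0.009]
588 [-0.013, 0.282, 0.011]
601 [-0.05, 0.308, 0.014]
614 [-0.092, 0.325, 0.016]
627 [-0.136, 0.332, 0.018]
640 [-0.181, 0.329, 0.02]
```

Request:
jog_arm(
  plan=[
    {"x": 0.028, "y": 0.035, "z": 0.006, "wx": 0, "wy": 0, "wz": 0},
    {"x": 0.046, "y": 0.076, "z": 0.008, "wx": 0, "wy": 0, "wz": 0},
    {"x": 0.053, "y": 0.121, "z": 0.01, "wx": 0, "wy": 0, "wz": 0},
    {"x": 0.051, "y": 0.166, "z": 0.012, "wx": 0, "wy": 0, "wz": 0},
    {"x": 0.038, "y": 0.209, "z": 0.014, "wx": 0, "wy": 0, "wz": 0},
    {"x": 0.017, "y": 0.248, "z": 0.016, "wx": 0, "wy": 0, "wz": 0},
    {"x": -0.013, "y": 0.282, "z": 0.018, "wx": 0, "wy": 0, "wz": 0},
    {"x": -0.05, "y": 0.308, "z": 0.02, "wx": 0, "wy": 0, "wz": 0},
    {"x": -0.092, "y": 0.325, "z": 0.022, "wx": 0, "wy": 0, "wz": 0},
    {"x": -0.136, "y": 0.332, "z": 0.024, "wx": 0, "wy": 0, "wz": 0},
    {"x": -0.181, "y": 0.329, "z": 0.026, "wx": 0, "wy": 0, "wz": 0},
  ],
)

```text
t: 54.72
eef_pos: [0.523, 0.1777, 0.1081]
tool_rot: [0.004, -0.073, 0.997, 0.002]
contact_force: [-3.5, -2.4, 6.6]
gripper_width: 0.178
```

```bash
python3 crank.py 1 693 5
```

```text
t 54.7 w 640.4 r 0.0412 z 0.1081 zref 0.1092 F [-3.5 -2.4  6.6] grip 0.178 q7 1.05
651 [-0.034, -0.016, -0.004]
661 [-0.067, -0.032, -0.002]
672 [-0.096, -0.054, -0.0]
682 [-0.121, -0.081, 0.001]
693 [-0.141, -0.112, 0.003]
```

Request:
jog_arm(
  plan=[
    {"x": -0.034, "y": -0.016, "z": 0.001, "wx": 0, "wy": 0, "wz": 0},
    {"x": -0.067, "y": -0.032, "z": 0.003, "wx": 0, "wy": 0, "wz": 0},
    {"x": -0.096, "y": -0.054, "z": 0.004, "wx": 0, "wy": 0, "wz": 0},
    {"x": -0.121, "y": -0.081, "z": 0.006, "wx": 0, "wy": 0, "wz": 0},
    {"x": -0.141, "y": -0.112, "z": 0.008, "wx": 0, "wy": 0, "wz": 0},
    {"x": -0.141, "y": -0.112, "z": 0.008, "wx": 0, "wy": 0, "wz": 0},
    {"x": -0.141, "y": -0.112, "z": 0.008, "wx": 0, "wy": 0, "wz": 0},
  ],
)

```text
t: 55.3
eef_pos: [0.5552, 0.1603, 0.1069]
tool_rot: [0.004, -0.073, 0.997, 0.003]
contact_force: [-0.6, -1.7, 5.9]
gripper_width: 0.173
```

```bash
python3 crank.py 1 693 1
```

```text
t 55.3 w 693.1 r 0.0413 z 0.1069 zref 0.1077 F [-0.6 -1.7  5.9] grip 0.173 q7 1.1
693 [0.006, -0.003, -0.004]
```

Wound to about 693°, roughly half a turn past contact. I'll release, lift clear and check.

Request:
jog_arm(
  plan=[
    {"x": 0, "y": 0, "z": 0, "wx": 0, "wy": 0, "wz": 0},
    {"x": 0, "y": 0, "z": 0, "wx": 0, "wy": 0, "wz": 0},
    {"x": 0, "y": 0, "z": 0, "wx": 0, "wy": 0, "wz": 0},
    {"x": 0, "y": 0, "z": 0, "wx": 0, "wy": 0, "wz": 0},
    {"x": 0, "y": 0, "z": -0.1, "wx": 0, "wy": 0, "wz": 0},
    {"x": 0, "y": 0, "z": -0.25, "wx": 0, "wy": 0, "wz": 0},
    {"x": 0, "y": 0, "z": -0.4, "wx": 0, "wy": 0, "wz": 0},
    {"x": 0, "y": 0, "z": -0.6, "wx": 0, "wy": 0, "wz": 0},
    {"x": 0, "y": -0.2, "z": -0.6, "wx": 0, "wy": 0, "wz": 0},
    {"x": 0, "y": -0.5, "z": -0.6, "wx": 0, "wy": 0, "wz": 0},
    {"x": 0, "y": -0.8, "z": -0.6, "wx": 0, "wy": 0, "wz": 0},
    {"x": 0, "y": -1, "z": -0.6, "wx": 0, "wy": 0, "wz": 0},
  ],
  hand=-0.1,
)

```text
t: 56.3
eef_pos: [0.5784, -0.0051, 0.2264]
tool_rot: [0.004, -0.074, 0.997, 0.003]
contact_force: [0.7, -0.3, -0.6]
gripper_width: 0.452
```

Request:
jog_arm(
  plan=[
    {"x": 0, "y": -0.3, "z": 0, "wx": 0, "wy": 0, "wz": 0},
    {"x": 0, "y": -0.6, "z": 0, "wx": 0, "wy": 0, "wz": 0},
    {"x": 0, "y": -0.6, "z": 0, "wx": 0, "wy": 0, "wz": 0},
    {"x": 0, "y": -0.6, "z": 0, "wx": 0, "wy": 0, "wz": 0},
    {"x": 0, "y": -0.6, "z": 0, "wx": 0, "wy": 0, "wz": 0},
  ],
)

```text
t: 56.72
eef_pos: [0.5958, -0.1271, 0.2251]
tool_rot: [0.004, -0.071, 0.997, 0.003]
contact_force: [-0.0, 0.9, -0.3]
gripper_width: 0.449
```

```bash
python3 - <<'E'
from loc import *
a,b=chk("30");p=np.load("p.npy");print()
for n,P in(("glue_red",(.457,.378)),("spool",(.612,-.005)),("dish_pins",(.553,.386))):
    print(n,[(round(float(d["confidence"]),2),back("top",d["location"],.0).round(3)[0,:2].tolist()) for d in finder.place_of("top",n)][:2])
for w in(300,335,350,10): print(w,[proj(c,Wp(p,[(40*np.cos(np.radians(w)),-40*np.sin(np.radians(w)),118)]))[0].round(1).tolist() for c in("top","scene")])
def cen(im): # wheel blob in scene
    h=cv2.cvtColor(im,cv2.COLOR_BGR2GRAY)[185:225,248:290];m=(h<55).astype(np.uint8);n,l,s,ce=cv2.connectedComponentsWithStats(m);i=1+np.argmax(s[1:,4]);return s[i].tolist(),ce[i].round(1)
print(cen(cv2.imread("pics/scene24.png")),cen(b))
o=monitor.get_obs();print(o["eef_pos"].round(3),o["contact_force"].round(1))
E
```

```text
top lid_knob [(0.97, [236.1, 274.8])] pred [238.3 274.2]
top latch_grip [(0.59, [210.2, 274.5])] pred [212.3 276.3]
top crank_grip [(0.39, [213.3, 231.9])] pred [221.7 257.9]
scene lid_knob [] pred [260.6 224.7]
scene latch_grip [(0.54, [245.4, 210.4]), (0.48, [220.4, 209.0])] pred [246.1 212.3]
scene crank_grip [(0.49, [274.5, 198.8])] pred [261.4 207.7]
0 [[218.8, 229.9], [275.9, 196.1]] 45 [[229.3, 232.9], [279.5, 200.7]] 90 [[234.4, 242.3], [276.7, 205.9]] 135 [[231.2, 252.6], [269.2, 208.8]] 180 [[221.7, 257.9], [261.4, 207.7]] 225 [[211.4, 255.0], [258.0, 203.5]] 270 [[206.5, 245.8], [261.0, 198.9]] 315 [[209.9, 235.6], [268.5, 196.7]] 
glue_red [(0.63, [0.46, 0.39]), (0.48, [0.56, 0.39])]
spool [(0.57, [0.605, -0.004])]
dish_pins [(0.45, [0.569, 0.394]), (0.18, [0.592, 0.159])]
300 [[208.6, 239.3], [266.0, 199.3]]
335 [[214.3, 233.1], [272.3, 199.0]]
350 [[217.7, 231.7], [274.8, 199.5]]
10 [[222.5, 231.1], [277.5, 200.9]]
([8, 14, 27, 22, 409], array([20.3, 23.4])) ([9, 10, 27, 30, 473], array([20.7, 25.8]))
[ 0.596 -0.123  0.226] [-0.8  0.9  0.6]
```

```bash
python3 -c "
from station import bot
print(bot.hand_in())"
```

```text
the job is handed in; nothing more can be done
None
```

The press is loaded, shut, latched and wound, and I've handed the job in. I got no verdict back, and the foot's spring compression was never measured directly.

- **Layers and block:** I found three pale layers and stacked them between the pins with their bows towards the hinge. The dark block lies on top, with its outline and disc matching the predicted place in both views. While I was placing the layers, the block was knocked a few centimetres towards the robot. I found it again, set it down once to regrip it at its middle, then placed it.
- **Lid and latch:** I lowered the lid to about 0.4 rad and let it sink shut; the picture showed it level. I turned the latch about 1.55 rad, and the picture showed it straight across.
- **Handwheel:** I wound it from about 160° to about 693° in total. By the stated screw pitch and three layers, that presses the spring in about 5 mm. The start angle was read from pictures to about ±15°, or ±0.4 mm.

**Last checks:**
- The crank finder put the final wheel position at 330–335° in the top view and about 348° in the scene view, against a reckoned 333°.
- The knob and latch stayed within about 3 px of their shut and locked places.
- The glue, spool and dish read within about 2 cm of their first readings. That is near the finder's scatter, and I saw nothing touched.
- The arm was clear of everything.

**What disagreed:**
- The reported tool-tip height was about 25 mm lower than the real fingertips. Several early grips closed above the first layer before I worked this out.
- One grip also slipped off the third layer and had to be repeated.
- The two cameras differed by about 6 mm in y.

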